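Cap the sample jars and lock the transport carrier

TASK

Get the sample carrier ready for transport: close every jar in it with the cap that fits, pressed fully home. The caps look alike and only the right one goes all the way down, so try them; a cap that fits no jar stays upright on the black mat. Then swing the clear lid down shut over the jars and lock both red winged studs on it: push each in against its spring and turn it clockwise about a quarter turn until it stays in by itself. Do not knock over or shift the other things on the bench.

Things in the scene. Friction and masses are not known exactly. Their poses are not given: they have to be found in the camera images.
- carrier: blue carrier fixed to the bench, base 156 x 284 x 8 mm; three jar wells in a row along its y (y = +90, 0, -90 mm, x = 0; floor at z = 8 mm, walls to 28 mm). Lid hinge at the rear (x = +66, z = 127 mm, on two posts). Two slotted posts 40 x 40 mm, 122 mm tall, at x = -55, y = +45 and -45 mm receive the studs. Origin: centre of the underside; front faces -x
- lid (a joint): clear lid, 260 mm wide, 6 mm thick, hinge angle (rad): 0 shut (level, underside 124 mm above the bench, 4 mm above seated caps); starts open at about 1.8, leaning back away from the robot. Stiff hinge: it stays where it is left; 2 to 4 N at its front edge move it
- lid_hinge (a point): middle of the lid's hinge axis (which runs along the carrier's y)
- lid_tab (a point): point on the outer (upper) face of the orange tab in the middle of the lid's free edge, 165 mm from the hinge axis; the tab is 70 mm wide (along the hinge) and 6 mm thick, and ends 176 mm from the hinge. Site z points out of the lid's outer face, x to the hinge
- stud_left_push (a joint): left (+y) red stud, how far it is pushed in (m): 0 popped up, 0.010 at the stop; spring about 3 N at 0 and 9 N at the stop. Turning is blocked until it is in by 7 mm or more; once locked it springs back only to about 0.004 and stays there
- stud_left_turn (a joint): left (+y) red stud, angle (rad): 0 with the wing along the lid's width (carrier y), growing clockwise as seen from above, stop at 1.40. Locked when turned to the stop and let go; it turns by itself only if moved
- stud_right_push (a joint): right (-y) red stud, how far it is pushed in (m): 0 popped up, 0.010 at the stop; spring about 3 N at 0 and 9 N at the stop. Turning is blocked until it is in by 7 mm or more; once locked it springs back only to about 0.004 and stays there
- stud_right_turn (a joint): right (-y) red stud, angle (rad): 0 with the wing along the lid's width (carrier y), growing clockwise as seen from above, stop at 1.40. Locked when turned to the stop and let go; it turns by itself only if moved
- stud_left_wing (a point): middle of the top of the left stud's red wing, moves with the lid. Wing 10 mm thick, 36 mm long (point y), 22 mm tall, on a black flange 32 mm in diameter, 4 mm thick. Popped up, the flange underside is 11 mm and the wing top 37 mm above the lid's outer face. Site z points out of the lid
- stud_right_wing (a point): middle of the top of the right stud's red wing; sizes as for the left stud
- jar_1: white jar with amber band, one of three: body 68 mm in diameter, 80 mm tall, about 300 g, loose in a carrier well; open neck 16 mm tall, wall 4 mm. Necks are 42, 47.5 and 53 mm in diameter; which is which is not told. Origin: centre of the underside; rim at z = +80 mm. Absent in some runs (its cap is then spare)
- jar_2: white jar with amber band, one of three: body 68 mm in diameter, 80 mm tall, about 300 g, loose in a carrier well; open neck 16 mm tall, wall 4 mm. Necks are 42, 47.5 and 53 mm in diameter; which is which is not told. Origin: centre of the underside; rim at z = +80 mm. Absent in some runs (its cap is then spare)
- jar_3: white jar with amber band, one of three: body 68 mm in diameter, 80 mm tall, about 300 g, loose in a carrier well; open neck 16 mm tall, wall 4 mm. Necks are 42, 47.5 and 53 mm in diameter; which is which is not told. Origin: centre of the underside; rim at z = +80 mm. Absent in some runs (its cap is then spare)
- cap_a: green round push-on cap, one of three alike, 64 mm across, body 22 mm tall plus a grip bar on top 24 mm wide, 42 mm long (cap y), 20 mm tall. Below: plug and skirt with a 12 mm deep ring groove for one neck size; its jar is not told. Origin: centre of the underside. On its jar the origin is 68 mm above the jar's; on a wrong jar about 79 mm. Right fit: 1.3 mm play a side; about 70 g
- cap_b: green round push-on cap, one of three alike, 64 mm across, body 22 mm tall plus a grip bar on top 24 mm wide, 42 mm long (cap y), 20 mm tall. Below: plug and skirt with a 12 mm deep ring groove for one neck size; its jar is not told. Origin: centre of the underside. On its jar the origin is 68 mm above the jar's; on a wrong jar about 79 mm. Right fit: 1.3 mm play a side; about 70 g
- cap_c: green round push-on cap, one of three alike, 64 mm across, body 22 mm tall plus a grip bar on top 24 mm wide, 42 mm long (cap y), 20 mm tall. Below: plug and skirt with a 12 mm deep ring groove for one neck size; its jar is not told. Origin: centre of the underside. On its jar the origin is 68 mm above the jar's; on a wrong jar about 79 mm. Right fit: 1.3 mm play a side; about 70 g
- mat: black rubber mat fixed on the bench, 170 x 300 x 3 mm, on which the caps start upright (grip bar up). Origin: centre of its underside, longer side along its y
- dropper_bottle: brown dropper bottle, 34 mm in diameter, 63 mm tall, loose bystander; origin at the centre of its underside
- oil_bottle: small white bottle with red cap, 29 mm in diameter, 56 mm tall, loose bystander; origin at the centre of its underside
- flask: glass conical flask, 64 mm in diameter, 105 mm tall, loose bystander; origin at the centre of its underside
There are look-alikes about, which are no part of the job. Leave any orange look-alike of the cap_a alone. What is shaped like the cap_b but yellow is not meant.

How it is judged:
On the way, in this order (a step that is already met when the one before it is completed fails the run):
1. every jar that is present carries a cap, fully home (only the right one can be) (((z of cap_a in the frame of jar_1 between 0.06 and 0.0715 m and horizontal distance between cap_a and jar_1 below 0.006 m) or (z of cap_b in the frame of jar_1 between 0.06 and 0.0715 m and horizontal distance between cap_b and jar_1 below 0.006 m) or (z of cap_c in the frame of jar_1 between 0.06 and 0.0715 m and horizontal distance between cap_c and jar_1 below 0.006 m)) and ((z of cap_a in the frame of jar_2 between 0.06 and 0.0715 m and horizontal distance between cap_a and jar_2 below 0.006 m) or (z of cap_b in the frame of jar_2 between 0.06 and 0.0715 m and horizontal distance between cap_b and jar_2 below 0.006 m) or (z of cap_c in the frame of jar_2 between 0.06 and 0.0715 m and horizontal distance between cap_c and jar_2 below 0.006 m)) and ((z of cap_a in the frame of jar_3 between 0.06 and 0.0715 m and horizontal distance between cap_a and jar_3 below 0.006 m) or (z of cap_b in the frame of jar_3 between 0.06 and 0.0715 m and horizontal distance between cap_b and jar_3 below 0.006 m) or (z of cap_c in the frame of jar_3 between 0.06 and 0.0715 m and horizontal distance between cap_c and jar_3 below 0.006 m))), for 0.2 s.
2. the lid is shut over the jars (value of joint lid below 0.02 rad), for 0.2 s.
3. both studs are pushed in and turned to the lock (value of joint each of stud_left_turn, stud_right_turn above 1.2 rad and value of joint each of stud_left_push, stud_right_push above 0.003 m), for 0.2 s.
At the end, for the whole second after the job is handed in: Every jar present carries the cap that fits it, fully home (within 3.5 mm in height, 6 mm sideways), a cap without a jar stands upright on the mat, the lid is shut (within 0.02 rad), and both studs are turned at least 1.2 rad and stay pushed in by more than 3 mm by themselves (all of step 1 and all of step 3 and ((x of cap_a in the frame of mat between -0.09 and 0.09 m and y of cap_a in the frame of mat between -0.155 and 0.155 m and height (world z) of cap_a below 0.012 m and angle between cap_a's own z axis and vertical below 0.2 rad) or (height (world z) of cap_a between 0.07 and 0.0805 m and angle between cap_a's own z axis and vertical below 0.1 rad)) and ((x of cap_b in the frame of mat between -0.09 and 0.09 m and y of cap_b in the frame of mat between -0.155 and 0.155 m and height (world z) of cap_b below 0.012 m and angle between cap_b's own z axis and vertical below 0.2 rad) or (height (world z) of cap_b between 0.07 and 0.0805 m and angle between cap_b's own z axis and vertical below 0.1 rad)) and ((x of cap_c in the frame of mat between -0.09 and 0.09 m and y of cap_c in the frame of mat between -0.155 and 0.155 m and height (world z) of cap_c below 0.012 m and angle between cap_c's own z axis and vertical below 0.2 rad) or (height (world z) of cap_c between 0.07 and 0.0805 m and angle between cap_c's own z axis and vertical below 0.1 rad)) and value of joint lid below 0.02 rad); the robot touches nothing.
It fails at once if dropper_bottle knocked over or shifted more than 4 cm (angle between dropper_bottle's own z axis and vertical above 0.6 rad or distance of dropper_bottle from where it was at the start of the episode above 0.04 m).
It fails at once if oil_bottle knocked over or shifted more than 4 cm (angle between oil_bottle's own z axis and vertical above 0.6 rad or distance of oil_bottle from where it was at the start of the episode above 0.04 m).
It fails at once if flask knocked over or shifted more than 4 cm (angle between flask's own z axis and vertical above 0.6 rad or distance of flask from where it was at the start of the episode above 0.04 m).
Of jar_1, jar_2, jar_3 only 2 to 3 are there at a start; the rules pass over those that are not, and their reading is None.
At some moment in a run one of cap_a, cap_b, cap_c may be knocked a few centimetres aside while the robot is not near it.
It also fails if it takes over 210 s, if anything falls off the work surface, if the arm or the gripper's body presses on something with over 40 N, if the wrist force passes 120 N, or if a joint passes its speed limit or range.

ROBOT

A 6-joint arm with a two-finger parallel gripper is mounted at the origin on a cart in front of the work surface, level with it; the furniture and walls round the work are solid. World frame = base frame: x ahead of the robot, y to its left, z up, the work surface at z = 0. Lengths are in m, angles in rad, forces in N, time in s.
With the tool pointing down it reaches from about 0.35 to 0.975 m from the base axis. Payload 4.9 kg.
Tool frame: the origin (TCP) lies midway between the tips of the shut fingers; the grasp point (between the pads) lies 19 mm behind it (manip.pinch_z is the x of the grasp point in the tool frame, in m); x points along the fingers, y is the direction in which the jaws open and shut, and the axes are right-handed (so a half turn about x gives the same grasp; the last joint's range is limited). The gripper opens to 85 mm and grips with 20 to 120 N. Pads are 22 mm wide; open, the fingers measure 114 mm over their backs; the gripper's body (76 mm by 85 mm) begins 54 mm behind the grasp point. The pads swing forward as they close: fully open they stand 13 mm farther back than shut.
Start: joints at [-1.273, 0.053, 1.613, -0, 1.476, -0.119], TCP at [0.253, -0.571, 0.195] pointing down, gripper open.
Joint ranges: [-3.01, 3.01], [-1.01, 2.22], [0.06, 2.58], [-1.02, 4.17], [0.09, 2.62], [-3.14, 3.14]. Speed limits (rad/s): [2.57, 2.57, 3.14, 3.14, 3.14, 3.14].

INTERFACE

Orientations are given as a unit quaternion [w, x, y, z].
In Python, from plant import sensors, cams, workorder, manip gives the robot as it stands.
- The arm moves only by the tool drive_tool, never from a script. Its argument "series" is a list of rows, each an object of numbers: "x", "y", "z": the shift along the tool's x, y, z in units of 25 mm (1.0 is 25 mm); "ax", "ay", "az": the turn, a rotation vector about the tool's x, y, z in units of 5 degrees (1.0 is 5 degrees). A call has 1 to 5 rows; each row is the pose to reach, as a shift and turn from the pose commanded when the call began, along the tool's axes at that moment; what a row does not reach only later rows make up. A row lasts 1/12 s, in which the tool goes at most 41.7 mm and 7.16 degrees, less where a joint would pass 70% of its speed; a pose out of reach is approached as far as the arm can. A call with a gripper value outside its range is refused whole. "hand" is the opening, from 0 (shut) to 1 (fully open), set as the call begins (left out, the last holds). The fingers move at their own pace and stop on an object; the grip force is fixed at half the most. Time passes only in rows, so rows that repeat a pose let the fingers close. It gives the time, the measured TCP pose, the force and the opening at its end, in the units of the state.
- sensors.state(): the state, without advancing time (a new reading comes with each control period).
- cams.grab_frame(name): name is "side" or "top" or "wrist"; returns a dict with "img" (480x640x3 uint8, blue, green, red), "camera_matrix" (3x3 intrinsics, pixels), "cam_to_world" (4x4, takes a point from camera to world coordinates). Camera axes: x right, y down, z forward; pixel columns grow to the right and rows downward; lengths in m; the calibration is good to about 2 mm. A picture is of the moment at which its call begins. There is no depth.
- workorder.job_done(): hands the job in, once; it reports no verdict.
The state is a dict: "time": time; "joint_pos": joint angles; "joint_vel": joint speeds; "joint_efforts": joint torques, N m; "tool_pos": TCP position; "tool_rot": TCP orientation; "contact_force": force on the tool from outside, world axes, zero at the start; "ft_torque": the same for the moment, N m; "gripper_width": opening from 0.0 (shut) to 1.0 (fully open).
Only numpy, scipy, OpenCV 4.12 (cv2) and the standard library are available. Lean on these libraries where they do the work, as an engineer would, in place of code of your own. Each camera call takes 0.05 s, during which the arm holds its last target.

## Working session

There is one attempt and no reset: what is moved stays moved. The work goes in short steps, Python scripts to look and compute and a tool call to move; the robot and the scene stay as the last step left them, time stands still between calls to the robot, and variables do not carry over. Pictures are saved under pics/ and viewed, and the job is handed in when it is done.

Besides the shell and the picture viewer there is one more tool, called after "Emit:" as name(argument=value, ...), one argument or row to a line, values as JSON. drive_tool: Moves the arm, as the interface text tells. Its arguments: {"type":"object","properties":{"series":{"type":"array","items":{"type":"object","properties":{"x":{"type":"number"},"y":{"type":"number"},"z":{"type":"number"},"ax":{"type":"number"},"ay":{"type":"number"},"az":{"type":"number"}}}},"hand":{"type":"number"}},"required":["series"]}

```bash
ls -la; mkdir -p pics; python3 - <<'E'
from plant import sensors,cams,workorder,manip
import cv2
print(sensors.state()); print([a for a in dir(manip) if a[0]!='_'])
for n in ["side","top","wrist"]:
    f=cams.grab_frame(n); cv2.imwrite(f"pics/{n}0.png",f["img"]); print(n,f["camera_matrix"].tolist(),f["cam_to_world"].round(4).tolist())
E
```

```text
total 12
drwxr-xr-x  3 agent agent 4096 Dec  7 06:15 .
drwxr-xr-x 23 root  root  4096 Dec  7 06:15 ..
drwxr-xr-x  2 agent agent 4096 Dec  7 06:15 pics
{'time': 0.0, 'joint_pos': array([-1.27299041e+00,  5.33417734e-02,  1.61427823e+00,  4.24025777e-06,
        1.47600891e+00, -1.19000755e-01]), 'joint_vel': array([ 1.75777030e-03,  3.64869048e-04,  3.13071453e-04, -3.04052455e-05,
        5.86647494e-04, -2.38297073e-05]), 'joint_efforts': array([-4.65578760e-04, -3.93676114e+01, -3.70180929e+01, -1.35997811e-04,
        6.89328153e-03, -3.55984191e-06]), 'tool_pos': array([ 0.25282334, -0.57082487,  0.19378187]), 'tool_rot': array([-0.14558161, -0.69174364, -0.14701598,  0.69186923]), 'contact_force': array([0.71082747, 0.13361994, 0.12372589]), 'ft_torque': array([-0.00379461,  0.02358221, -0.02191108]), 'gripper_width': 0.9969526128628855}
['IKError', 'pinch_z']
side [[473.1667369121238, 0.0, 324.4640817436604], [0.0, 473.1667369121238, 232.5393371695982], [0.0, 0.0, 1.0]] [[-0.9226, -0.1573, 0.3521, 0.2242], [-0.3852, 0.4204, -0.8215, 0.8284], [-0.0188, -0.8936, -0.4485, 0.545], [0.0, 0.0, 0.0, 1.0]]
top [[521.3748454000031, 0.0, 317.8959643700114], [0.0, 521.3748454000031, 241.53687512529683], [0.0, 0.0, 1.0]] [[0.01, -0.983, 0.1834, 0.3324], [-0.9999, -0.0118, -0.0086, 0.0591], [0.0106, -0.1833, -0.983, 1.2167], [0.0, 0.0, 0.0, 1.0]]
wrist [[414.081746418895, 0.0, 308.845753574877], [0.0, 414.081746418895, 230.74963042253728], [0.0, 0.0, 1.0]] [[0.4051, -0.8713, -0.2771, 0.3258], [-0.9142, -0.3867, -0.1208, -0.5389], [-0.0019, 0.3022, -0.9532, 0.3734], [0.0, 0.0, 0.0, 1.0]]
```

View pics/top0.png

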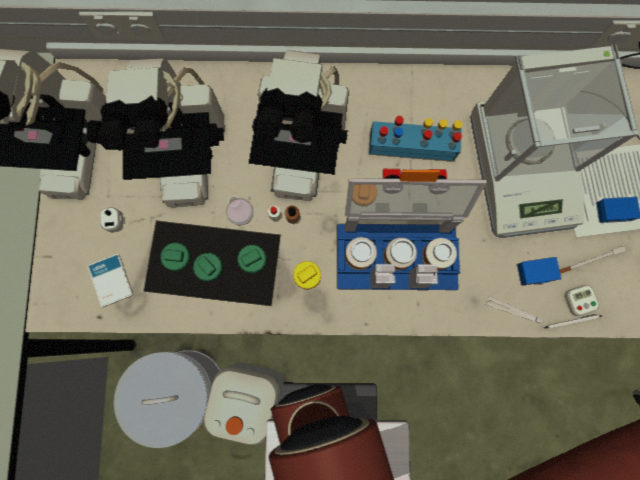

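View pics/side0.png

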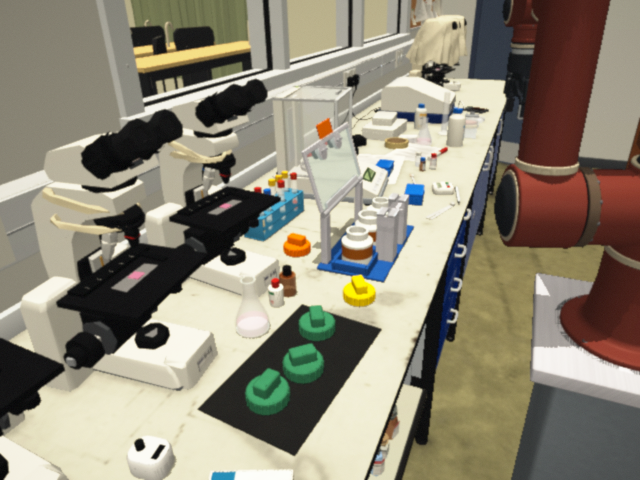

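View pics/wrist0.png

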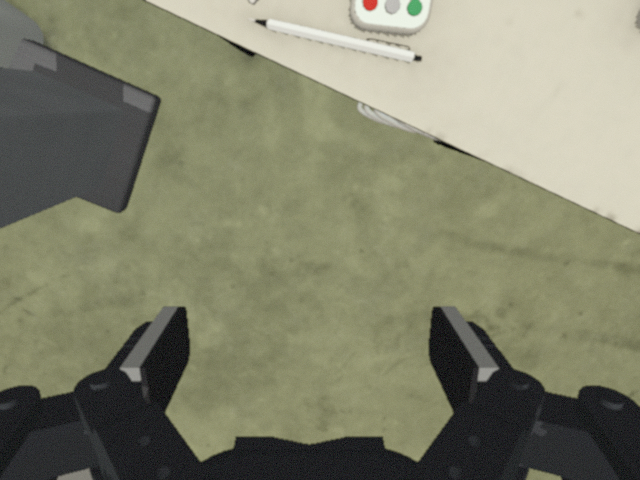

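```bash
cat > h.py <<'E'
from plant import sensors,cams,workorder,manip
import cv2, numpy as np
from scipy.spatial.transform import Rotation as Ro
def grab(n,save=None):
    f=cams.grab_frame(n)
    if save: cv2.imwrite(f"pics/{save}.png",f["img"])
    return f
def ray(f,uv,z):
    K=np.array(f["camera_matrix"]);T=np.array(f["cam_to_world"])
    d=T[:3,:3]@np.linalg.inv(K)@np.array([uv[0],uv[1],1.]); o=T[:3,3]
    return o+d*(z-o[2])/d[2]
def proj(f,p):
    K=np.array(f["camera_matrix"]);T=np.array(f["cam_to_world"])
    c=T[:3,:3].T@(np.array(p)-T[:3,3]); c=K@c; return c[:2]/c[2]
def tri(f1,u1,f2,u2):
    A=[];b=[]
    for f,u in((f1,u1),(f2,u2)):
        T=np.array(f["cam_to_world"]);d=T[:3,:3]@np.linalg.inv(f["camera_matrix"])@np.array([u[0],u[1],1.]);d/=np.linalg.norm(d)
        P=np.eye(3)-np.outer(d,d);A.append(P);b.append(P@T[:3,3])
    return np.linalg.lstsq(np.vstack(A),np.hstack(b),rcond=None)[0]
def mask(img,lo,hi):
    return cv2.inRange(cv2.cvtColor(img,cv2.COLOR_BGR2HSV),np.array(lo),np.array(hi))
def blobs(m,amin=50):
    n,l,s,c=cv2.connectedComponentsWithStats(m); return [(c[i].round(1),s[i]) for i in range(1,n) if s[i][4]>amin]
def pose():
    s=sensors.state(); q=s["tool_rot"]; return s["tool_pos"],Ro.from_quat([q[1],q[2],q[3],q[0]])
def down(yaw,pitch=0):
    # tool x down; tool y (jaw dir) at angle yaw in the world xy plane
    x=np.array([0,0,-1.]);y=np.array([np.cos(yaw),np.sin(yaw),0]);z=np.cross(x,y)
    return Ro.from_matrix(np.c_[x,y,z])
def rel(p,R=None):
    p0,R0=pose(); t=R0.inv().apply(np.array(p)-p0)/0.025
    r=np.zeros(3) if R is None else np.degrees((R0.inv()*R).as_rotvec())/5
    print("shift",t.round(3),"turn",r.round(3)); return t,r
def st():
    s=sensors.state();p,R=pose();M=R.as_matrix()
    print("t",round(s["time"],2),"tcp",p.round(4),"xax",M[:,0].round(3),"yaw",np.degrees(np.arctan2(M[1,1],M[0,1])).round(2),"F",s["contact_force"].round(1),"g",round(s["gripper_width"],3),"q",s["joint_pos"].round(2))
E
python3 - <<'E'
from h import *
st()
f=grab("top");im=f["img"]
for nm,lo,hi,z in [("green",(60,90,40),(90,255,255),.03),("blue",(100,120,60),(120,255,255),.008),("black",(0,0,0),(180,255,30),.003),("red",(0,150,120),(12,255,255),.3)]:
    for c,s in blobs(mask(im,lo,hi),60):
        if 180<c[1]<340 or nm=="red": print(nm,c,s,ray(f,c,z).round(4))
m=mask(im,(100,120,60),(120,255,255));m[:, :320]=0;m[:, 480:]=0;m[:210]=0
pts=cv2.findNonZero(m);r=cv2.minAreaRect(pts);print(r);b=cv2.boxPoints(r);print([ray(f,q,.004).round(4) for q in b])
cv2.imwrite("pics/topz.png",cv2.resize(im[160:310,320:480],None,fx=5,fy=4,interpolation=cv2.INTER_CUBIC))
cv2.imwrite("pics/topz2.png",cv2.resize(im[190:310,130:330],None,fx=4,fy=4,interpolation=cv2.INTER_CUBIC))
E
```

```text
t 0.15 tcp [ 0.2528 -0.571   0.194 ] xax [-0.     0.002 -1.   ] yaw -66.12 F [ 0.6  0.8 -0.1] g 1.002 q [-1.27  0.05  1.61  0.    1.48 -0.12]
green [174.7 256.3] [160 243  30  28 654] [0.5155 0.3772 0.03  ]
green [251.5 258.5] [237 245  29  28 638] [0.5124 0.2009 0.03  ]
green [207.2 266.5] [193 253  30  28 658] [0.4927 0.3016 0.03  ]
blue [618.6 209. ] [597 197  43  25 883] [ 0.6462 -0.6728  0.008 ]
blue [384.  250.7] [ 337  224  121   65 3161] [ 0.5379 -0.1073  0.008 ]
blue [447.7 277.4] [426 254  34  36 508] [ 0.4765 -0.2554  0.008 ]
blue [539.3 270.6] [518 257  43  28 869] [ 0.4949 -0.4713  0.008 ]
black [212.9 264.3] [ 145  223  134   82 4882] [0.5017 0.294  0.003 ]
red [411.4 171.7] [383 169  64   9 238] [ 0.6362 -0.1195  0.3   ]
red [233.7 425.6] [226 417  16  18 217] [0.1882 0.189  0.3   ]
((397.90966796875, 256.5882568359375), (122.53893280029297, 64.24544525146484), 0.6820604205131531)
[array([0.4493, 0.0046, 0.004 ]), array([0.6024, 0.0033, 0.004 ]), array([ 0.6025, -0.2893,  0.004 ]), array([ 0.449 , -0.2814,  0.004 ])]
```

View pics/topz.png

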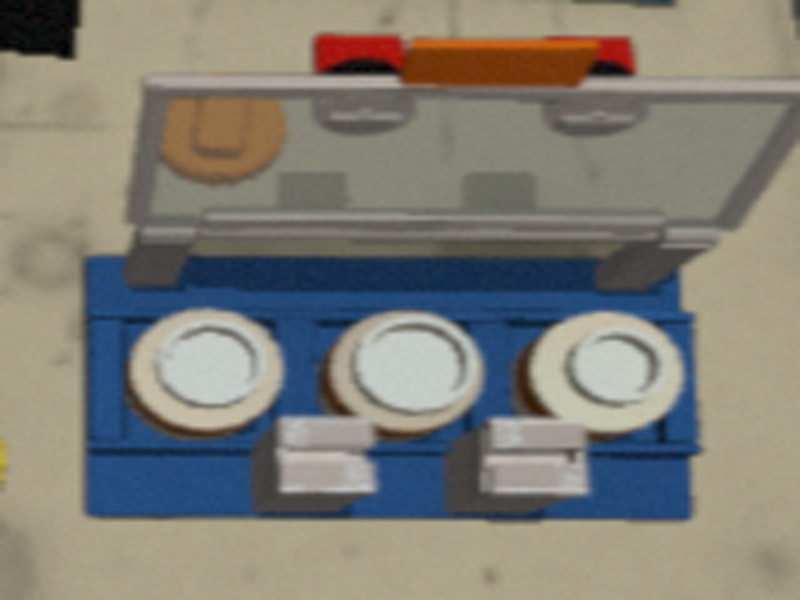

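View pics/topz2.png

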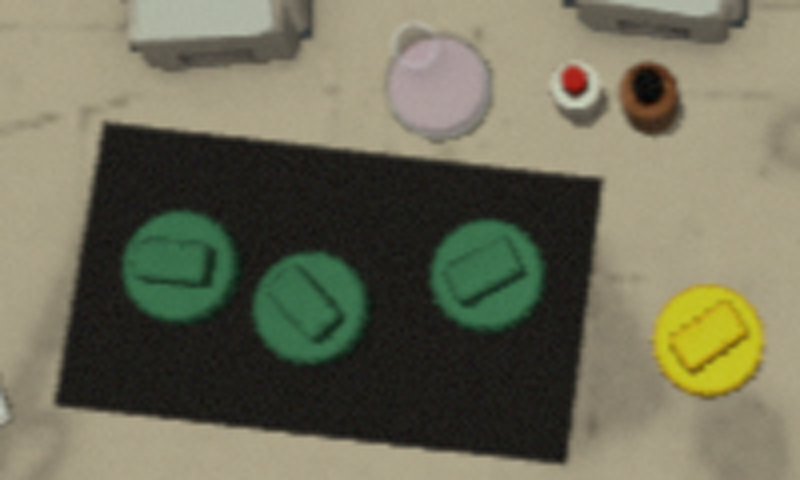

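```bash
python3 - <<'E'
from h import *
st(); rel((0.46,0.1,0.30),down(np.radians(90)))
print(manip.pinch_z)
E
```

```text
t 0.2 tcp [ 0.2529 -0.5711  0.1942] xax [-0.     0.001 -1.   ] yaw -66.12 F [ 0.3  0.5 -0.9] g 0.998 q [-1.27  0.05  1.61  0.    1.48 -0.12]
shift [ -4.201 -21.197 -18.442] turn [-3.1224e+01 -2.0000e-02  2.0000e-03]
-0.0187
```

Emit:
drive_tool(
  series=[
    {"x": -4.2,"y": -5,"z": -4.3,"ax": -1.4},
    {"x": -4.2,"y": -6,"z": -5.2,"ax": -2.8},
    {"x": -4.2,"y": -7,"z": -6.1,"ax": -4.2},
    {"x": -4.2,"y": -8,"z": -7,"ax": -5.6},
    {"x": -4.2,"y": -8,"z": -7,"ax": -7},
  ],
  hand=0.6,
)

```text
schema error: expected keys x, y, z, ax, ay, az
```

```bash
python3 -c "
from h import *
st(); rel((0.46,0.1,0.30),down(np.radians(90)))"
```

```text
t 0.2 tcp [ 0.2529 -0.5711  0.1942] xax [-0.     0.001 -1.   ] yaw -66.12 F [ 0.3  0.5 -0.9] g 0.998 q [-1.27  0.05  1.61  0.    1.48 -0.12]
shift [ -4.201 -21.197 -18.442] turn [-3.1224e+01 -2.0000e-02  2.0000e-03]
```

Emit:
drive_tool(
  series=[
    {"x": -4.2,"y": -5,"z": -4.3,"ax": -1.4,"ay": 0,"az": 0},
    {"x": -4.2,"y": -6,"z": -5.2,"ax": -2.8,"ay": 0,"az": 0},
    {"x": -4.2,"y": -7,"z": -6.1,"ax": -4.2,"ay": 0,"az": 0},
    {"x": -4.2,"y": -8,"z": -7,"ax": -5.6,"ay": 0,"az": 0},
    {"x": -4.2,"y": -8,"z": -7,"ax": -7,"ay": 0,"az": 0},
  ],
  hand=0.6,
)

```text
time: 0.62
tool_pos: [0.3096, -0.3879, 0.2771]
tool_rot: [0.349, 0.615, 0.349, -0.615]
contact_force: [1.6, -0.6, -0.1]
gripper_width: 0.597
```

```bash
python3 -c "
from h import *
st(); rel((0.46,0.1,0.30),down(np.radians(90)))"
```

```text
t 0.62 tcp [ 0.3096 -0.3879  0.2771] xax [ 0. -0. -1.] yaw -30.82 F [ 1.6 -0.6 -0.1] g 0.597 q [-1.05 -0.3   1.8   0.    1.64 -0.51]
shift [ -0.916  -4.833 -19.84 ] turn [-2.4165e+01  3.0000e-03 -2.0000e-03]
```

Emit:
drive_tool(
  series=[
    {"x": -0.9,"y": -4.8,"z": -19.8,"ax": -1.4,"ay": 0,"az": 0},
    {"x": -0.9,"y": -4.8,"z": -19.8,"ax": -2.8,"ay": 0,"az": 0},
    {"x": -0.9,"y": -4.8,"z": -19.8,"ax": -4.2,"ay": 0,"az": 0},
    {"x": -0.9,"y": -4.8,"z": -19.8,"ax": -5.6,"ay": 0,"az": 0},
    {"x": -0.9,"y": -4.8,"z": -19.8,"ax": -7,"ay": 0,"az": 0},
  ],
)

```text
time: 1.03
tool_pos: [0.372, -0.1891, 0.2858]
tool_rot: [0.518, 0.481, 0.518, -0.481]
contact_force: [1.0, 0.3, 0.1]
gripper_width: 0.6
```

```bash
python3 -c "
from h import *
st(); rel((0.46,-0.1,0.30),down(np.radians(90)))"
```

```text
t 1.03 tcp [ 0.372  -0.1891  0.2858] xax [ 0.001 -0.    -1.   ] yaw 4.19 F [1.  0.3 0.1] g 0.6 q [-0.65 -0.51  1.94  0.    1.71 -0.72]
shift [-0.569  3.77  -3.296] turn [-1.7163e+01  9.0000e-03 -3.0000e-03]
```

Emit:
drive_tool(
  series=[
    {"x": 0,"y": 3.1,"z": -2,"ax": 0.8,"ay": 0,"az": 0},
    {"x": 0,"y": 3.1,"z": -2,"ax": 0.8,"ay": 0,"az": 0},
    {"x": 0,"y": 3.1,"z": -2,"ax": 0.8,"ay": 0,"az": 0},
  ],
)

```text
time: 1.28
tool_pos: [0.4486, -0.132, 0.2856]
tool_rot: [0.501, 0.5, 0.501, -0.498]
contact_force: [-1.0, 0.0, -1.4]
gripper_width: 0.603
```

```bash
python3 -c "
from h import *
st(); f=grab('wrist','w1');print(f['cam_to_world'])"
```

```text
t 1.28 tcp [ 0.4486 -0.132   0.2856] xax [ 0.001  0.002 -1.   ] yaw 0.21 F [-1.   0.  -1.4] g 0.603 q [-0.45 -0.37  1.84  0.    1.67 -0.45]
[[ 0.99999014  0.00316173  0.0031187   0.44996561]
 [ 0.00395443 -0.9535298  -0.30127276 -0.05376845]
 [ 0.00202123  0.30128212 -0.9535329   0.46514008]
 [ 0.          0.          0.          1.        ]]
```

View pics/w1.png

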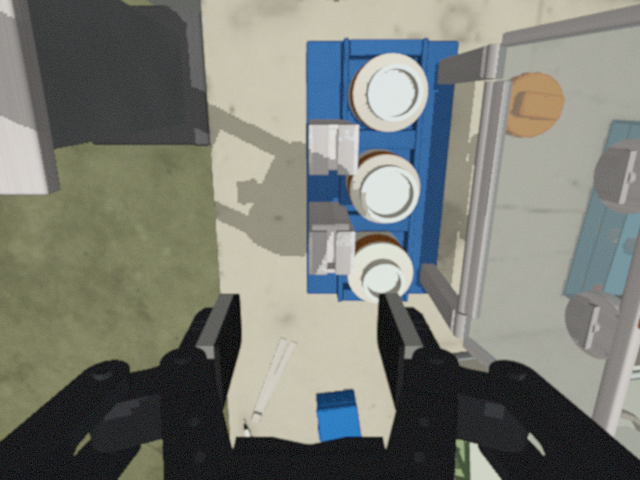

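```bash
python3 - <<'E'
from h import *
f=grab("wrist");im=f["img"]
hsv=cv2.cvtColor(im,cv2.COLOR_BGR2HSV)
for y in (94,190,280): print([tuple(hsv[y,x]) for x in range(345,435,6)])
m=mask(im,(0,0,190),(180,22,255))
for c,s in blobs(m,80): print(c,s)
# carrier corners blue
b=mask(im,(100,120,50),(120,255,255)); b[310:]=0;b[:, 465:]=0
r=cv2.minAreaRect(cv2.findNonZero(b));print([ray(f,q,.006).round(4) for q in cv2.boxPoints(r)],r[2])
cv2.imwrite("pics/w1z.png",cv2.resize(im[30:310,290:480],None,fx=2.1,fy=2.1*1,interpolation=cv2.INTER_CUBIC))
cv2.imwrite("pics/w1m.png",m)
E
```

```text
[(np.uint8(105), np.uint8(160), np.uint8(148)), (np.uint8(13), np.uint8(81), np.uint8(98)), (np.uint8(23), np.uint8(20), np.uint8(220)), (np.uint8(24), np.uint8(19), np.uint8(218)), (np.uint8(86), np.uint8(9), np.uint8(206)), (np.uint8(86), np.uint8(8), np.uint8(229)), (np.uint8(85), np.uint8(7), np.uint8(228)), (np.uint8(86), np.uint8(8), np.uint8(227)), (np.uint8(80), np.uint8(7), np.uint8(229)), (np.uint8(85), np.uint8(7), np.uint8(228)), (np.uint8(84), np.uint8(6), np.uint8(228)), (np.uint8(81), np.uint8(8), np.uint8(229)), (np.uint8(21), np.uint8(22), np.uint8(116)), (np.uint8(60), np.uint8(2), np.uint8(224)), (np.uint8(108), np.uint8(74), np.uint8(169))]
[(np.uint8(106), np.uint8(173), np.uint8(109)), (np.uint8(16), np.uint8(55), np.uint8(148)), (np.uint8(17), np.uint8(22), np.uint8(165)), (np.uint8(80), np.uint8(7), np.uint8(215)), (np.uint8(70), np.uint8(7), np.uint8(230)), (np.uint8(75), np.uint8(7), np.uint8(229)), (np.uint8(73), np.uint8(8), np.uint8(230)), (np.uint8(75), np.uint8(7), np.uint8(228)), (np.uint8(70), np.uint8(7), np.uint8(229)), (np.uint8(70), np.uint8(7), n
[... 697 characters left out ...]
t8(50), np.uint8(10), np.uint8(229)), (np.uint8(26), np.uint8(9), np.uint8(206)), (np.uint8(106), np.uint8(168), np.uint8(129)), (np.uint8(17), np.uint8(22), np.uint8(103)), (np.uint8(0), np.uint8(15), np.uint8(101))]
[5.8 6.2] [  0   0  13  15 142]
[391.1  90.6] [ 355   52   74   78 4034]
[ 19.5 159. ] [   0  115   47   78 2846]
[369.  170.6] [ 310  124  110   98 4557]
[328.8 254.4] [319 231  16  42 279]
[373.7 266.3] [ 337  231   77   72 3038]
[626.1 381.3] [609 318  31 119 944]
[274.7 373.6] [256 339  41  73 856]
[481.  466.5] [471 444  29  36 556]
[array([ 0.4498, -0.2874,  0.006 ]), array([0.4489, 0.0052, 0.006 ]), array([0.6009, 0.0058, 0.006 ]), array([ 0.6338, -0.2867,  0.006 ])] 0.0
```

View pics/w1z.png

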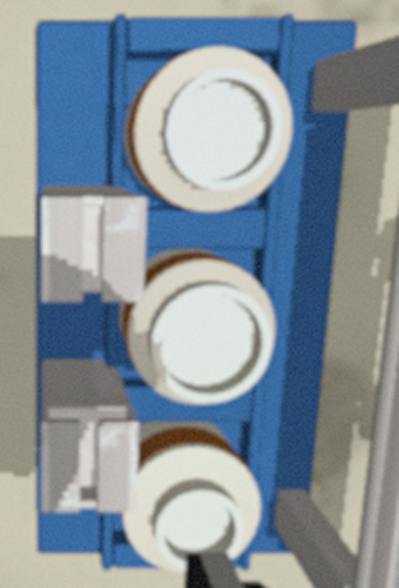

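View pics/w1m.png

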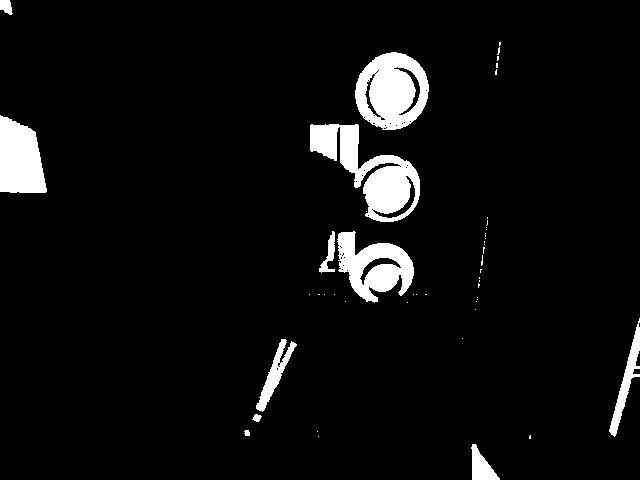

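```bash
python3 - <<'E'
from h import *
def rims(f,centers,tag):
    im=cv2.resize(f["img"],None,fx=4,fy=4,interpolation=cv2.INTER_CUBIC);im=cv2.GaussianBlur(im,(9,9),0)
    h=cv2.cvtColor(im,cv2.COLOR_BGR2HSV)
    m=((h[...,1]<13.5)&(h[...,2]>170)).astype(np.uint8)*255
    m=cv2.morphologyEx(m,cv2.MORPH_OPEN,np.ones((9,9)))
    vis=im.copy()
    for c in centers:
        mm=np.zeros_like(m);cv2.circle(mm,(int(c[0]*4),int(c[1]*4)),150 if tag=='w' else 62,255,-1)
        mm&=m
        cs,_=cv2.findContours(mm,cv2.RETR_EXTERNAL,cv2.CHAIN_APPROX_NONE);k=max(cs,key=cv2.contourArea)
        hull=cv2.convexHull(k)
        e=cv2.fitEllipse(hull);cc=np.array(e[0])/4
        P=np.array([ray(f,q[0]/4,.088)[:2] for q in hull]); (wc,wr)=cv2.minEnclosingCircle(P.astype(np.float32))
        A=cv2.contourArea((P*1e4).astype(np.float32))/1e8
        print(tag,cc.round(2),ray(f,cc,.088).round(4),"minenc",np.round(wc,4),round(2*wr,4),"areaD",round(2*np.sqrt(A/np.pi),4),"bbox",P.min(0).round(4),P.max(0).round(4))
        cv2.drawContours(vis,[hull],-1,(0,0,255),1)
    return vis
f=grab("wrist");v=rims(f,[(394,93),(387,190),(382,278)],'w');cv2.imwrite("pics/r1.png",cv2.resize(v[120:1240,1160:1860],None,fx=.5,fy=.5))
f=grab("top");v=rims(f,[(362,251),(402.4,251),(443,251)],'t');cv2.imwrite("pics/r2.png",v[900:1150,1340:1860])
E
```

```text
w [398.86  89.04] [ 0.5259 -0.0472  0.088 ] minenc [ 0.5257 -0.0478] 0.0495 areaD 0.0488 bbox [ 0.5017 -0.0722] [ 0.5502 -0.0234]
w [392.41 191.69] [ 0.526  -0.1372  0.088 ] minenc [ 0.5268 -0.1387] 0.0561 areaD 0.0536 bbox [ 0.4994 -0.1646] [ 0.5534 -0.1109]
w [387.27 281.09] [ 0.5267 -0.2276  0.088 ] minenc [ 0.5272 -0.2284] 0.0447 areaD 0.042 bbox [ 0.5051 -0.2471] [ 0.5479 -0.2067]
t [361.65 251.71] [ 0.5215 -0.0471  0.088 ] minenc [ 0.5234 -0.0478] 0.0472 areaD 0.0426 bbox [ 0.5014 -0.071 ] [ 0.5404 -0.0259]
t [401.88 252.11] [ 0.5217 -0.1356  0.088 ] minenc [ 0.522  -0.1358] 0.0512 areaD 0.0455 bbox [ 0.4991 -0.1579] [ 0.5425 -0.1122]Traceback (most recent call last):
  File "<stdin>", line 20, in <module>
  File "<stdin>", line 11, in rims
ValueError: max() iterable argument is empty
```

View pics/r1.png

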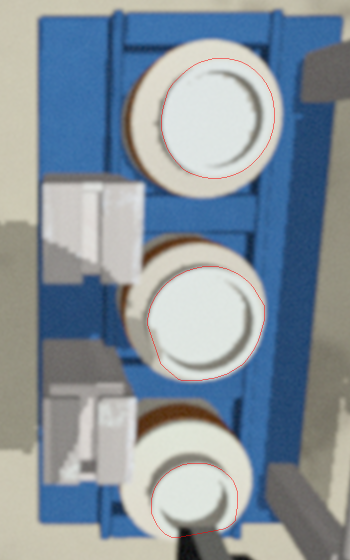

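Emit:
drive_tool(
  series=[
    {"x": 0,"y": 1.2,"z": -15,"ax": 0,"ay": 0,"az": 0},
    {"x": 0,"y": 1.2,"z": -15,"ax": 0,"ay": 0,"az": 0},
    {"x": 0,"y": 1.2,"z": -15,"ax": 0,"ay": 0,"az": 0},
    {"x": 0,"y": 1.2,"z": -15,"ax": 0,"ay": 0,"az": 0},
    {"x": 0,"y": 1.2,"z": -15,"ax": 0,"ay": 0,"az": 0},
  ],
)

```text
time: 1.9
tool_pos: [0.4626, 0.0718, 0.286]
tool_rot: [0.499, 0.502, 0.498, -0.501]
contact_force: [1.0, 0.4, 0.1]
gripper_width: 0.6
```

Emit:
drive_tool(
  series=[
    {"x": 0,"y": 0,"z": -6.5,"ax": 0,"ay": 0,"az": 0},
    {"x": 0,"y": 0,"z": -6.5,"ax": 0,"ay": 0,"az": 0},
    {"x": 0,"y": 0,"z": -6.5,"ax": 0,"ay": 0,"az": 0},
    {"x": 0,"y": 0,"z": -6.5,"ax": 0,"ay": 0,"az": 0},
    {"x": 0,"y": 0,"z": -6.5,"ax": 0,"ay": 0,"az": 0},
  ],
)

```text
time: 2.32
tool_pos: [0.4627, 0.2377, 0.2855]
tool_rot: [0.5, 0.5, 0.501, -0.499]
contact_force: [-0.4, -0.1, -0.1]
gripper_width: 0.601
```

```bash
cat >> h.py <<'E'
def caps(f,zs=.025,vis=None):
    im=f["img"];m=mask(im,(60,90,30),(90,255,255));out=[]
    for c,s in blobs(m,300):
        out.append((c,s[:4],ray(f,c,zs).round(4)))
    return out
E
python3 -c "
from h import *
st(); f=grab('wrist','w2')
for o in caps(f,.028): print(o)"
```

```text
t 2.32 tcp [0.4627 0.2377 0.2855] xax [-0.001  0.002 -1.   ] yaw 0.11 F [-0.4 -0.1 -0.1] g 0.601 q [ 0.33 -0.24  1.74  0.    1.64  0.33]
(array([362.9,  31.8]), array([329,   0,  69,  69], dtype=int32), array([0.5163, 0.3786, 0.028 ]))
(array([337.9, 111.5]), array([306,  78,  65,  67], dtype=int32), array([0.494 , 0.3049, 0.028 ]))
(array([353.5, 206.5]), array([324, 177,  61,  60], dtype=int32), array([0.5133, 0.2057, 0.028 ]))
```

View pics/w2.png

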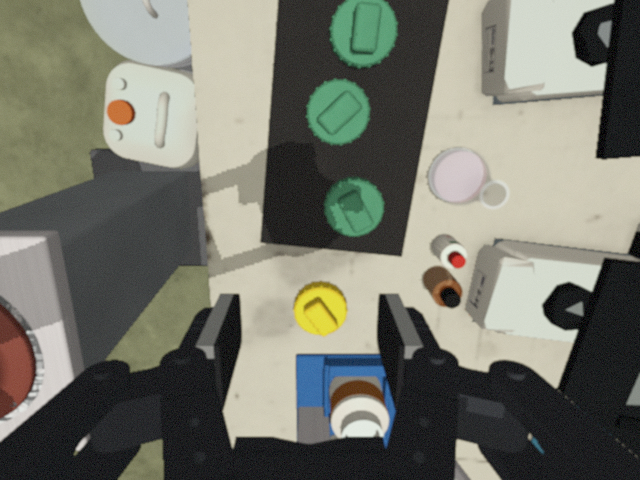

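```bash
python3 -c "
from h import *
f=grab('wrist'); im=f['img']
cv2.imwrite('pics/z.png',cv2.resize(im[0:250,290:410],None,fx=2.4*2,fy=2.4,interpolation=cv2.INTER_CUBIC)) if 0 else cv2.imwrite('pics/z.png',np.hstack([cv2.resize(im[y:y+76,x:x+76],(266,266),interpolation=cv2.INTER_CUBIC) for x,y in((325,0),(300,72),(316,170))]))
"
```

```text
(no output)
```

View pics/z.png

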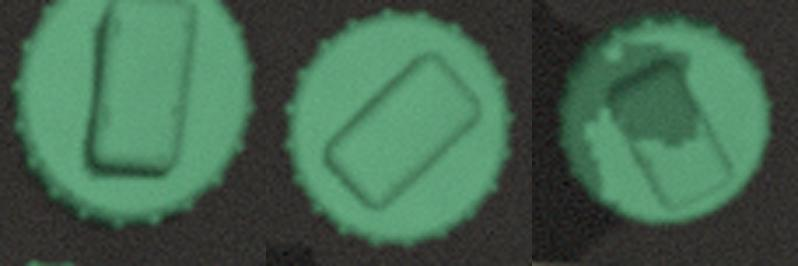

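```bash
python3 -c "
from h import *
f=grab('wrist')
def w(p,o,k): return ray(f,((p[0]-266*k)/3.5+o[0],p[1]/3.5+o[1]),.045)[:2]
for k,o,P in((0,(325,0),[(112,10),(195,5),(175,165),(97,160)]),(1,(300,72),[(432,52),(482,108),(378,212),(325,155)]),(2,(316,170),[(612,95),(688,62),(732,170),(672,208)])):
    C=np.array([w(p,o,k) for p in P]); d=(C[2]+C[3]-C[0]-C[1]) if k!=1 else C[2]+C[3]-C[0]-C[1]
    print(k,C.mean(0).round(4),np.linalg.norm(d)/2,'long angle',np.degrees(np.arctan2(d[1],d[0])).round(1))
rel((.513,.206,.10),down(np.radians(0)))
"
```

```text
0 [0.5184 0.3772] 0.03696749021527773 long angle -94.8
1 [0.4952 0.3021] 0.03986937505380506 long angle -136.2
2 [0.516 0.203] 0.03798436492860841 long angle -63.9
shift [7.425 1.983 1.063] turn [-0.039  0.011  0.001]
```

Emit:
drive_tool(
  series=[
    {"x": 7,"y": 2.06,"z": 1.3,"ax": -1.4,"ay": 0,"az": 0},
    {"x": 7,"y": 2.06,"z": 1.3,"ax": -2.8,"ay": 0,"az": 0},
    {"x": 7,"y": 2.06,"z": 1.3,"ax": -4.2,"ay": 0,"az": 0},
    {"x": 7,"y": 2.06,"z": 1.3,"ax": -5.2,"ay": 0,"az": 0},
    {"x": 7,"y": 2.06,"z": 1.3,"ax": -5.2,"ay": 0,"az": 0},
  ],
)

```text
time: 2.88
tool_pos: [0.5128, 0.1972, 0.1048]
tool_rot: [0.597, 0.374, 0.601, -0.378]
contact_force: [-1.6, 0.1, -0.9]
gripper_width: 0.601
```

```bash
python3 -c "
from h import *
st(); f=grab('wrist','w3'); rel((.5145,.204,.029),down(np.radians(26)))"
```

```text
t 2.88 tcp [0.5128 0.1972 0.1048] xax [-0.007 -0.003 -1.   ] yaw 25.77 F [-1.6  0.1 -0.9] g 0.601 q [ 0.23 -0.05  1.87 -0.    1.33 -0.22]
shift [ 2.941  0.264 -0.214] turn [-0.081 -0.016  0.133]
```

View pics/w3.png

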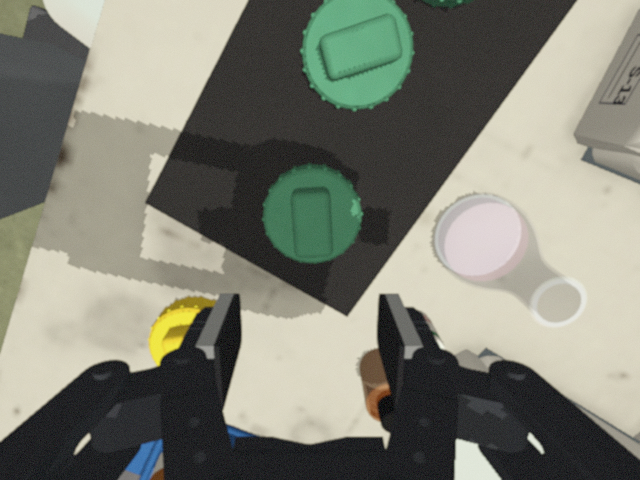

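```bash
python3 -c "
from h import *
f=grab('wrist')
C=np.array([ray(f,p,.045)[:2] for p in [(293,188),(330,186),(332,258),(295,262)]]);print(C.mean(0),C)
d=C[2]+C[3]-C[0]-C[1];print(np.degrees(np.arctan2(d[1],d[0])))
for o in caps(f): print(o)
rel((*C.mean(0),.029),down(np.radians(26)))"
```

```text
[0.51244943 0.20385075] [[0.49259178 0.21888781]
 [0.51144993 0.22929196]
 [0.53253027 0.18975661]
 [0.51322576 0.17746662]]
-62.739401350100934
(array([359.4,  51.3]), array([302,   0, 116, 111], dtype=int32), array([0.4942, 0.3033, 0.025 ]))
(array([314.2, 214.4]), array([264, 164, 103, 101], dtype=int32), array([0.513, 0.205, 0.025]))
shift [ 3.07   0.139 -0.213] turn [-0.083 -0.016  0.105]
```

Emit:
drive_tool(
  series=[
    {"x": 1.5,"y": 0.15,"z": -0.22,"ax": -0.3,"ay": 0,"az": 0.1},
    {"x": 3.03,"y": 0.15,"z": -0.22,"ax": -0.3,"ay": 0,"az": 0.1},
    {"x": 3.03,"y": 0.15,"z": -0.22,"ax": -0.3,"ay": 0,"az": 0.1},
    {"x": 3.03,"y": 0.15,"z": -0.22,"ax": -0.3,"ay": 0,"az": 0.1},
  ],
)

```text
time: 3.32
tool_pos: [0.515, 0.2071, 0.0351]
tool_rot: [0.605, 0.37, 0.603, -0.366]
contact_force: [-0.1, 0.1, 0.4]
gripper_width: 0.596
```

Emit:
drive_tool(
  series=[
    {"x": 0,"y": 0,"z": 0,"ax": 0,"ay": 0,"az": 0},
    {"x": 0,"y": 0,"z": 0,"ax": 0,"ay": 0,"az": 0},
    {"x": 0,"y": 0,"z": 0,"ax": 0,"ay": 0,"az": 0},
    {"x": 0,"y": 0,"z": 0,"ax": 0,"ay": 0,"az": 0},
    {"x": 0,"y": 0,"z": 0,"ax": 0,"ay": 0,"az": 0},
  ],
  hand=0,
)

```text
time: 3.73
tool_pos: [0.5167, 0.2085, 0.0365]
tool_rot: [0.606, 0.371, 0.602, -0.364]
contact_force: [0.0, -0.0, 0.7]
gripper_width: -0.002
```

```bash
python3 -c "
from h import *
st(); f=grab('wrist','w4')"
```

```text
t 3.73 tcp [0.5167 0.2085 0.0365] xax [ 0.01   0.005 -1.   ] yaw 27.38 F [ 0.  -0.   0.7] g -0.002 q [ 0.25  0.04  1.91  0.    1.19 -0.23]
```

View pics/w4.png

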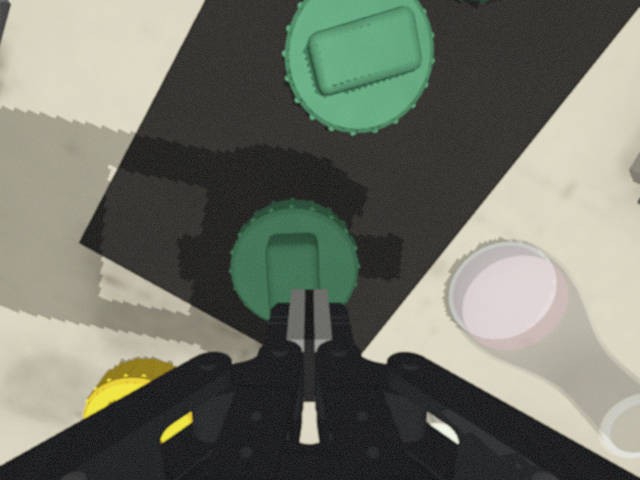

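Emit:
drive_tool(
  series=[
    {"x": -2,"y": 0,"z": 0,"ax": 0,"ay": 0,"az": 0},
    {"x": -2,"y": 0,"z": 0,"ax": 0,"ay": 0,"az": 0},
    {"x": -2,"y": 0,"z": 0,"ax": 0,"ay": 0,"az": 0},
    {"x": -2,"y": 0,"z": 0,"ax": 0,"ay": 0,"az": 0},
  ],
  hand=0.5,
)

```text
time: 4.12
tool_pos: [0.5161, 0.2083, 0.0859]
tool_rot: [0.606, 0.371, 0.602, -0.364]
contact_force: [-0.5, -0.6, -0.7]
gripper_width: 0.499
```

```bash
python3 -c "
from h import *
st(); f=grab('wrist','w5')
p,R=pose(); print('tcp px',proj(f,p),'grasp',proj(f,p+R.apply([-.0187,0,0])))
for o in caps(f): print(o)
st()"
```

```text
t 4.12 tcp [0.5161 0.2083 0.0859] xax [ 0.01   0.004 -1.   ] yaw 27.39 F [-0.5 -0.6 -0.7] g 0.499 q [ 0.25 -0.02  1.88  0.    1.28 -0.23]
tcp px [301.67880211 270.52282575] grasp [301.10523341 287.71384376]
(array([348.1,  62.6]), array([287,   0, 122, 128], dtype=int32), array([0.4933, 0.3049, 0.025 ]))
(array([448. ,   7.9]), array([405,   0,  92,  22], dtype=int32), array([0.5267, 0.3521, 0.025 ]))
(array([296.8, 233.8]), array([243, 180, 108, 107], dtype=int32), array([0.5127, 0.2055, 0.025 ]))
t 4.17 tcp [0.5151 0.208  0.0844] xax [ 0.007  0.004 -1.   ] yaw 27.38 F [-0.2  1.3 -0.4] g 0.501 q [ 0.25 -0.02  1.88  0.    1.28 -0.23]
```

View pics/w5.png

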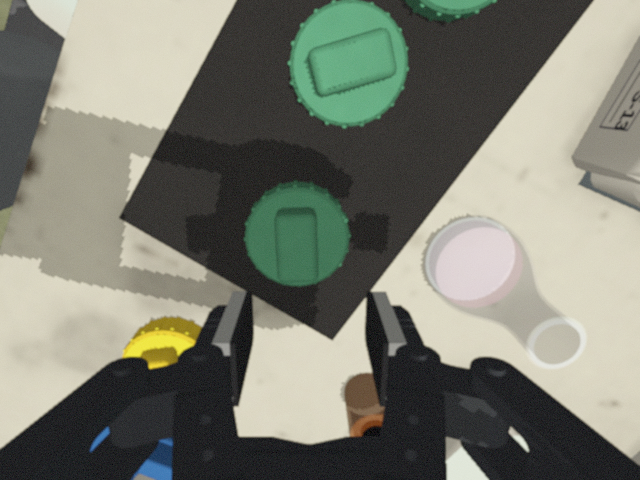

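Emit:
drive_tool(
  series=[
    {"x": 0,"y": 0,"z": 0,"ax": 0,"ay": 0,"az": 0},
    {"x": 0,"y": 0,"z": 0,"ax": 0,"ay": 0,"az": 0},
    {"x": 0,"y": 0,"z": 0,"ax": 0,"ay": 0,"az": 0},
  ],
)

```text
time: 4.42
tool_pos: [0.5145, 0.2078, 0.0835]
tool_rot: [0.605, 0.369, 0.603, -0.365]
contact_force: [0.6, 0.1, 0.9]
gripper_width: 0.5
```

```bash
python3 -c "
from h import *
for i in range(3):
  st(); f=grab('wrist');p,R=pose();T=f['cam_to_world'];print(R.inv().apply(T[:3,3]-p).round(4),(R.inv().as_matrix()@T[:3,:3]).round(3).tolist(),proj(f,p))
for o in caps(f): print(o)
f=grab('side','s5');p,R=pose();print(proj(f,p),proj(f,p+[0,0,.019]))
f=grab('top','t5');print(proj(f,p))
for o in caps(f): print(o)
"
```

```text
t 4.42 tcp [0.5145 0.2078 0.0835] xax [ 0.006  0.003 -1.   ] yaw 27.38 F [0.6 0.1 0.9] g 0.5 q [ 0.25 -0.02  1.88  0.    1.28 -0.23]
[-0.1792  0.002  -0.0775] [[-0.0, -0.303, 0.953], [1.0, 0.0, 0.0], [-0.0, 0.953, 0.303]] [304.41978663 272.50828745]
t 4.47 tcp [0.5147 0.2079 0.0838] xax [ 0.006  0.003 -1.   ] yaw 27.38 F [ 0.1 -0.5  0.4] g 0.502 q [ 0.25 -0.02  1.88  0.    1.28 -0.23]
[-0.1792  0.002  -0.0775] [[-0.0, -0.303, 0.953], [1.0, 0.0, 0.0], [-0.0, 0.953, 0.303]] [304.36665357 272.54391519]
t 4.52 tcp [0.5149 0.2079 0.084 ] xax [ 0.006  0.004 -1.   ] yaw 27.38 F [ 0.9 -1.1 -0.4] g 0.507 q [ 0.25 -0.02  1.88  0.    1.28 -0.23]
[-0.1792  0.0021 -0.0775] [[-0.0, -0.303, 0.953], [1.0, 0.0, 0.0], [-0.0, 0.953, 0.303]] [304.33844676 272.57039536]
(array([351.3,  63. ]), array([290,   0, 123, 129], dtype=int32), array([0.4934, 0.3048, 0.025 ]))
(array([451.7,   7.9]), array([409,   0,  92,  22], dtype=int32), array([0.5266, 0.352 , 0.025 ]))
(array([299.3, 235.2]), array([246, 181, 108, 108], dtype=int32), array([0.5127, 0.2055, 0.025 ]))
[312.43902968 293.17088733] [312.10393255 283.89127951]
[245.44508717 253.47274695]
(array([172.9, 256.7]), array([161, 243,  24,  28], dtype=int32), array([0.5153, 0.3826, 0.025 ]))
(array([213.2, 264.4]), array([205, 253,  18,  25], dtype=int32), array([0.4984, 0.289 , 0.025 ]))
```

View pics/s5.png

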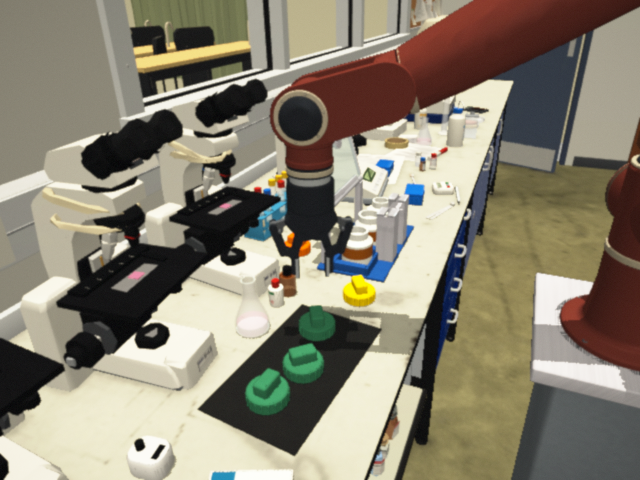

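```bash
python3 -c "
from h import *
im=cv2.imread('pics/s5.png');cv2.imwrite('pics/z.png',cv2.resize(im[200:350,230:410],None,fx=4,fy=4,interpolation=cv2.INTER_CUBIC))"
```

```text
(no output)
```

View pics/z.png

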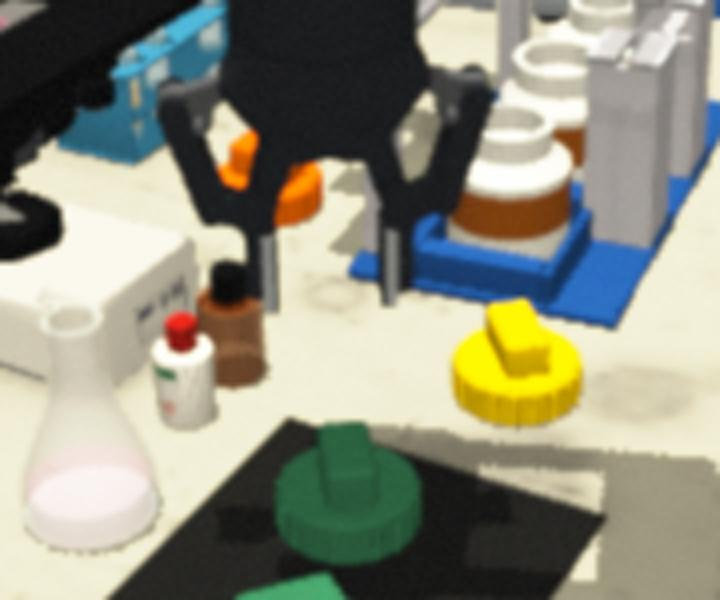

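Emit:
drive_tool(
  series=[
    {"x": 1.2,"y": -0.18,"z": 0.05,"ax": 0,"ay": 0,"az": 0},
    {"x": 2.2,"y": -0.18,"z": 0.05,"ax": 0,"ay": 0,"az": 0},
    {"x": 2.2,"y": -0.18,"z": 0.05,"ax": 0,"ay": 0,"az": 0},
    {"x": 2.5,"y": -0.18,"z": 0.05,"ax": 0,"ay": 0,"az": 0},
    {"x": 2.5,"y": -0.18,"z": 0.05,"ax": 0,"ay": 0,"az": 0},
  ],
)

```text
time: 5.08
tool_pos: [0.5124, 0.2051, 0.0222]
tool_rot: [0.606, 0.37, 0.603, -0.365]
contact_force: [-0.2, 0.3, -0.6]
gripper_width: 0.503
```

```bash
python3 -c "
from h import *
st();f=grab('wrist','w6')"
```

```text
t 5.08 tcp [0.5124 0.2051 0.0222] xax [ 0.007  0.004 -1.   ] yaw 27.38 F [-0.2  0.3 -0.6] g 0.503 q [ 0.24  0.05  1.92  0.    1.16 -0.23]
```

View pics/w6.png

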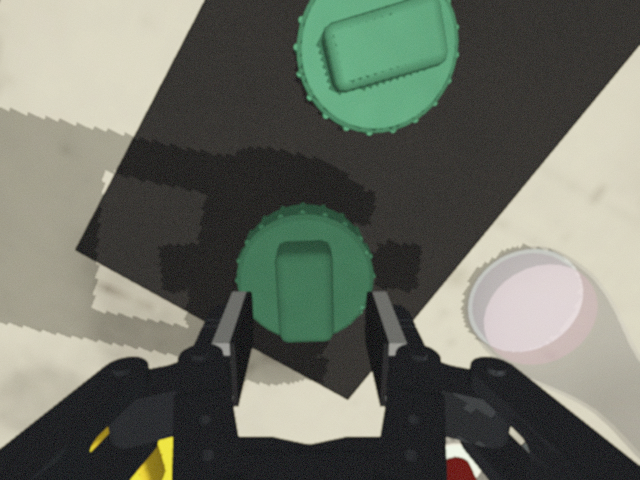

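Emit:
drive_tool(
  series=[
    {"x": 0.2,"y": -0.05,"z": 0,"ax": 0,"ay": 0,"az": 0},
    {"x": 0.4,"y": -0.05,"z": 0,"ax": 0,"ay": 0,"az": 0},
    {"x": 0.4,"y": -0.05,"z": 0,"ax": 0,"ay": 0,"az": 0},
  ],
)

```text
time: 5.38
tool_pos: [0.5112, 0.2046, 0.0121]
tool_rot: [0.606, 0.37, 0.603, -0.365]
contact_force: [-0.5, 0.2, -0.9]
gripper_width: 0.5
```

```bash
python3 -c "
from h import *
st();f=grab('wrist','w7');g=grab('side','s7');im=g['img'];cv2.imwrite('pics/z.png',cv2.resize(im[230:350,260:400],None,fx=4,fy=4,interpolation=cv2.INTER_CUBIC))"
```

```text
t 5.38 tcp [0.5112 0.2046 0.0121] xax [ 0.008  0.004 -1.   ] yaw 27.38 F [-0.5  0.2 -0.9] g 0.5 q [ 0.24  0.06  1.93  0.    1.14 -0.23]
```

View pics/z.png

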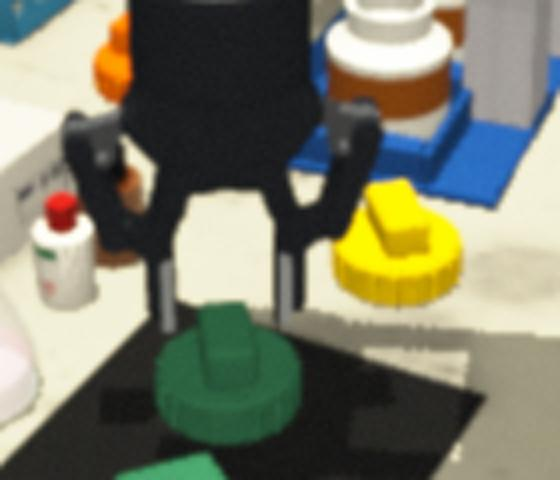

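Emit:
drive_tool(
  series=[
    {"x": 0.18,"y": 0.02,"z": 0,"ax": 0,"ay": 0,"az": 0},
    {"x": 0.18,"y": 0.02,"z": 0,"ax": 0,"ay": 0,"az": 0},
    {"x": 0.18,"y": 0.02,"z": 0,"ax": 0,"ay": 0,"az": 0},
  ],
)

```text
time: 5.73
tool_pos: [0.5117, 0.2048, 0.0076]
tool_rot: [0.606, 0.37, 0.603, -0.365]
contact_force: [0.8, 0.5, -0.5]
gripper_width: 0.503
```

Emit:
drive_tool(
  series=[
    {"x": 0,"y": 0,"z": 0,"ax": 0,"ay": 0,"az": 0},
    {"x": 0,"y": 0,"z": 0,"ax": 0,"ay": 0,"az": 0},
    {"x": 0,"y": 0,"z": 0,"ax": 0,"ay": 0,"az": 0},
    {"x": 0,"y": 0,"z": 0,"ax": 0,"ay": 0,"az": 0},
  ],
  hand=0,
)

```text
time: 6.07
tool_pos: [0.5108, 0.2039, 0.0123]
tool_rot: [0.605, 0.368, 0.604, -0.367]
contact_force: [-19.2, -8.0, 30.5]
gripper_width: 0.008
```

```bash
python3 -c "
from h import *
st();f=grab('wrist','w8');g=grab('side','s7');im=g['img'];cv2.imwrite('pics/z.png',cv2.resize(im[230:350,260:400],None,fx=4,fy=4,interpolation=cv2.INTER_CUBIC))"
```

```text
t 6.07 tcp [0.5108 0.2039 0.0123] xax [ 0.002  0.    -1.   ] yaw 27.43 F [-19.2  -8.   30.5] g 0.008 q [ 0.24  0.06  1.93 -0.    1.15 -0.23]
```

View pics/z.png

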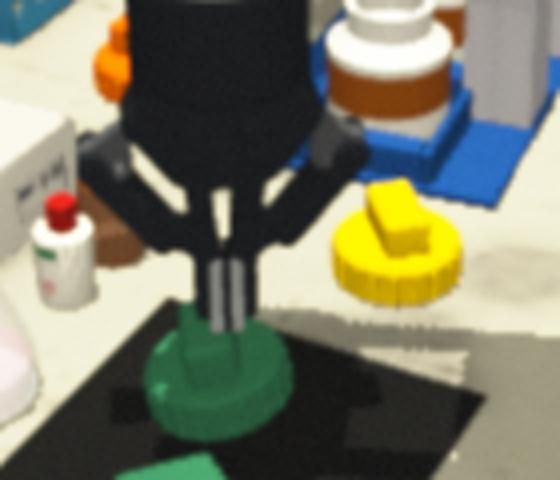

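View pics/w8.png

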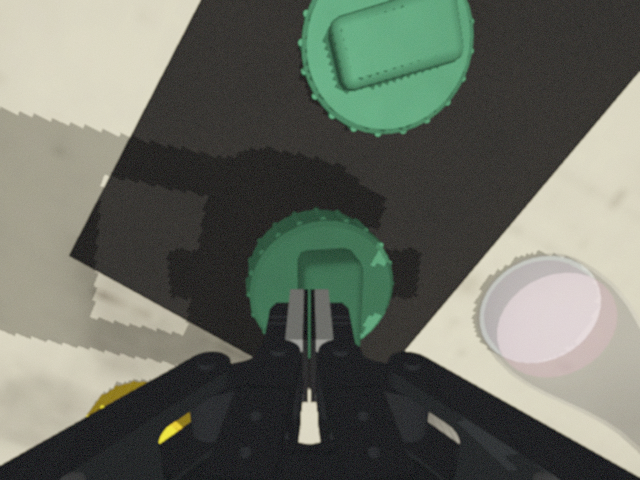

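Emit:
drive_tool(
  series=[
    {"x": -1.2,"y": 0,"z": 0,"ax": 0,"ay": 0,"az": 0},
    {"x": -1.2,"y": 0,"z": 0,"ax": 0,"ay": 0,"az": 0},
    {"x": -1.2,"y": 0,"z": 0,"ax": 0,"ay": 0,"az": 0},
    {"x": -1.2,"y": 0,"z": 0,"ax": 0,"ay": 0,"az": 0},
    {"x": -1.2,"y": 0,"z": 0,"ax": 0,"ay": 0,"az": 0},
  ],
  hand=0.5,
)

```text
time: 6.58
tool_pos: [0.5108, 0.2045, 0.0368]
tool_rot: [0.605, 0.37, 0.603, -0.365]
contact_force: [0.3, -0.2, -0.1]
gripper_width: 0.503
```

```bash
python3 -c "
from h import *
st();f=grab('wrist','w9')
for o in caps(f): print(o)"
```

```text
t 6.58 tcp [0.5108 0.2045 0.0368] xax [ 0.006  0.003 -1.   ] yaw 27.38 F [ 0.3 -0.2 -0.1] g 0.503 q [ 0.24  0.02  1.92  0.    1.19 -0.23]
(array([374.4,  59.5]), array([298,   0, 153, 134], dtype=int32), array([0.4948, 0.3017, 0.025 ]))
(array([313.4, 260.6]), array([248, 195, 132, 130], dtype=int32), array([0.5144, 0.2077, 0.025 ]))
```

View pics/w9.png

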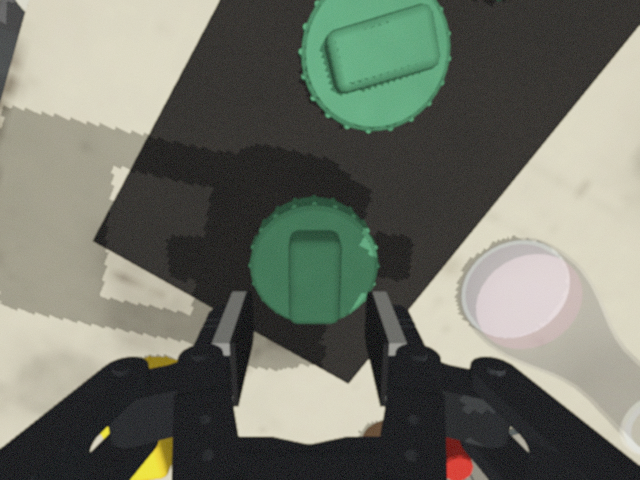

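Emit:
drive_tool(
  series=[
    {"x": 0.9,"y": 0.1,"z": -0.05,"ax": 0,"ay": 0,"az": 0},
    {"x": 1.5,"y": 0.1,"z": -0.05,"ax": 0,"ay": 0,"az": 0},
    {"x": 1.5,"y": 0.1,"z": -0.05,"ax": 0,"ay": 0,"az": 0},
    {"x": 1.78,"y": 0.1,"z": -0.05,"ax": 0,"ay": 0,"az": 0},
    {"x": 1.78,"y": 0.1,"z": -0.05,"ax": 0,"ay": 0,"az": 0},
  ],
)

```text
time: 7.05
tool_pos: [0.5128, 0.2069, -0.0078]
tool_rot: [0.605, 0.37, 0.603, -0.365]
contact_force: [-0.1, -0.8, -0.3]
gripper_width: 0.503
```

```bash
python3 -c "
from h import *
st();f=grab('wrist','w10');st();g=grab('side','s7');im=g['img'];cv2.imwrite('pics/z.png',cv2.resize(im[230:350,260:400],None,fx=4,fy=4,interpolation=cv2.INTER_CUBIC))"
```

```text
t 7.05 tcp [ 0.5128  0.2069 -0.0078] xax [ 0.006  0.003 -1.   ] yaw 27.38 F [-0.1 -0.8 -0.3] g 0.503 q [ 0.25  0.09  1.93  0.    1.11 -0.23]
t 7.1 tcp [ 0.5134  0.2071 -0.0069] xax [ 0.007  0.004 -1.   ] yaw 27.38 F [ 0.1  0.2 -0.5] g 0.497 q [ 0.25  0.09  1.93  0.    1.11 -0.23]
```

View pics/z.png

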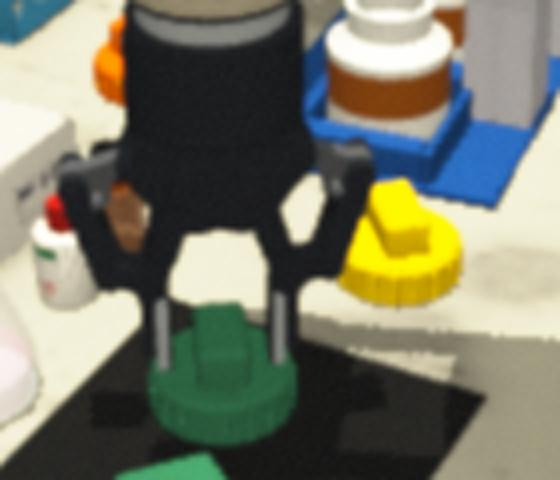

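View pics/w10.png

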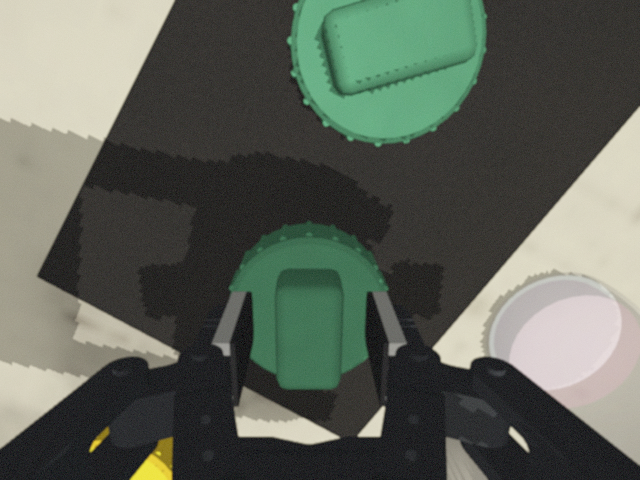

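Now the fingers straddle the bar (cols 252 and 368, bar 276–342). Close.

Emit:
drive_tool(
  series=[
    {"x": 0,"y": 0,"z": 0,"ax": 0,"ay": 0,"az": 0},
    {"x": 0,"y": 0,"z": 0,"ax": 0,"ay": 0,"az": 0},
    {"x": 0,"y": 0,"z": 0,"ax": 0,"ay": 0,"az": 0},
    {"x": 0,"y": 0,"z": 0,"ax": 0,"ay": 0,"az": 0},
  ],
  hand=0,
)

```text
time: 7.48
tool_pos: [0.5147, 0.2074, -0.0054]
tool_rot: [0.606, 0.371, 0.602, -0.364]
contact_force: [-1.0, 0.4, 3.4]
gripper_width: 0.262
```

```bash
python3 -c "
from h import *
st();f=grab('wrist','w11');st();g=grab('side','s7');im=g['img'];cv2.imwrite('pics/z.png',cv2.resize(im[230:350,260:400],None,fx=4,fy=4,interpolation=cv2.INTER_CUBIC))"
```

```text
t 7.48 tcp [ 0.5147  0.2074 -0.0054] xax [ 0.01   0.004 -1.   ] yaw 27.38 F [-1.   0.4  3.4] g 0.262 q [ 0.25  0.09  1.93  0.    1.11 -0.23]
t 7.53 tcp [ 0.5146  0.2074 -0.0054] xax [ 0.01   0.004 -1.   ] yaw 27.38 F [-0.6 -0.1  4. ] g 0.264 q [ 0.25  0.09  1.93  0.    1.11 -0.23]
```

View pics/z.png

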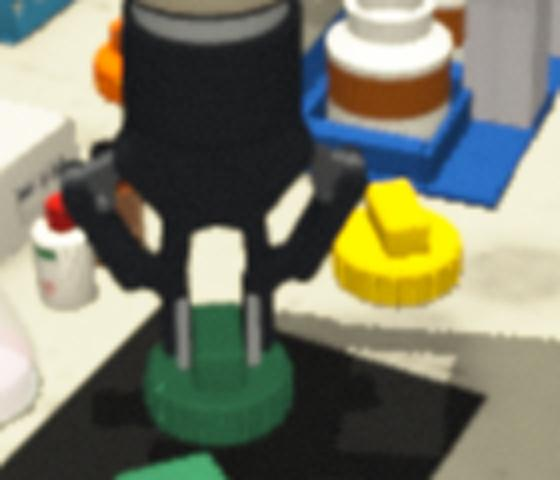

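Emit:
drive_tool(
  series=[
    {"x": -1.5,"y": 0,"z": 0,"ax": 0,"ay": 0,"az": 0},
    {"x": -3.2,"y": 0,"z": 0,"ax": 0,"ay": 0,"az": 0},
    {"x": -4.9,"y": 0,"z": 0,"ax": 0,"ay": 0,"az": 0},
    {"x": -6.5,"y": 0,"z": 0,"ax": 0,"ay": 0,"az": 0},
    {"x": -6.5,"y": 0,"z": 0,"ax": 0,"ay": 0,"az": 0},
  ],
)

```text
time: 8.0
tool_pos: [0.5177, 0.208, 0.1664]
tool_rot: [0.61, 0.374, 0.598, -0.361]
contact_force: [2.4, 1.1, 1.1]
gripper_width: 0.26
```

Emit:
drive_tool(
  series=[
    {"x": 0,"y": 0,"z": 0,"ax": 1.4,"ay": 0,"az": 0},
    {"x": 0,"y": 0,"z": 0,"ax": 2.8,"ay": 0,"az": 0},
    {"x": 0,"y": 0,"z": 0,"ax": 4.2,"ay": 0,"az": 0},
    {"x": 0,"y": 0,"z": 0,"ax": 5.47,"ay": 0,"az": 0},
    {"x": 0,"y": 0,"z": 0,"ax": 5.47,"ay": 0,"az": 0},
  ],
)

```text
time: 8.42
tool_pos: [0.5118, 0.2064, 0.1549]
tool_rot: [0.5, 0.503, 0.499, -0.498]
contact_force: [-0.4, 0.0, -0.7]
gripper_width: 0.264
```

```bash
python3 -c "
from h import *
st();f=grab('wrist','w12');st();g=grab('top')
for o in caps(g): print(o)
rel((.525,-.0475,.16),down(0))"
```

```text
t 8.42 tcp [0.5118 0.2064 0.1549] xax [ 0.006  0.004 -1.   ] yaw -0.07 F [-0.4  0.  -0.7] g 0.264 q [ 0.25 -0.1   1.83  0.    1.4   0.25]
t 8.47 tcp [0.5118 0.2064 0.1549] xax [ 0.006  0.004 -1.   ] yaw 0.16 F [ 0.9  0.5 -0.6] g 0.265 q [ 0.25 -0.1   1.83  0.    1.4   0.24]
(array([168.4, 257.4]), array([160, 243,  17,  28], dtype=int32), array([0.5135, 0.3928, 0.025 ]))
(array([209.8, 265.5]), array([198, 253,  25,  27], dtype=int32), array([0.4958, 0.2967, 0.025 ]))
shift [-0.229  0.489 10.158] turn [ 0.039 -0.042 -0.076]
```

View pics/w12.png

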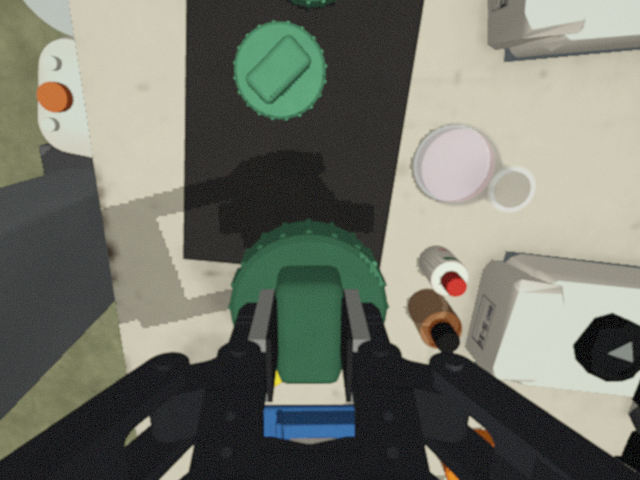

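```bash
python3 -c "
from h import *
im=cv2.imread('pics/w12.png');cv2.imwrite('pics/z.png',cv2.resize(im[210:400,220:400],None,fx=3,fy=3,interpolation=cv2.INTER_CUBIC))
f=grab('wrist');st()
for z in(.203,.2053,.208):
  C=np.array([ray(f,p,z)[:2] for p in [(281,268),(338,266),(343,383),(276,383)]]);print(z,C.mean(0).round(4),C.round(4).tolist())
z=.1855
a,b=ray(f,(231,295),z),ray(f,(387,295),z);print((a+b)/2,b[0]-a[0])
"
```

```text
t 8.57 tcp [0.5121 0.2065 0.1553] xax [ 0.007  0.004 -1.   ] yaw 0.17 F [ 0.2 -0.6 -0.3] g 0.262 q [ 0.25 -0.1   1.83  0.    1.4   0.24]
0.203 [0.5139 0.2063] [[0.504, 0.2295], [0.5236, 0.2302], [0.5267, 0.1827], [0.5014, 0.1827]]
0.2053 [0.5139 0.2076] [[0.5042, 0.2304], [0.5234, 0.2312], [0.5264, 0.1845], [0.5016, 0.1845]]
0.208 [0.5139 0.2092] [[0.5044, 0.2316], [0.5232, 0.2323], [0.5261, 0.1865], [0.5018, 0.1866]]
[0.51389716 0.21065955 0.1855    ] 0.06199467588634294
```

View pics/z.png

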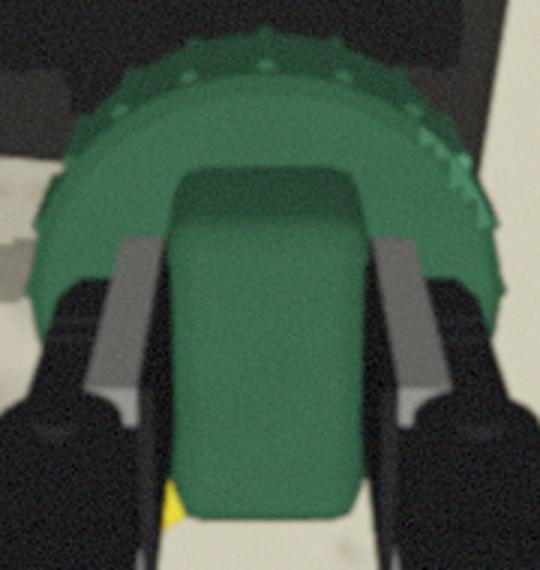

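```bash
python3 -c "
from h import *
f=grab('wrist');p,R=pose();print(p)
for z in(.2,.203,.2053):
  a=ray(f,(309.5,285),z);b=ray(f,(309.5,382.3),z);print(z,'len',a[1]-b[1],'ctr off',((a+b)/2-p).round(4), 'w',ray(f,(341.7,300),z)[0]-ray(f,(277.3,300),z)[0])
for z in(.18,.183,.1855):
  a=ray(f,(309.5,235),z);print(z,'disc ctr y off',a[1]-.032-p[1])
"
```

```text
[0.51214992 0.20648176 0.15546503]
0.2 len 0.04105550106372338 ctr off [ 0.0019 -0.0053  0.0445] w 0.023228789994934274
0.203 len 0.040143342821425926 ctr off [ 0.0019 -0.0035  0.0475] w 0.022712700026391697
0.2053 len 0.03944402150233128 ctr off [ 0.0018 -0.0021  0.0498] w 0.022317031050509084
0.18 disc ctr y off -0.004571694757294575
0.183 disc ctr y off -0.0035970139120337086
0.1855 disc ctr y off -0.0027847798743163565
```

Emit:
drive_tool(
  series=[
    {"x": 0,"y": 0.47,"z": 10,"ax": 0,"ay": 0,"az": -0.08},
    {"x": 0,"y": 0.47,"z": 10,"ax": 0,"ay": 0,"az": -0.08},
    {"x": 0,"y": 0.47,"z": 10,"ax": 0,"ay": 0,"az": -0.08},
    {"x": 0,"y": 0.47,"z": 10,"ax": 0,"ay": 0,"az": -0.08},
    {"x": 0,"y": 0.47,"z": 10,"ax": 0,"ay": 0,"az": -0.08},
  ],
)

```text
time: 9.03
tool_pos: [0.5221, -0.0033, 0.1553]
tool_rot: [0.5, 0.501, 0.501, -0.498]
contact_force: [0.8, -0.1, -0.4]
gripper_width: 0.262
```

Emit:
drive_tool(
  series=[
    {"x": 0,"y": 0,"z": 1.7,"ax": 0,"ay": 0,"az": 0},
    {"x": 0,"y": 0,"z": 1.7,"ax": 0,"ay": 0,"az": 0},
    {"x": 0,"y": 0,"z": 1.7,"ax": 0,"ay": 0,"az": 0},
    {"x": 0,"y": 0,"z": 1.7,"ax": 0,"ay": 0,"az": 0},
  ],
)

```text
time: 9.37
tool_pos: [0.5222, -0.0439, 0.1549]
tool_rot: [0.499, 0.501, 0.501, -0.499]
contact_force: [-0.1, 0.6, -1.6]
gripper_width: 0.263
```

```bash
python3 -c "
from h import *
st();f=grab('wrist','w13');rel((.5239,-.0445,.105),down(0));grab('side','s13')"
```

```text
t 9.37 tcp [ 0.5222 -0.0439  0.1549] xax [ 0.001  0.005 -1.   ] yaw 0.03 F [-0.1  0.6 -1.6] g 0.263 q [-0.23 -0.16  1.89  0.    1.42 -0.23]
shift [1.994 0.065 0.063] turn [ 0.022 -0.052 -0.007]
```

View pics/w13.png

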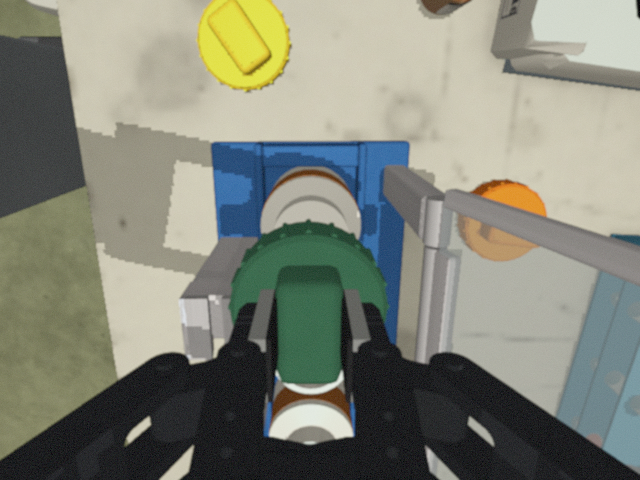

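View pics/s13.png

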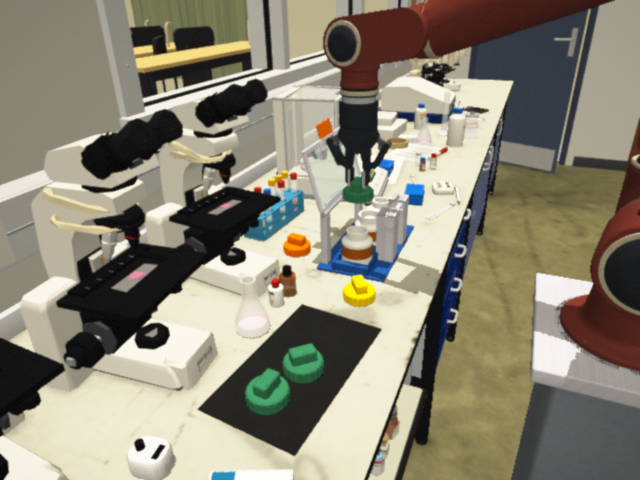

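Emit:
drive_tool(
  series=[
    {"x": 1,"y": 0.06,"z": 0.03,"ax": 0,"ay": 0,"az": 0},
    {"x": 2,"y": 0.06,"z": 0.03,"ax": 0,"ay": 0,"az": 0},
    {"x": 2.6,"y": 0.06,"z": 0.03,"ax": 0,"ay": 0,"az": 0},
    {"x": 2.6,"y": 0.06,"z": 0.03,"ax": 0,"ay": 0,"az": 0},
    {"x": 2.6,"y": 0.06,"z": 0.03,"ax": 0,"ay": 0,"az": 0},
  ],
)

```text
time: 9.88
tool_pos: [0.5232, -0.043, 0.0892]
tool_rot: [0.499, 0.5, 0.502, -0.498]
contact_force: [0.0, -0.9, -0.4]
gripper_width: 0.262
```

```bash
python3 -c "
from h import *
st();g=grab('side');im=g['img'];cv2.imwrite('pics/z.png',cv2.resize(im[150:280,300:440],None,fx=4,fy=4,interpolation=cv2.INTER_CUBIC))
st()"
```

```text
t 9.88 tcp [ 0.5232 -0.043   0.0892] xax [-0.001  0.005 -1.   ] yaw 0.17 F [ 0.  -0.9 -0.4] g 0.262 q [-0.23 -0.1   1.94  0.    1.3  -0.23]
t 9.93 tcp [ 0.5243 -0.0435  0.0907] xax [ 0.001  0.004 -1.   ] yaw 0.15 F [-0.7 -0.3 -0.7] g 0.261 q [-0.23 -0.1   1.94  0.    1.3  -0.23]
```

View pics/z.png

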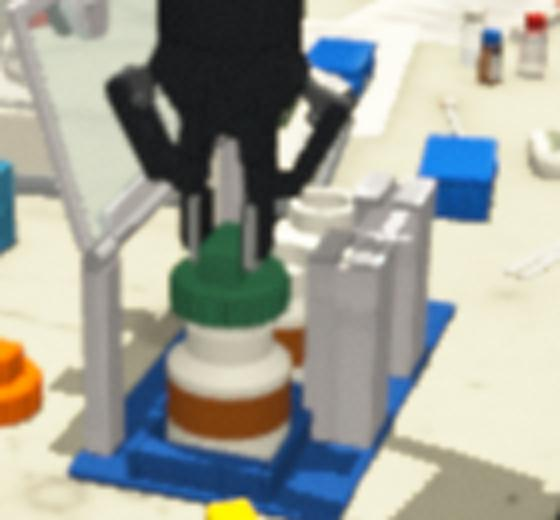

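Emit:
drive_tool(
  series=[
    {"x": 0.25,"y": 0,"z": 0.04,"ax": 0,"ay": 0,"az": 0},
    {"x": 0.4,"y": 0,"z": 0.04,"ax": 0,"ay": 0,"az": 0},
    {"x": 0.55,"y": 0,"z": 0.04,"ax": 0,"ay": 0,"az": 0},
    {"x": 0.55,"y": 0,"z": 0.04,"ax": 0,"ay": 0,"az": 0},
  ],
)

```text
time: 10.27
tool_pos: [0.5235, -0.0454, 0.0757]
tool_rot: [0.499, 0.501, 0.501, -0.499]
contact_force: [0.2, -0.7, -0.7]
gripper_width: 0.263
```

```bash
python3 -c "
from h import *
st()"
```

```text
t 10.27 tcp [ 0.5235 -0.0454  0.0757] xax [ 0.     0.004 -1.   ] yaw 0.03 F [ 0.2 -0.7 -0.7] g 0.263 q [-0.23 -0.08  1.95  0.    1.27 -0.23]
```

Emit:
drive_tool(
  series=[
    {"x": 0.15,"y": 0,"z": 0,"ax": 0,"ay": 0,"az": 0},
    {"x": 0.3,"y": 0,"z": 0,"ax": 0,"ay": 0,"az": 0},
    {"x": 0.45,"y": 0,"z": 0,"ax": 0,"ay": 0,"az": 0},
    {"x": 0.45,"y": 0,"z": 0,"ax": 0,"ay": 0,"az": 0},
  ],
)

```text
time: 10.6
tool_pos: [0.5249, -0.0457, 0.0674]
tool_rot: [0.5, 0.501, 0.501, -0.498]
contact_force: [-3.7, 0.3, 11.2]
gripper_width: 0.261
```

```bash
python3 -c "
from h import *
st();g=grab('side');im=g['img'];cv2.imwrite('pics/z.png',cv2.resize(im[150:280,300:440],None,fx=4,fy=4,interpolation=cv2.INTER_CUBIC))
st()"
```

```text
t 10.6 tcp [ 0.5249 -0.0457  0.0674] xax [ 0.002  0.004 -1.   ] yaw 0.03 F [-3.7  0.3 11.2] g 0.261 q [-0.23 -0.07  1.95  0.    1.25 -0.23]
t 10.65 tcp [ 0.5248 -0.0457  0.0674] xax [ 0.002  0.004 -1.   ] yaw 0.03 F [-4.1  0.6 11.9] g 0.265 q [-0.23 -0.07  1.95  0.    1.25 -0.23]
```

View pics/z.png

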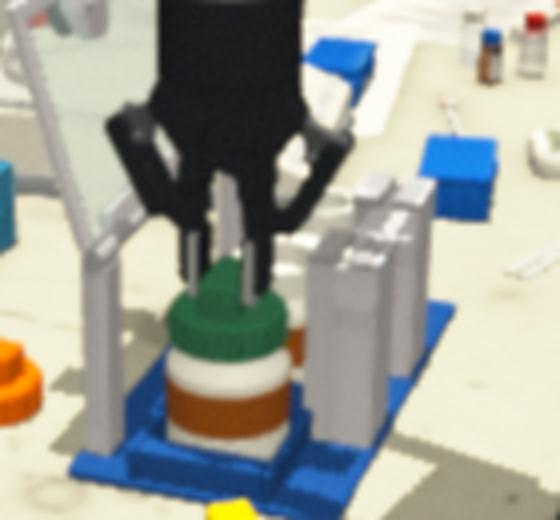

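Emit:
drive_tool(
  series=[
    {"x": 0.08,"y": 0,"z": 0,"ax": 0,"ay": 0,"az": 0},
    {"x": 0.08,"y": 0,"z": 0,"ax": 0,"ay": 0,"az": 0},
    {"x": 0,"y": 0,"z": 0,"ax": 0,"ay": 0,"az": 0},
  ],
)

```text
time: 10.9
tool_pos: [0.525, -0.0458, 0.0677]
tool_rot: [0.5, 0.501, 0.5, -0.498]
contact_force: [-0.6, -0.3, -0.8]
gripper_width: 0.265
```

Emit:
drive_tool(
  series=[
    {"x": 0,"y": 0,"z": 0,"ax": 0,"ay": 0,"az": 0},
    {"x": 0,"y": 0,"z": 0,"ax": 0,"ay": 0,"az": 0},
    {"x": -1.2,"y": 0,"z": 0,"ax": 0,"ay": 0,"az": 0},
    {"x": -2.8,"y": 0,"z": 0,"ax": 0,"ay": 0,"az": 0},
    {"x": -3.7,"y": 0,"z": 0,"ax": 0,"ay": 0,"az": 0},
  ],
  hand=0.5,
)

```text
time: 11.32
tool_pos: [0.5247, -0.0461, 0.1601]
tool_rot: [0.5, 0.502, 0.5, -0.498]
contact_force: [1.7, 0.3, 0.1]
gripper_width: 0.499
```

```bash
python3 -c "
from h import *
st();f=grab('wrist','w14');g=grab('side','s14');
for n,ff in(('w',f),('s',g)):
  for o in caps(ff): print(n,o)
t=grab('top')
for o in caps(t): print(o)
rel((.45,.25,.2),down(0))"
```

```text
t 11.32 tcp [ 0.5247 -0.0461  0.1601] xax [ 0.003  0.003 -1.   ] yaw 0.03 F [1.7 0.3 0.1] g 0.499 q [-0.23 -0.16  1.88  0.    1.42 -0.23]
w (array([308. , 232.5]), array([256, 181, 105, 102], dtype=int32), array([ 0.5266, -0.0685,  0.025 ]))
s (array([356.6, 228.6]), array([342, 215,  29,  25], dtype=int32), array([ 0.566 , -0.1722,  0.025 ]))
s (array([302.9, 363.6]), array([282, 343,  42,  41], dtype=int32), array([0.4865, 0.3141, 0.025 ]))
s (array([267.4, 392.7]), array([245, 368,  45,  48], dtype=int32), array([0.5091, 0.3889, 0.025 ]))
(array([174.9, 256.4]), array([160, 242,  31,  29], dtype=int32), array([0.516, 0.378, 0.025]))
(array([207.4, 266.7]), array([193, 253,  30,  29], dtype=int32), array([0.4929, 0.3021, 0.025 ]))
shift [ -1.591  -3.002 -11.855] turn [ 0.006 -0.032 -0.064]
```

View pics/w14.png

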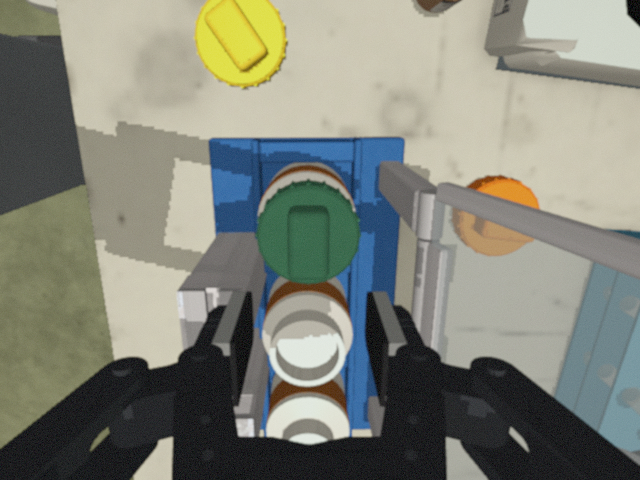

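Emit:
drive_tool(
  series=[
    {"x": 0,"y": -1.2,"z": -13.9,"ax": 1.4,"ay": 0,"az": 0},
    {"x": 0,"y": -1.2,"z": -13.9,"ax": 2.8,"ay": 0,"az": 0},
    {"x": 0,"y": -1.2,"z": -13.9,"ax": 4.2,"ay": 0,"az": 0},
    {"x": 0,"y": -1.2,"z": -13.9,"ax": 5.6,"ay": 0,"az": 0},
    {"x": 0,"y": -1.2,"z": -13.9,"ax": 7,"ay": 0,"az": 0},
  ],
)

```text
time: 11.88
tool_pos: [0.5064, 0.1419, 0.1556]
tool_rot: [-0.34, -0.619, -0.343, 0.62]
contact_force: [0.4, -0.4, 0.4]
gripper_width: 0.501
```

```bash
python3 -c "
from h import *
st();rel((.493,.302,.09),down(np.radians(-46)))"
```

```text
t 11.88 tcp [0.5064 0.1419 0.1556] xax [-0.003  0.003 -1.   ] yaw -32.32 F [ 0.4 -0.4  0.4] g 0.501 q [ 0.13 -0.16  1.88  0.    1.42  0.69]
shift [ 2.647 -3.866 -5.12 ] turn [ 2.736 -0.01   0.05 ]
```

Emit:
drive_tool(
  series=[
    {"x": 0,"y": -3.87,"z": -5.12,"ax": 1.4,"ay": 0,"az": 0},
    {"x": 0.5,"y": -3.87,"z": -5.12,"ax": 2.74,"ay": 0,"az": 0},
    {"x": 1.5,"y": -3.87,"z": -5.12,"ax": 2.74,"ay": 0,"az": 0},
    {"x": 2.3,"y": -3.87,"z": -5.12,"ax": 2.74,"ay": 0,"az": 0},
    {"x": 2.3,"y": -3.87,"z": -5.12,"ax": 2.74,"ay": 0,"az": 0},
  ],
)

```text
time: 12.3
tool_pos: [0.4902, 0.3029, 0.0959]
tool_rot: [-0.266, -0.653, -0.269, 0.656]
contact_force: [0.1, -0.3, -0.8]
gripper_width: 0.5
```

Emit:
drive_tool(
  series=[
    {"x": 0,"y": 0,"z": 0,"ax": 0,"ay": 0,"az": 0},
    {"x": 0,"y": 0,"z": 0,"ax": 0,"ay": 0,"az": 0},
  ],
)

```text
time: 12.47
tool_pos: [0.4918, 0.3002, 0.098]
tool_rot: [-0.266, -0.653, -0.268, 0.656]
contact_force: [0.3, -0.5, 0.0]
gripper_width: 0.503
```

```bash
python3 -c "
from h import *
st();f=grab('wrist','w15');
for o in caps(f): print(o)"
```

```text
t 12.47 tcp [0.4918 0.3002 0.098 ] xax [-0.004  0.001 -1.   ] yaw -45.58 F [ 0.3 -0.5  0. ] g 0.503 q [0.42 0.02 1.81 0.   1.31 1.21]
(array([241.6, 106.2]), array([186,  48, 113, 117], dtype=int32), array([0.5186, 0.3808, 0.025 ]))
(array([306.6, 218.8]), array([255, 167, 104, 104], dtype=int32), array([0.4963, 0.3059, 0.025 ]))
```

View pics/w15.png

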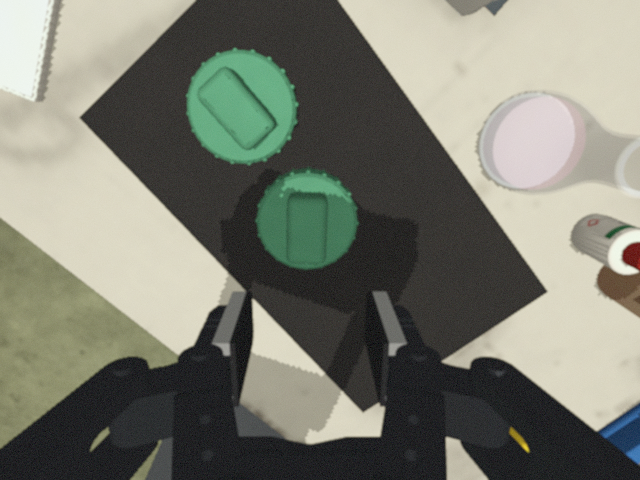

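Emit:
drive_tool(
  series=[
    {"x": 1.5,"y": -0.07,"z": -0.25,"ax": 0,"ay": 0,"az": 0},
    {"x": 2.6,"y": -0.07,"z": -0.25,"ax": 0,"ay": 0,"az": 0},
    {"x": 3,"y": -0.07,"z": -0.25,"ax": 0,"ay": 0,"az": 0},
    {"x": 3,"y": -0.07,"z": -0.25,"ax": 0,"ay": 0,"az": 0},
    {"x": 3,"y": -0.07,"z": -0.25,"ax": 0,"ay": 0,"az": 0},
  ],
)

```text
time: 12.93
tool_pos: [0.4978, 0.3058, 0.0271]
tool_rot: [0.265, 0.656, 0.267, -0.654]
contact_force: [0.6, -0.5, 1.0]
gripper_width: 0.497
```

```bash
python3 -c "
from h import *
st();f=grab('wrist','w16');
for o in caps(f): print(o)"
```

```text
t 12.93 tcp [0.4978 0.3058 0.0271] xax [ 0.001  0.004 -1.   ] yaw -45.75 F [ 0.6 -0.5  1. ] g 0.497 q [0.42 0.12 1.84 0.   1.18 1.22]
(array([215.7, 128.4]), array([140,  50, 154, 157], dtype=int32), array([0.5191, 0.3811, 0.025 ]))
(array([305.4, 274.2]), array([237, 207, 137, 135], dtype=int32), array([0.4974, 0.3066, 0.025 ]))
```

View pics/w16.png

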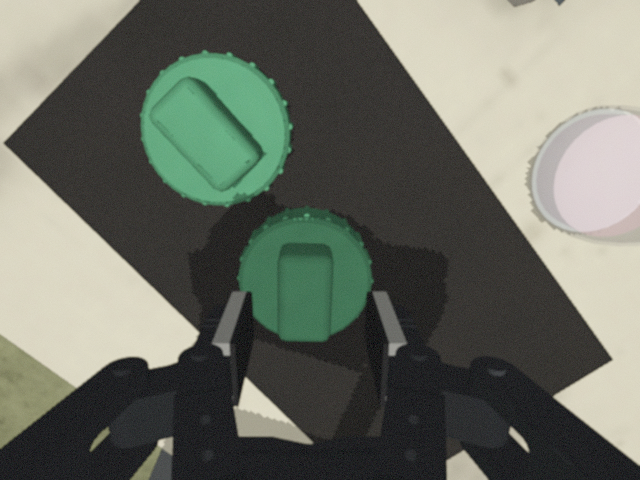

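Emit:
drive_tool(
  series=[
    {"x": 0.7,"y": -0.06,"z": 0,"ax": 0,"ay": 0,"az": 0},
    {"x": 1.1,"y": -0.06,"z": 0,"ax": 0,"ay": 0,"az": 0},
    {"x": 1.32,"y": -0.06,"z": 0,"ax": 0,"ay": 0,"az": 0},
    {"x": 1.32,"y": -0.06,"z": 0,"ax": 0,"ay": 0,"az": 0},
    {"x": 1.32,"y": -0.06,"z": 0,"ax": 0,"ay": 0,"az": 0},
  ],
)

```text
time: 13.4
tool_pos: [0.4964, 0.3077, -0.0062]
tool_rot: [0.266, 0.656, 0.268, -0.654]
contact_force: [-0.3, 0.9, 0.1]
gripper_width: 0.498
```

```bash
python3 -c "
from h import *
st();f=grab('wrist','w17');st()
for o in caps(f): print(o)"
```

```text
t 13.4 tcp [ 0.4964  0.3077 -0.0062] xax [ 0.001  0.004 -1.   ] yaw -45.68 F [-0.3  0.9  0.1] g 0.498 q [0.43 0.16 1.85 0.   1.12 1.22]
t 13.45 tcp [ 0.4968  0.3079 -0.0059] xax [ 0.002  0.004 -1.   ] yaw -45.67 F [ 1.   0.5 -0.1] g 0.503 q [0.43 0.16 1.85 0.   1.12 1.22]
(array([202.2, 134.2]), array([111,  40, 186, 189], dtype=int32), array([0.5194, 0.3813, 0.025 ]))
(array([309.3, 306.7]), array([231, 226, 159, 167], dtype=int32), array([0.4976, 0.3075, 0.025 ]))
```

View pics/w17.png

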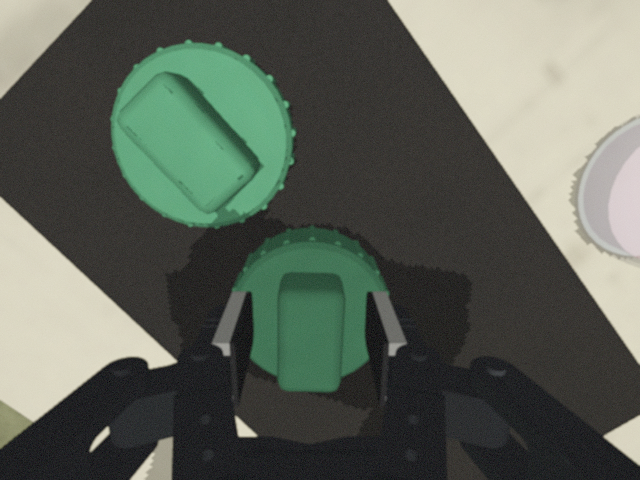

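Emit:
drive_tool(
  series=[
    {"x": 0,"y": 0,"z": 0,"ax": 0,"ay": 0,"az": 0},
    {"x": 0,"y": 0,"z": 0,"ax": 0,"ay": 0,"az": 0},
    {"x": 0,"y": 0,"z": 0,"ax": 0,"ay": 0,"az": 0},
    {"x": 0,"y": 0,"z": 0,"ax": 0,"ay": 0,"az": 0},
  ],
  hand=0,
)

```text
time: 13.78
tool_pos: [0.4972, 0.3082, -0.0054]
tool_rot: [0.266, 0.656, 0.268, -0.653]
contact_force: [0.6, 0.7, 3.4]
gripper_width: 0.258
```

Emit:
drive_tool(
  series=[
    {"x": -1.5,"y": 0,"z": 0,"ax": 0,"ay": 0,"az": 0},
    {"x": -3.1,"y": 0,"z": 0,"ax": 0,"ay": 0,"az": 0},
    {"x": -4.7,"y": 0,"z": 0,"ax": -1.4,"ay": 0,"az": 0},
    {"x": -6.4,"y": 0,"z": 0,"ax": -2.8,"ay": 0,"az": 0},
    {"x": -6.4,"y": 0,"z": 0,"ax": -4.2,"ay": 0,"az": 0},
  ],
)

```text
time: 14.2
tool_pos: [0.501, 0.3094, 0.1641]
tool_rot: [0.383, 0.601, 0.384, -0.587]
contact_force: [1.0, 0.4, 1.4]
gripper_width: 0.263
```

```bash
python3 -c "
from h import *
st();rel((.50,.05,.155),down(0))"
```

```text
t 14.2 tcp [0.501  0.3094 0.1641] xax [ 0.016  0.011 -1.   ] yaw -24.32 F [1.  0.4 1.4] g 0.263 q [ 0.43 -0.03  1.74  0.    1.4   0.85]
shift [0.255 4.234 9.475] turn [-4.864 -0.157 -0.15 ]
```

Emit:
drive_tool(
  series=[
    {"x": 0,"y": 4.2,"z": 9.5,"ax": -1.4,"ay": 0,"az": -0.1},
    {"x": 0,"y": 4.2,"z": 9.5,"ax": -2.8,"ay": 0,"az": -0.1},
    {"x": 0,"y": 4.2,"z": 9.5,"ax": -4.2,"ay": 0,"az": -0.1},
    {"x": 0,"y": 4.2,"z": 9.5,"ax": -4.86,"ay": 0,"az": -0.1},
    {"x": 0,"y": 4.2,"z": 9.5,"ax": -4.86,"ay": 0,"az": -0.1},
  ],
)

```text
time: 14.62
tool_pos: [0.4925, 0.1057, 0.1522]
tool_rot: [0.496, 0.5, 0.503, -0.501]
contact_force: [0.5, -0.8, -1.2]
gripper_width: 0.266
```

```bash
python3 -c "
from h import *
st();rel((.5245,-.135,.155),down(0))"
```

```text
t 14.62 tcp [0.4925 0.1057 0.1522] xax [-0.008  0.006 -1.   ] yaw -0.16 F [ 0.5 -0.8 -1.2] g 0.266 q [ 0.06 -0.21  1.93  0.01  1.43  0.06]
shift [-0.178  1.305  9.623] turn [-0.031 -0.064  0.095]
```

Emit:
drive_tool(
  series=[
    {"x": 0,"y": 1.28,"z": 9.6,"ax": 0,"ay": -0.06,"az": 0},
    {"x": 0,"y": 1.28,"z": 9.6,"ax": 0,"ay": -0.06,"az": 0},
    {"x": 0,"y": 1.28,"z": 9.6,"ax": 0,"ay": -0.06,"az": 0},
    {"x": 0,"y": 1.28,"z": 9.6,"ax": 0,"ay": -0.06,"az": 0},
    {"x": 0,"y": 1.28,"z": 9.6,"ax": 0,"ay": -0.06,"az": 0},
  ],
)

```text
time: 15.03
tool_pos: [0.5189, -0.1014, 0.1509]
tool_rot: [-0.496, -0.5, -0.501, 0.503]
contact_force: [0.8, 0.3, -0.3]
gripper_width: 0.262
```

Emit:
drive_tool(
  series=[
    {"x": 0,"y": 0,"z": 1.3,"ax": 0,"ay": 0,"az": 0},
    {"x": 0,"y": 0,"z": 1.3,"ax": 0,"ay": 0,"az": 0},
    {"x": 0,"y": 0,"z": 1.3,"ax": 0,"ay": 0,"az": 0},
    {"x": 0,"y": 0,"z": 1.3,"ax": 0,"ay": 0,"az": 0},
  ],
)

```text
time: 15.37
tool_pos: [0.5189, -0.1314, 0.1506]
tool_rot: [-0.496, -0.5, -0.501, 0.503]
contact_force: [0.2, -0.2, -0.9]
gripper_width: 0.258
```

```bash
python3 -c "
from h import *
st();f=grab('wrist','w18');rel((.5245,-.135,.09),down(0))
im=cv2.imread('pics/w18.png');cv2.imwrite('pics/z.png',cv2.resize(im[210:400,220:400],None,fx=3,fy=3,interpolation=cv2.INTER_CUBIC))"
```

```text
t 15.37 tcp [ 0.5189 -0.1314  0.1506] xax [-0.009  0.002 -1.   ] yaw -0.39 F [ 0.2 -0.2 -0.9] g 0.258 q [-0.39 -0.12  1.86 -0.    1.41 -0.38]
shift [2.428 0.242 0.166] turn [-0.064 -0.015  0.097]
```

View pics/z.png

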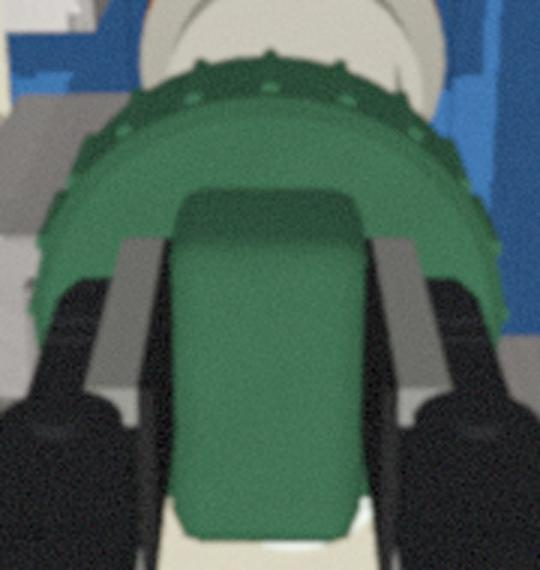

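View pics/w18.png

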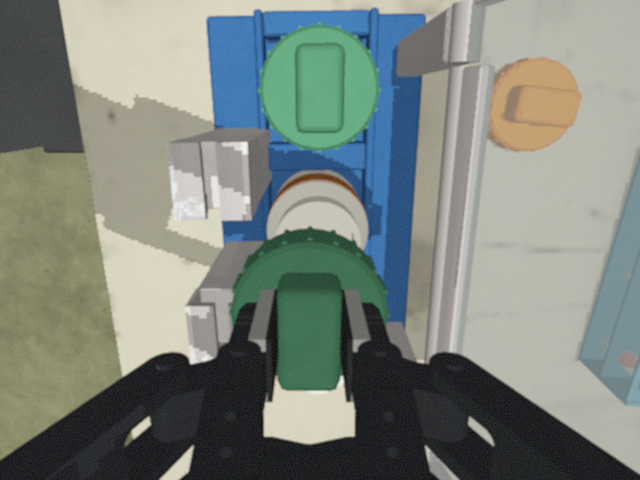

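Emit:
drive_tool(
  series=[
    {"x": 1,"y": 0.24,"z": 0.05,"ax": -0.06,"ay": 0,"az": 0.1},
    {"x": 2,"y": 0.24,"z": 0.05,"ax": -0.06,"ay": 0,"az": 0.1},
    {"x": 2.4,"y": 0.24,"z": 0.05,"ax": -0.06,"ay": 0,"az": 0.1},
    {"x": 2.4,"y": 0.24,"z": 0.05,"ax": -0.06,"ay": 0,"az": 0.1},
    {"x": 2.4,"y": 0.24,"z": 0.05,"ax": -0.06,"ay": 0,"az": 0.1},
  ],
)

```text
time: 15.83
tool_pos: [0.5245, -0.1321, 0.0909]
tool_rot: [0.5, 0.5, 0.5, -0.5]
contact_force: [-0.6, 0.3, -0.1]
gripper_width: 0.265
```

```bash
python3 -c "
from h import *
st();g=grab('side');im=g['img'];cv2.imwrite('pics/z.png',cv2.resize(im[150:280,300:440],None,fx=4,fy=4,interpolation=cv2.INTER_CUBIC))
st()"
```

```text
t 15.83 tcp [ 0.5245 -0.1321  0.0909] xax [-0.     0.001 -1.   ] yaw 0.01 F [-0.6  0.3 -0.1] g 0.265 q [-0.38 -0.06  1.9   0.    1.3  -0.39]
t 15.88 tcp [ 0.5254 -0.1327  0.0921] xax [ 0.002  0.    -1.   ] yaw -0.0 F [ 0.3 -0.7 -0.4] g 0.261 q [-0.39 -0.06  1.9   0.    1.3  -0.39]
```

View pics/z.png

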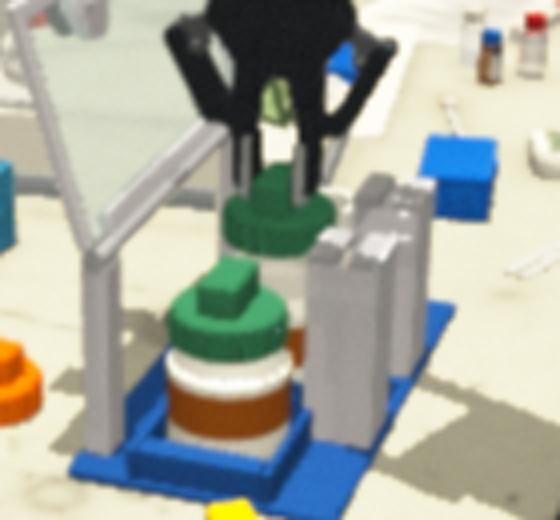

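Lower to just below the rim level.

Emit:
drive_tool(
  series=[
    {"x": 0.25,"y": 0,"z": 0,"ax": 0,"ay": 0,"az": 0},
    {"x": 0.4,"y": 0,"z": 0,"ax": 0,"ay": 0,"az": 0},
    {"x": 0.6,"y": 0,"z": 0,"ax": 0,"ay": 0,"az": 0},
    {"x": 0.6,"y": 0,"z": 0,"ax": 0,"ay": 0,"az": 0},
  ],
)

```text
time: 16.22
tool_pos: [0.5247, -0.133, 0.0759]
tool_rot: [0.5, 0.501, 0.5, -0.5]
contact_force: [-1.0, 0.2, -1.1]
gripper_width: 0.265
```

```bash
python3 -c "
from h import *
st()"
```

```text
t 16.22 tcp [ 0.5247 -0.133   0.0759] xax [ 0.001  0.001 -1.   ] yaw -0.08 F [-1.   0.2 -1.1] g 0.265 q [-0.39 -0.04  1.91  0.    1.27 -0.39]
```

Emit:
drive_tool(
  series=[
    {"x": 0.15,"y": 0,"z": 0,"ax": 0,"ay": 0,"az": 0},
    {"x": 0.3,"y": 0,"z": 0,"ax": 0,"ay": 0,"az": 0},
    {"x": 0.45,"y": 0,"z": 0,"ax": 0,"ay": 0,"az": 0},
    {"x": 0.45,"y": 0,"z": 0,"ax": 0,"ay": 0,"az": 0},
  ],
)

```text
time: 16.55
tool_pos: [0.525, -0.1331, 0.0672]
tool_rot: [0.499, 0.501, 0.5, -0.5]
contact_force: [-6.5, 3.5, 13.4]
gripper_width: 0.263
```

```bash
python3 -c "
from h import *
st();g=grab('side');im=g['img'];cv2.imwrite('pics/z.png',cv2.resize(im[150:280,300:440],None,fx=4,fy=4,interpolation=cv2.INTER_CUBIC))
st()"
```

```text
t 16.55 tcp [ 0.525  -0.1331  0.0672] xax [-0.     0.001 -1.   ] yaw -0.07 F [-6.5  3.5 13.4] g 0.263 q [-0.39 -0.03  1.92  0.    1.25 -0.39]
t 16.6 tcp [ 0.525  -0.1331  0.0672] xax [ 0.     0.001 -1.   ] yaw -0.07 F [-7.1  2.9 13.4] g 0.261 q [-0.39 -0.03  1.92  0.    1.25 -0.39]
```

View pics/z.png

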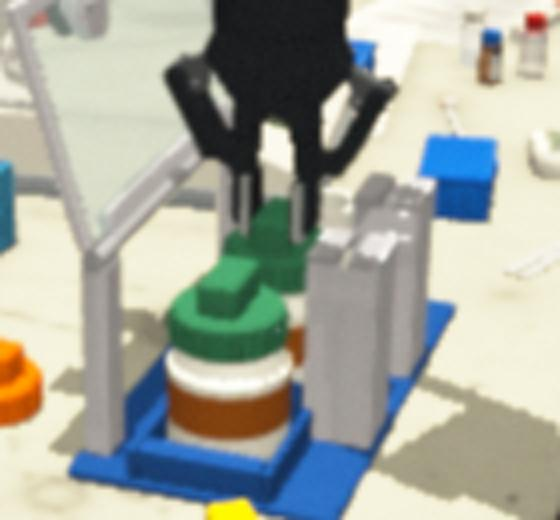

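Emit:
drive_tool(
  series=[
    {"x": -0.06,"y": 0,"z": 0,"ax": 0,"ay": 0,"az": 0},
    {"x": -0.06,"y": 0,"z": 0,"ax": 0,"ay": 0,"az": 0},
    {"x": -1.2,"y": 0,"z": 0,"ax": 0,"ay": 0,"az": 0},
    {"x": -2.8,"y": 0,"z": 0,"ax": 0,"ay": 0,"az": 0},
    {"x": -3.7,"y": 0,"z": 0,"ax": 0,"ay": 0,"az": 0},
  ],
  hand=0.5,
)

```text
time: 17.02
tool_pos: [0.5258, -0.1338, 0.1602]
tool_rot: [0.501, 0.501, 0.498, -0.5]
contact_force: [1.1, -0.4, 0.1]
gripper_width: 0.499
```

```bash
python3 -c "
from h import *
st();f=grab('wrist','w19');g=grab('side','s19');
t=grab('top')
for n,ff in(('w',f),('s',g),('t',t)):
  for o in caps(ff): print(n,o)
rel((.516,.378,.16),down(0))"
```

```text
t 17.02 tcp [ 0.5258 -0.1338  0.1602] xax [ 0.004 -0.001 -1.   ] yaw -0.08 F [ 1.1 -0.4  0.1] g 0.499 q [-0.39 -0.12  1.84  0.    1.42 -0.39]
w (array([305.4,  82.9]), array([247,  21, 118, 125], dtype=int32), array([ 0.5261, -0.0443,  0.025 ]))
w (array([306. , 235.4]), array([255, 184, 103, 102], dtype=int32), array([ 0.5261, -0.1593,  0.025 ]))
s (array([361. , 221.9]), array([342, 200,  37,  40], dtype=int32), array([ 0.5683, -0.2128,  0.025 ]))
s (array([267.4, 392.8]), array([245, 368,  45,  48], dtype=int32), array([0.509 , 0.3891, 0.025 ]))
t (array([362.5, 249.1]), array([349, 235,  29,  29], dtype=int32), array([ 0.5382, -0.0551,  0.025 ]))
t (array([175. , 256.4]), array([160, 242,  31,  29], dtype=int32), array([0.516 , 0.3778, 0.025 ]))
shift [ -0.039  -0.448 -20.484] turn [-0.015  0.021 -0.072]
```

View pics/w19.png

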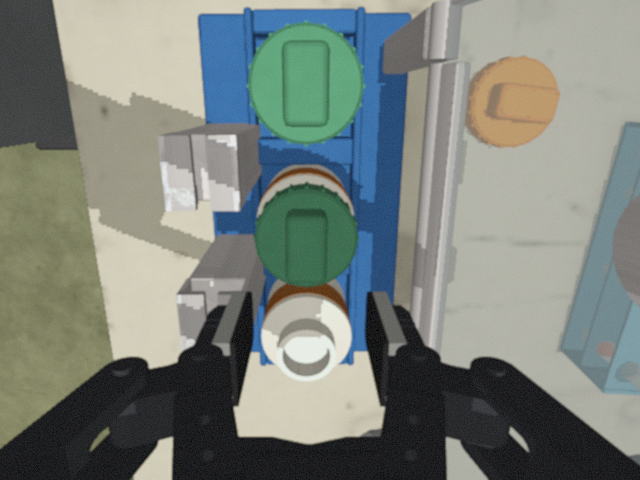

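Emit:
drive_tool(
  series=[
    {"x": 0,"y": -0.4,"z": -20.5,"ax": 0.9,"ay": 0,"az": 0},
    {"x": 0,"y": -0.4,"z": -20.5,"ax": 0.9,"ay": 0,"az": 0},
    {"x": 0,"y": -0.4,"z": -20.5,"ax": 0.9,"ay": 0,"az": 0},
    {"x": 0,"y": -0.4,"z": -20.5,"ax": 0.9,"ay": 0,"az": 0},
    {"x": 0,"y": -0.4,"z": -20.5,"ax": 0.9,"ay": 0,"az": 0},
  ],
)

```text
time: 17.58
tool_pos: [0.5194, 0.0766, 0.1551]
tool_rot: [-0.479, -0.519, -0.48, 0.52]
contact_force: [1.1, -0.9, -0.3]
gripper_width: 0.502
```

Emit:
drive_tool(
  series=[
    {"x": 0,"y": 0,"z": -12.3,"ax": 0,"ay": 0,"az": 0},
    {"x": 0,"y": 0,"z": -12.3,"ax": 0,"ay": 0,"az": 0},
    {"x": 0,"y": 0,"z": -12.3,"ax": 0,"ay": 0,"az": 0},
    {"x": 0,"y": 0,"z": -12.3,"ax": 0,"ay": 0,"az": 0},
    {"x": 0,"y": 0,"z": -12.3,"ax": 0,"ay": 0,"az": 0},
  ],
)

```text
time: 18.0
tool_pos: [0.5362, 0.2844, 0.1549]
tool_rot: [-0.479, -0.519, -0.48, 0.52]
contact_force: [1.8, -0.2, 0.5]
gripper_width: 0.5
```

```bash
python3 -c "
from h import *
st();rel((.516,.376,.09),down(np.radians(-4.8)))"
```

```text
t 18.0 tcp [0.5362 0.2844 0.1549] xax [-0.002 -0.001 -1.   ] yaw -4.56 F [ 1.8 -0.2  0.5] g 0.5 q [ 0.37  0.04  1.69 -0.    1.41  0.44]
shift [ 2.594 -1.093 -3.592] turn [0.048 0.012 0.021]
```

Emit:
drive_tool(
  series=[
    {"x": 0,"y": -1.1,"z": -3.5,"ax": 0.05,"ay": 0,"az": 0},
    {"x": 0,"y": -1.1,"z": -3.5,"ax": 0.05,"ay": 0,"az": 0},
    {"x": 1.3,"y": -1.1,"z": -3.5,"ax": 0.05,"ay": 0,"az": 0},
    {"x": 2.3,"y": -1.1,"z": -3.5,"ax": 0.05,"ay": 0,"az": 0},
    {"x": 2.3,"y": -1.1,"z": -3.5,"ax": 0.05,"ay": 0,"az": 0},
  ],
)

```text
time: 18.42
tool_pos: [0.5117, 0.3704, 0.0908]
tool_rot: [-0.478, -0.515, -0.48, 0.525]
contact_force: [-1.4, -1.2, -1.6]
gripper_width: 0.501
```

Emit:
drive_tool(
  series=[
    {"x": 0,"y": 0,"z": 0,"ax": 0,"ay": 0,"az": 0},
    {"x": 0,"y": 0,"z": 0,"ax": 0,"ay": 0,"az": 0},
  ],
)

```text
time: 18.58
tool_pos: [0.5174, 0.3717, 0.1001]
tool_rot: [0.478, 0.521, 0.478, -0.521]
contact_force: [-0.2, 0.9, 0.9]
gripper_width: 0.5
```

```bash
python3 -c "
from h import *
st();f=grab('wrist','w20');
for o in caps(f): print(o)"
```

```text
t 18.58 tcp [0.5174 0.3717 0.1001] xax [ 0.001  0.    -1.   ] yaw -4.86 F [-0.2  0.9  0.9] g 0.5 q [ 0.51  0.15  1.67 -0.    1.32  0.59]
(array([304.2, 210.6]), array([252, 159, 105, 103], dtype=int32), array([0.5175, 0.3829, 0.025 ]))
```

View pics/w20.png

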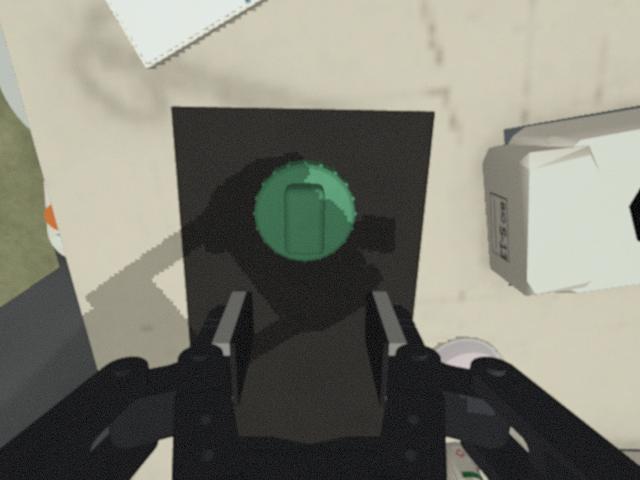

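Emit:
drive_tool(
  series=[
    {"x": 1.5,"y": -0.11,"z": -0.4,"ax": 0,"ay": 0,"az": 0},
    {"x": 2.6,"y": -0.11,"z": -0.4,"ax": 0,"ay": 0,"az": 0},
    {"x": 3,"y": -0.11,"z": -0.4,"ax": 0,"ay": 0,"az": 0},
    {"x": 3,"y": -0.11,"z": -0.4,"ax": 0,"ay": 0,"az": 0},
    {"x": 3,"y": -0.11,"z": -0.4,"ax": 0,"ay": 0,"az": 0},
  ],
)

```text
time: 19.05
tool_pos: [0.5163, 0.3823, 0.0265]
tool_rot: [0.479, 0.522, 0.478, -0.52]
contact_force: [1.2, -0.1, 0.4]
gripper_width: 0.501
```

```bash
python3 -c "
from h import *
st();f=grab('wrist','w21');
for o in caps(f): print(o)"
```

```text
t 19.05 tcp [0.5163 0.3823 0.0265] xax [ 0.002  0.001 -1.   ] yaw -4.87 F [ 1.2 -0.1  0.4] g 0.501 q [ 0.52  0.24  1.7  -0.    1.2   0.61]
(array([307.1, 269.2]), array([238, 200, 139, 137], dtype=int32), array([0.5176, 0.3843, 0.025 ]))
```

View pics/w21.png

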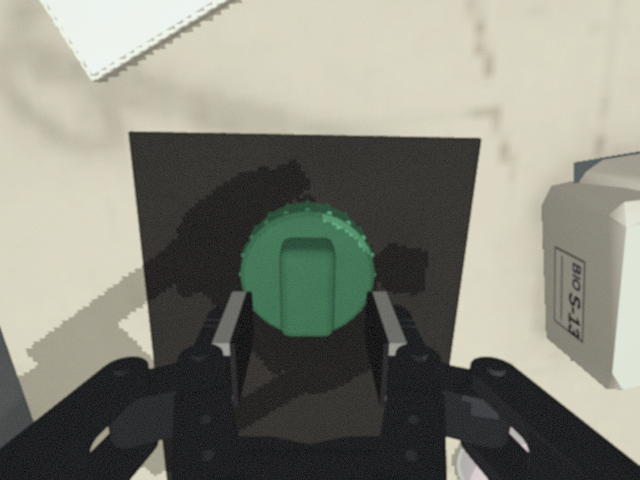

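Emit:
drive_tool(
  series=[
    {"x": 0.7,"y": -0.03,"z": 0,"ax": 0,"ay": 0,"az": 0},
    {"x": 1.1,"y": -0.03,"z": 0,"ax": 0,"ay": 0,"az": 0},
    {"x": 1.3,"y": -0.03,"z": 0,"ax": 0,"ay": 0,"az": 0},
    {"x": 1.3,"y": -0.03,"z": 0,"ax": 0,"ay": 0,"az": 0},
    {"x": 1.3,"y": -0.03,"z": 0,"ax": 0,"ay": 0,"az": 0},
  ],
)

```text
time: 19.52
tool_pos: [0.5149, 0.3825, -0.0069]
tool_rot: [0.479, 0.521, 0.478, -0.52]
contact_force: [0.6, 0.4, -0.5]
gripper_width: 0.497
```

Emit:
drive_tool(
  series=[
    {"x": 0,"y": 0,"z": 0,"ax": 0,"ay": 0,"az": 0},
    {"x": 0,"y": 0,"z": 0,"ax": 0,"ay": 0,"az": 0},
    {"x": 0,"y": 0,"z": 0,"ax": 0,"ay": 0,"az": 0},
    {"x": 0,"y": 0,"z": 0,"ax": 0,"ay": 0,"az": 0},
  ],
  hand=0,
)

```text
time: 19.85
tool_pos: [0.5156, 0.383, -0.006]
tool_rot: [0.479, 0.522, 0.478, -0.519]
contact_force: [0.3, 0.1, 3.8]
gripper_width: 0.263
```

```bash
python3 -c "
from h import *
st()"
```

```text
t 19.85 tcp [ 0.5156  0.383  -0.006 ] xax [ 0.003  0.002 -1.   ] yaw -4.82 F [0.3 0.1 3.8] g 0.263 q [ 0.52  0.29  1.71 -0.    1.14  0.61]
```

Emit:
drive_tool(
  series=[
    {"x": -1.6,"y": 0,"z": 0,"ax": 0,"ay": 0,"az": 0},
    {"x": -3.2,"y": 0,"z": 0,"ax": 0,"ay": 0,"az": 0},
    {"x": -4.8,"y": 0,"z": 0,"ax": 0,"ay": 0,"az": 0},
    {"x": -6.4,"y": 0,"z": 0,"ax": -0.5,"ay": 0,"az": 0},
    {"x": -6.4,"y": 0,"z": 1.6,"ax": -0.97,"ay": 0,"az": 0},
  ],
)

```text
time: 20.27
tool_pos: [0.5162, 0.3491, 0.1643]
tool_rot: [0.503, 0.505, 0.5, -0.491]
contact_force: [2.2, -0.4, 1.2]
gripper_width: 0.264
```

Emit:
drive_tool(
  series=[
    {"x": 0,"y": 0,"z": 20,"ax": 0,"ay": 0,"az": 0},
    {"x": 0,"y": 0,"z": 20,"ax": 0,"ay": 0,"az": 0},
    {"x": 0,"y": 0,"z": 20,"ax": 0,"ay": 0,"az": 0},
    {"x": 0,"y": 0,"z": 20,"ax": 0,"ay": 0,"az": 0},
    {"x": 0,"y": 0,"z": 20,"ax": 0,"ay": 0,"az": 0},
  ],
)

```text
time: 20.68
tool_pos: [0.5104, 0.1325, 0.1522]
tool_rot: [0.5, 0.5, 0.5, -0.499]
contact_force: [1.7, -0.5, 0.0]
gripper_width: 0.265
```

```bash
python3 -c "
from h import *
st();rel((.525,-.2257,.155),down(0))"
```

```text
t 20.68 tcp [0.5104 0.1325 0.1522] xax [ 0.001  0.    -1.   ] yaw 0.07 F [ 1.7 -0.5  0. ] g 0.265 q [ 0.11 -0.15  1.88  0.    1.41  0.11]
shift [-0.119  0.569 14.327] turn [ 0.013 -0.005 -0.007]
```

Emit:
drive_tool(
  series=[
    {"x": 0,"y": 0.5,"z": 14.3,"ax": 0,"ay": 0,"az": 0},
    {"x": 0,"y": 0.5,"z": 14.3,"ax": 0,"ay": 0,"az": 0},
    {"x": 0,"y": 0.5,"z": 14.3,"ax": 0,"ay": 0,"az": 0},
    {"x": 0,"y": 0.5,"z": 14.3,"ax": 0,"ay": 0,"az": 0},
    {"x": 0,"y": 0.5,"z": 14.3,"ax": 0,"ay": 0,"az": 0},
  ],
)

```text
time: 21.1
tool_pos: [0.5179, -0.0758, 0.1522]
tool_rot: [0.5, 0.5, 0.5, -0.499]
contact_force: [2.2, -0.2, -0.0]
gripper_width: 0.263
```

Emit:
drive_tool(
  series=[
    {"x": 0,"y": 0,"z": 6,"ax": 0,"ay": 0,"az": 0},
    {"x": 0,"y": 0,"z": 6,"ax": 0,"ay": 0,"az": 0},
    {"x": 0,"y": 0,"z": 6,"ax": 0,"ay": 0,"az": 0},
    {"x": 0,"y": 0,"z": 6,"ax": 0,"ay": 0,"az": 0},
    {"x": 0,"y": 0,"z": 6,"ax": 0,"ay": 0,"az": 0},
  ],
)

```text
time: 21.52
tool_pos: [0.5179, -0.2285, 0.1521]
tool_rot: [-0.499, -0.501, -0.498, 0.501]
contact_force: [-0.7, -0.3, -0.6]
gripper_width: 0.267
```

```bash
python3 -c "
from h import *
st();f=grab('wrist','w22');rel((.525,-.2257,.155),down(0))
im=cv2.imread('pics/w22.png');cv2.imwrite('pics/z.png',cv2.resize(im[210:400,220:400],None,fx=3,fy=3,interpolation=cv2.INTER_CUBIC))"
```

```text
t 21.52 tcp [ 0.5179 -0.2285  0.1521] xax [ 0.    -0.001 -1.   ] yaw -0.28 F [-0.7 -0.3 -0.6] g 0.267 q [-0.55 -0.06  1.8  -0.    1.4  -0.54]
shift [-0.127  0.28  -0.014] turn [-0.039 -0.013 -0.001]
```

View pics/z.png

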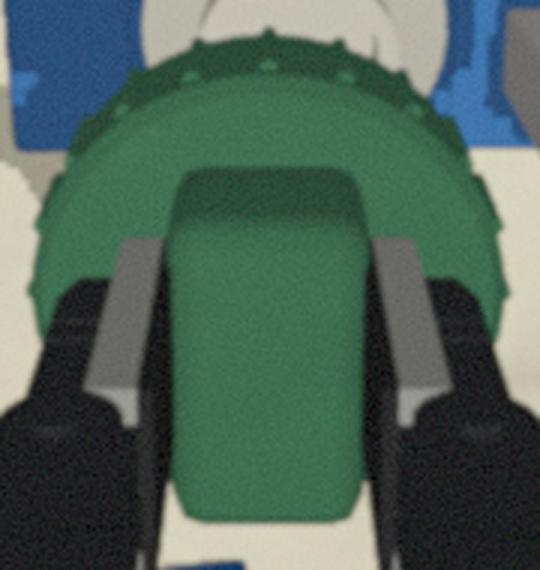

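View pics/w22.png

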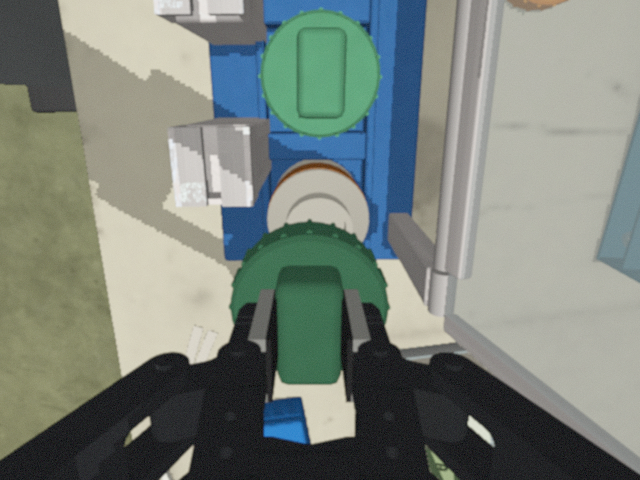

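Emit:
drive_tool(
  series=[
    {"x": 1,"y": 0.28,"z": -0.11,"ax": -0.04,"ay": 0,"az": 0},
    {"x": 2,"y": 0.28,"z": -0.11,"ax": -0.04,"ay": 0,"az": 0},
    {"x": 2.4,"y": 0.28,"z": -0.11,"ax": -0.04,"ay": 0,"az": 0},
    {"x": 2.4,"y": 0.28,"z": -0.11,"ax": -0.04,"ay": 0,"az": 0},
    {"x": 2.4,"y": 0.28,"z": -0.11,"ax": -0.04,"ay": 0,"az": 0},
  ],
)

```text
time: 21.98
tool_pos: [0.5253, -0.2201, 0.0919]
tool_rot: [0.501, 0.499, 0.502, -0.498]
contact_force: [-0.5, 0.2, -0.3]
gripper_width: 0.265
```

Emit:
drive_tool(
  series=[
    {"x": 0,"y": 0,"z": 0,"ax": 0,"ay": 0,"az": 0},
  ],
)

```text
time: 22.07
tool_pos: [0.5266, -0.2211, 0.0939]
tool_rot: [0.502, 0.499, 0.5, -0.498]
contact_force: [1.1, -0.5, 0.1]
gripper_width: 0.266
```

Emit:
drive_tool(
  series=[
    {"x": 0,"y": -0.05,"z": 0.17,"ax": 0,"ay": 0,"az": 0},
    {"x": 0,"y": -0.05,"z": 0.17,"ax": 0,"ay": 0,"az": 0},
    {"x": 0,"y": -0.05,"z": 0.17,"ax": 0,"ay": 0,"az": 0},
  ],
)

```text
time: 22.32
tool_pos: [0.5251, -0.2261, 0.0937]
tool_rot: [0.502, 0.5, 0.5, -0.498]
contact_force: [0.1, 0.1, -1.4]
gripper_width: 0.26
```

```bash
python3 -c "
from h import *
st();f=grab('side');st()"
```

```text
t 22.32 tcp [ 0.5251 -0.2261  0.0937] xax [ 0.003 -0.001 -1.   ] yaw 0.21 F [ 0.1  0.1 -1.4] g 0.26 q [-0.54  0.01  1.83  0.    1.3  -0.54]
t 22.37 tcp [ 0.5249 -0.2259  0.0933] xax [ 0.002 -0.    -1.   ] yaw 0.21 F [-0.2  0.3 -1.1] g 0.262 q [-0.54  0.01  1.83  0.    1.3  -0.54]
```

Emit:
drive_tool(
  series=[
    {"x": 0.3,"y": 0,"z": 0,"ax": 0,"ay": 0,"az": 0},
    {"x": 0.5,"y": 0,"z": 0,"ax": 0,"ay": 0,"az": 0},
    {"x": 0.7,"y": 0,"z": 0,"ax": 0,"ay": 0,"az": 0},
    {"x": 0.7,"y": 0,"z": 0,"ax": 0,"ay": 0,"az": 0},
  ],
)

```text
time: 22.7
tool_pos: [0.5233, -0.2247, 0.0727]
tool_rot: [0.5, 0.499, 0.502, -0.499]
contact_force: [-0.1, 0.7, -0.9]
gripper_width: 0.262
```

```bash
python3 -c "
from h import *
st()"
```

```text
t 22.7 tcp [ 0.5233 -0.2247  0.0727] xax [-0.002  0.002 -1.   ] yaw 0.23 F [-0.1  0.7 -0.9] g 0.262 q [-0.54  0.03  1.85  0.    1.27 -0.54]
```

Emit:
drive_tool(
  series=[
    {"x": 0.1,"y": 0.03,"z": 0.03,"ax": 0,"ay": 0,"az": 0},
    {"x": 0.25,"y": 0.03,"z": 0.03,"ax": 0,"ay": 0,"az": 0},
    {"x": 0.4,"y": 0.03,"z": 0.03,"ax": 0,"ay": 0,"az": 0},
    {"x": 0.4,"y": 0.03,"z": 0.03,"ax": 0,"ay": 0,"az": 0},
  ],
)

```text
time: 23.03
tool_pos: [0.5254, -0.2262, 0.0667]
tool_rot: [0.501, 0.499, 0.501, -0.499]
contact_force: [-4.1, 2.9, 8.6]
gripper_width: 0.264
```

```bash
python3 -c "
from h import *
st();g=grab('side');im=g['img'];cv2.imwrite('pics/z.png',cv2.resize(im[150:280,300:440],None,fx=4,fy=4,interpolation=cv2.INTER_CUBIC))
st()"
```

```text
t 23.03 tcp [ 0.5254 -0.2262  0.0667] xax [ 0.     0.001 -1.   ] yaw 0.24 F [-4.1  2.9  8.6] g 0.264 q [-0.54  0.04  1.85  0.    1.25 -0.54]
t 23.08 tcp [ 0.5253 -0.2262  0.0666] xax [ 0.     0.001 -1.   ] yaw 0.24 F [-5.4  2.9  9.9] g 0.261 q [-0.54  0.04  1.85  0.    1.25 -0.54]
```

View pics/z.png

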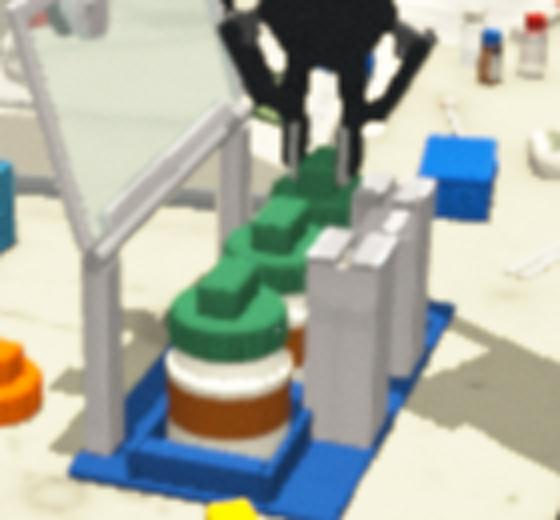

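Emit:
drive_tool(
  series=[
    {"x": -0.05,"y": 0,"z": 0,"ax": 0,"ay": 0,"az": 0},
    {"x": -0.05,"y": 0,"z": 0,"ax": 0,"ay": 0,"az": 0},
    {"x": -1.2,"y": 0,"z": 0,"ax": 0,"ay": 0,"az": 0},
    {"x": -2.8,"y": 0,"z": 0,"ax": 0,"ay": 0,"az": 0},
    {"x": -4.4,"y": 0,"z": 0,"ax": 0,"ay": 0,"az": 0},
  ],
  hand=0.5,
)

```text
time: 23.5
tool_pos: [0.5241, -0.2257, 0.1741]
tool_rot: [0.5, 0.499, 0.502, -0.499]
contact_force: [0.1, -0.1, 1.3]
gripper_width: 0.501
```

Emit:
drive_tool(
  series=[
    {"x": 0,"y": 0,"z": 0,"ax": 0,"ay": 0,"az": 0},
    {"x": -1.6,"y": -3,"z": 0,"ax": 0,"ay": 0,"az": 0},
    {"x": -3.2,"y": -3,"z": 0,"ax": 0,"ay": 0,"az": 0},
    {"x": -4.4,"y": -3,"z": 0,"ax": 0,"ay": 0,"az": 0},
    {"x": -4.4,"y": -3,"z": 0,"ax": 0,"ay": 0,"az": 0},
  ],
)

```text
time: 23.92
tool_pos: [0.4504, -0.2279, 0.2906]
tool_rot: [0.504, 0.5, 0.498, -0.498]
contact_force: [0.1, 0.0, -0.1]
gripper_width: 0.496
```

```bash
python3 - <<'E'
from h import *
st();f=grab('wrist','w23');g=grab('side','s23');t=grab('top','t23')
cv2.imwrite('pics/z.png',np.hstack([cv2.resize(g['img'][90:280,280:450],(380,425),interpolation=cv2.INTER_CUBIC),cv2.resize(t['img'][130:310,320:500],(420,425),interpolation=cv2.INTER_CUBIC)]))
for n,ff in(('s',g),('t',t),('w',f)):
  for c,s in blobs(mask(ff['img'],(5,150,120),(18,255,255)),30): print(n,'orange',c,s)
  for c,s in blobs(mask(ff['img'],(0,150,100),(4,255,255))|mask(ff['img'],(175,150,100),(180,255,255)),20): print(n,'red',c,s)
E
```

```text
t 23.92 tcp [ 0.4504 -0.2279  0.2906] xax [ 0.008 -0.005 -1.   ] yaw 0.18 F [ 0.1  0.  -0.1] g 0.496 q [-0.62 -0.28  1.77  0.    1.65 -0.62]
s orange [323.9 128.2] [316 118  16  21 203]
s orange [579.6 201.2] [563 194  36  17 123]
s orange [613.  222.9] [599 211  24  24  86]
s orange [296.7 246. ] [284 233  26  24 437]
s orange [356.8 253.7] [344 247  27  13 198]
s orange [286.7 277. ] [280 272  14  10  54]
s red [443.6 149.9] [441 148   6   5  21]
s red [280.9 183.5] [278 180   6   7  31]
s red [257.5 189.3] [255 187   6   6  28]
s red [577.  200.7] [573 196   8   9  22]
s red [622.1 237.9] [601 215  33  45 241]
s red [274.9 282.4] [271 278   8  10  61]
t orange [419.6 174.8] [400 169  40  13 419]
t orange [526.1 217.6] [520 210  15  18  67]
t orange [518.6 228.8] [513 221  13  16  54]
t orange [513.2 239.2] [509 233   9  14  40]
t orange [575.1 247. ] [563 239  21  18  57]
t orange [600.1 267.4] [594 263  13  10  37]
t orange [574.2 305.1] [566 298  15  13  58]
t orange [568.1 317.2] [562 310  13  16  61]
t orange [550.2 341.1] [545 331  13  24  89]
t orange [233.7 425.2] [226 417  17  18 211]
t red [398.8 119.7] [395 116   8   8  48]
t red [383.6 130.1] [380 127   8   8  47]
t red [427.5 133.5] [424 130   8   8  52]
t red [457.  135.9] [453 132   9   8  47]
t red [391.2 172. ] [383 169  18   9 120]
t red [443.1 172.8] [440 170   7   8  39]
t red [273.  209.5] [271 207   5   6  26]
t red [492.3 369.9] [489 364   8  13  29]
t red [481.9 392.5] [478 390   8   7  22]
t red [470.7 405.5] [466 401  11   9  24]
t red [446.5 443.5] [442 440  12   8  28]
w orange [342.2 399.4] [340 396   6   8  32]
w red [273.5 416. ] [271 414   6   5  26]
```

View pics/z.png

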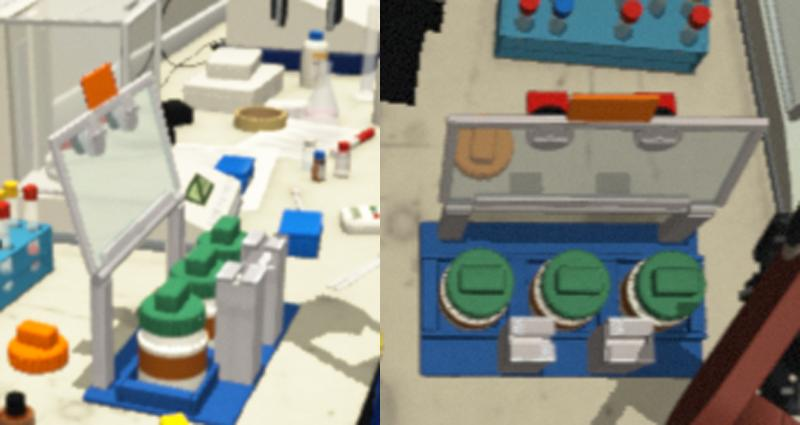

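View pics/w23.png

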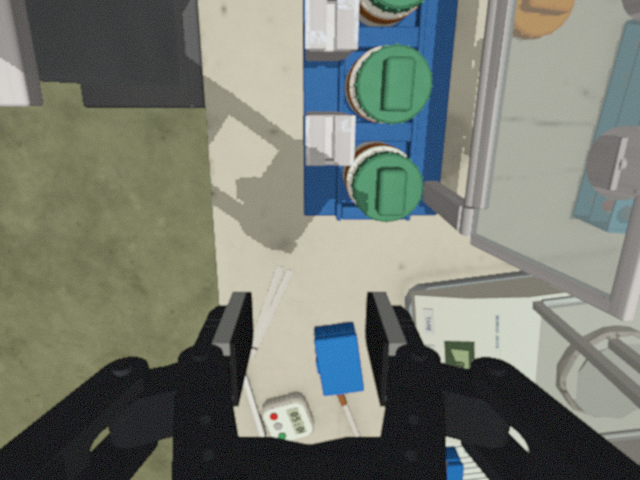

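```bash
python3 - <<'E'
from h import *
st();g=grab('side');t=grab('top')
print(tri(g,(323.9,128.2),t,(419.6,174.8)))
print('proj expected',proj(t,(.6285,-.137,.2877)),proj(g,(.6285,-.137,.2877)))
# rack
for c in [(372,155),(460,162),(372,122),(460,128)]: print(ray(t,c,.05).round(3))
E
```

```text
t 24.07 tcp [ 0.4508 -0.2274  0.2869] xax [ 0.005 -0.002 -1.   ] yaw 0.2 F [-0.1 -0.8 -1.2] g 0.501 q [-0.62 -0.28  1.77  0.    1.65 -0.62]
[ 0.63617667 -0.13923241  0.27889279]
proj expected [419.64827771 177.85542926] [326.13257159 124.66800279]
[ 0.759 -0.076  0.05 ]
[ 0.744 -0.283  0.05 ]
[ 0.841 -0.077  0.05 ]
[ 0.829 -0.287  0.05 ]
```

Emit:
drive_tool(
  series=[
    {"x": -1.9,"y": 0,"z": -1,"ax": 0,"ay": 0,"az": 0},
    {"x": -2,"y": 1,"z": -2,"ax": 0,"ay": 0,"az": 0},
    {"x": -2,"y": 9.4,"z": -3.6,"ax": 0,"ay": 0,"az": 0},
    {"x": -2,"y": 9.4,"z": -3.6,"ax": 0,"ay": 0,"az": 0},
    {"x": -2,"y": 9.4,"z": -3.6,"ax": 0,"ay": 0,"az": 0},
  ],
  hand=0,
)

```text
time: 24.58
tool_pos: [0.5991, -0.1513, 0.3328]
tool_rot: [0.501, 0.499, 0.502, -0.499]
contact_force: [-0.3, -0.7, 0.3]
gripper_width: 0.002
```

```bash
python3 -c "
from h import *
st();rel((.685,-.138,.335),down(0))"
```

```text
t 24.58 tcp [ 0.5991 -0.1513  0.3328] xax [-0.001  0.001 -1.   ] yaw 0.28 F [-0.3 -0.7  0.3] g 0.002 q [-0.37 -0.01  1.45  0.    1.7  -0.37]
shift [-0.09   3.44  -0.517] turn [ 0.055 -0.014  0.012]
```

Emit:
drive_tool(
  series=[
    {"x": 0,"y": 3.4,"z": -0.3,"ax": 0,"ay": 0,"az": 0},
    {"x": 0,"y": 3.4,"z": -0.3,"ax": 0,"ay": 0,"az": 0},
    {"x": 0,"y": 3.4,"z": -0.3,"ax": 0,"ay": 0,"az": 0},
    {"x": 0,"y": 3.4,"z": -0.3,"ax": 0,"ay": 0,"az": 0},
    {"x": 0,"y": 3.4,"z": -0.3,"ax": 0,"ay": 0,"az": 0},
  ],
)

```text
time: 25.0
tool_pos: [0.6821, -0.1445, 0.3321]
tool_rot: [0.5, 0.498, 0.502, -0.499]
contact_force: [-0.6, -0.4, 0.6]
gripper_width: -0.003
```

```bash
python3 -c "
from h import *
f=grab('wrist','w24');g=grab('side','s24');st()
cv2.imwrite('pics/z.png',cv2.resize(g['img'][40:280,240:450],None,fx=2.4,fy=2.4,interpolation=cv2.INTER_CUBIC))"
```

```text
t 25.1 tcp [ 0.6816 -0.1449  0.3352] xax [ 0.001  0.    -1.   ] yaw 0.21 F [ 0.3 -0.5 -1. ] g 0.004 q [-0.32  0.18  1.25  0.    1.71 -0.32]
```

View pics/z.png

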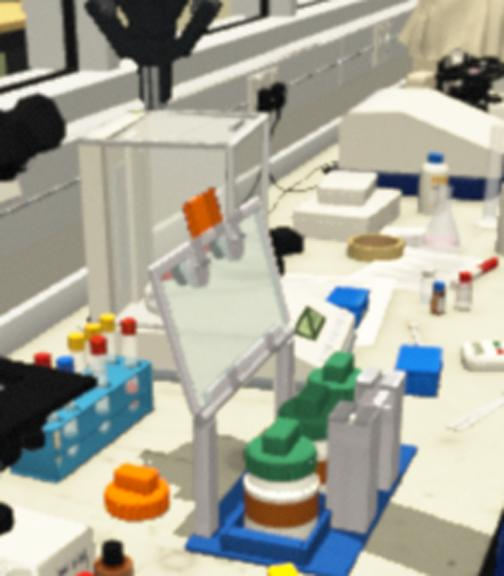

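View pics/w24.png

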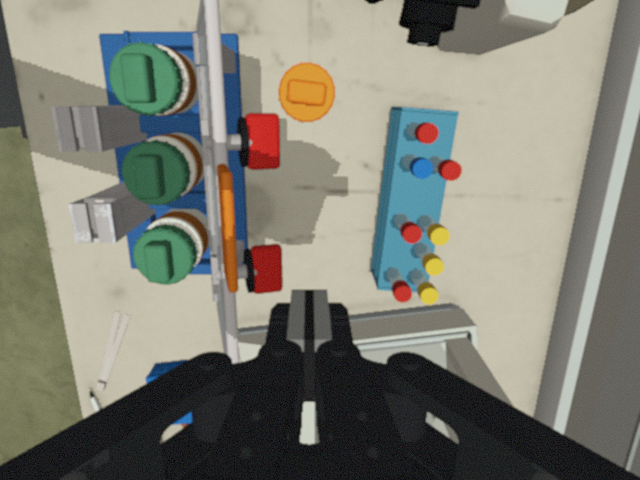

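```bash
python3 -c "
from h import *
f=grab('wrist');st()
for uv in[(220,168),(230,290),(228,229),(238,290)]: print(uv,ray(f,uv,.295).round(4))
for uv in[(262,140),(265,268)]: print(uv,ray(f,uv,.245).round(4))
rel((.682,-.138,.235),down(0))"
```

```text
t 25.15 tcp [ 0.6816 -0.145   0.3361] xax [ 0.002  0.    -1.   ] yaw 0.19 F [-0.7 -0.6  0.5] g -0.004 q [-0.32  0.18  1.25  0.    1.71 -0.32]
(220, 168) [ 0.6364 -0.1014  0.295 ]
(230, 290) [ 0.6379 -0.1726  0.295 ]
(228, 229) [ 0.6388 -0.1353  0.295 ]
(238, 290) [ 0.6425 -0.1726  0.295 ]
(262, 140) [ 0.6537 -0.0913  0.245 ]
(265, 268) [ 0.6531 -0.1797  0.245 ]
shift [ 4.042  0.009 -0.281] turn [ 0.039 -0.    -0.025]
```

Emit:
drive_tool(
  series=[
    {"x": 1.5,"y": 0,"z": -0.28,"ax": 0,"ay": 0,"az": 0},
    {"x": 3,"y": 0,"z": -0.28,"ax": 0,"ay": 0,"az": 0},
    {"x": 4,"y": 0,"z": -0.28,"ax": 0,"ay": 0,"az": 0},
    {"x": 4,"y": 0,"z": -0.28,"ax": 0,"ay": 0,"az": 0},
    {"x": 4,"y": 0,"z": -0.28,"ax": 0,"ay": 0,"az": 0},
  ],
)

```text
time: 25.57
tool_pos: [0.681, -0.1378, 0.2346]
tool_rot: [0.5, 0.499, 0.501, -0.499]
contact_force: [0.6, 0.8, 0.6]
gripper_width: -0.004
```

```bash
python3 -c "
from h import *
f=grab('wrist','w25');g=grab('side','s25');st()
cv2.imwrite('pics/z.png',cv2.resize(g['img'][40:280,240:450],None,fx=2.4,fy=2.4,interpolation=cv2.INTER_CUBIC))"
```

```text
t 25.67 tcp [ 0.6834 -0.1384  0.239 ] xax [ 0.006 -0.001 -1.   ] yaw 0.2 F [ 0.1 -0.4  0.8] g -0.002 q [-0.31  0.19  1.39  0.    1.56 -0.31]
```

View pics/z.png

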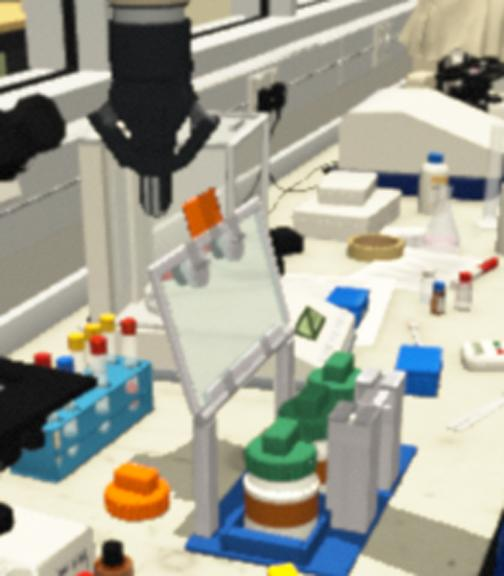

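View pics/w25.png

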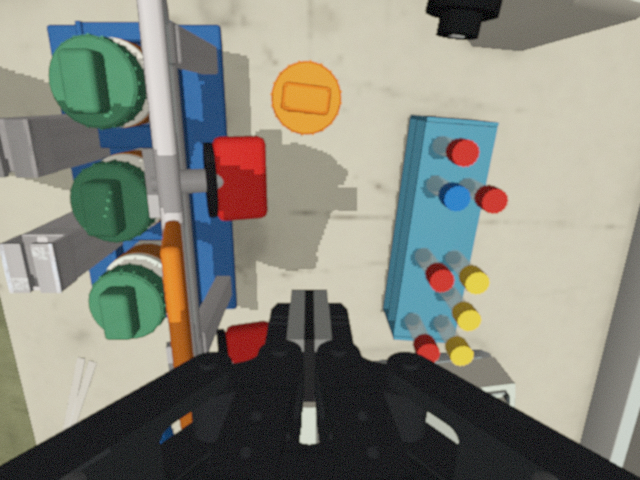

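Emit:
drive_tool(
  series=[
    {"x": -1.2,"y": 0.3,"z": 0,"ax": -1.4,"ay": 0,"az": 0},
    {"x": -1.2,"y": 0.3,"z": 0,"ax": -2.8,"ay": 0,"az": 0},
    {"x": -1.2,"y": 0.3,"z": 0,"ax": -4.2,"ay": 0,"az": 0},
    {"x": -1.2,"y": 0.3,"z": 0,"ax": -5.6,"ay": 0,"az": 0},
    {"x": -1.2,"y": 0.3,"z": 0,"ax": -7,"ay": 0,"az": 0},
  ],
)

```text
time: 26.08
tool_pos: [0.6914, -0.1384, 0.2701]
tool_rot: [0.631, 0.324, 0.626, -0.323]
contact_force: [-0.1, 0.2, 0.2]
gripper_width: -0.001
```

Emit:
drive_tool(
  series=[
    {"x": 0,"y": 0,"z": 0,"ax": -1.4,"ay": 0,"az": 0},
    {"x": 0,"y": 0,"z": 0,"ax": -2.8,"ay": 0,"az": 0},
    {"x": 0,"y": 0,"z": 0,"ax": -4.2,"ay": 0,"az": 0},
    {"x": 0,"y": 0,"z": 0,"ax": -5.6,"ay": 0,"az": 0},
    {"x": 0,"y": 0,"z": 0,"ax": -7,"ay": 0,"az": 0},
  ],
)

```text
time: 26.5
tool_pos: [0.6913, -0.1383, 0.2697]
tool_rot: [0.7, 0.119, 0.694, -0.119]
contact_force: [0.5, 1.0, -0.3]
gripper_width: 0.001
```

Emit:
drive_tool(
  series=[
    {"x": 0,"y": 0,"z": 0,"ax": -1.4,"ay": 0,"az": 0},
    {"x": 0,"y": 0,"z": 0,"ax": -2.8,"ay": 0,"az": 0},
    {"x": 0,"y": 0,"z": 0,"ax": -4,"ay": 0,"az": 0},
    {"x": 0,"y": 0,"z": 0,"ax": -4,"ay": 0,"az": 0},
  ],
)

```text
time: 26.83
tool_pos: [0.6913, -0.1383, 0.2695]
tool_rot: [0.71, -0.002, 0.705, 0.001]
contact_force: [0.3, 0.2, -0.6]
gripper_width: 0.002
```

```bash
python3 -c "
from h import *
f=grab('wrist','w26');g=grab('side','s26');st();rel((.68,-.137,.245),down(np.pi/2))
cv2.imwrite('pics/z.png',cv2.resize(g['img'][40:280,240:450],None,fx=2.4,fy=2.4,interpolation=cv2.INTER_CUBIC))"
```

```text
t 26.93 tcp [ 0.6909 -0.1382  0.2683] xax [ 0.005 -0.001 -1.   ] yaw 90.06 F [-0.4 -0.1  0.4] g 0.0 q [-0.3   0.2   1.33  0.    1.6  -1.88]
shift [ 0.93   0.049 -0.443] turn [0.013 0.063 0.01 ]
```

View pics/w26.png

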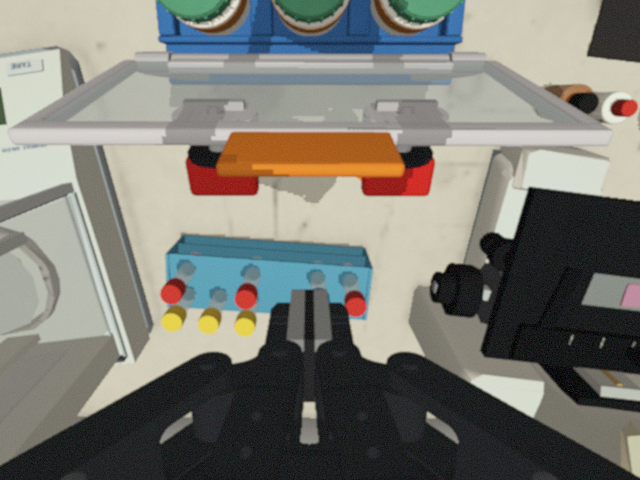

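Emit:
drive_tool(
  series=[
    {"x": 0.6,"y": 0,"z": -0.3,"ax": 0,"ay": 0,"az": 0},
    {"x": 1.2,"y": 0.04,"z": -0.6,"ax": 0,"ay": 0,"az": 0},
    {"x": 1.2,"y": 0.04,"z": -0.9,"ax": 0,"ay": 0,"az": 0},
    {"x": 1.2,"y": 0.04,"z": -1.2,"ax": 0,"ay": 0,"az": 0},
    {"x": 1.2,"y": 0.04,"z": -1.2,"ax": 0,"ay": 0,"az": 0},
  ],
)

```text
time: 27.35
tool_pos: [0.6596, -0.1371, 0.2368]
tool_rot: [0.708, -0.001, 0.706, 0.001]
contact_force: [0.9, -0.3, -0.0]
gripper_width: -0.001
```

Emit:
drive_tool(
  series=[
    {"x": 0,"y": 0,"z": -0.4,"ax": 0,"ay": 0,"az": 0},
    {"x": 0,"y": 0,"z": -0.8,"ax": 0,"ay": 0,"az": 0},
    {"x": 0,"y": 0,"z": -1.2,"ax": 0,"ay": 0,"az": 0},
    {"x": 0,"y": 0,"z": -1.2,"ax": 0,"ay": 0,"az": 0},
  ],
)

```text
time: 27.68
tool_pos: [0.6289, -0.1371, 0.2365]
tool_rot: [0.708, -0.001, 0.706, 0.001]
contact_force: [-0.1, -0.2, -0.9]
gripper_width: 0.0
```

```bash
python3 -c "
from h import *
f=grab('wrist','w27');g=grab('side','s27');st()
cv2.imwrite('pics/z.png',cv2.resize(g['img'][40:280,240:450],None,fx=2.4,fy=2.4,interpolation=cv2.INTER_CUBIC))"
```

```text
t 27.78 tcp [ 0.6293 -0.137   0.2352] xax [ 0.001  0.001 -1.   ] yaw 90.21 F [-0.8  0.7 -0.4] g -0.003 q [-0.33  0.08  1.52  0.    1.54 -1.9 ]
```

View pics/z.png

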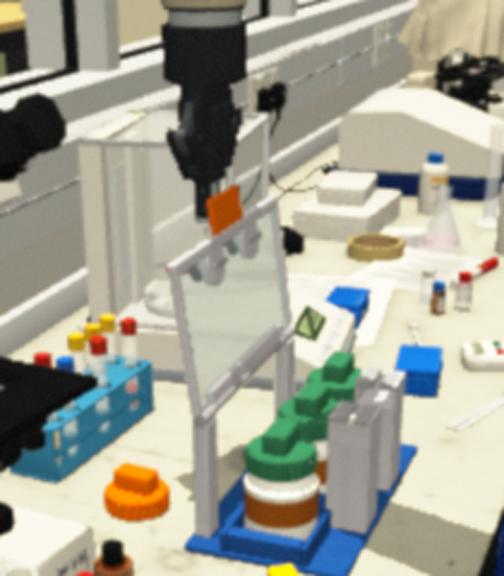

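View pics/w27.png

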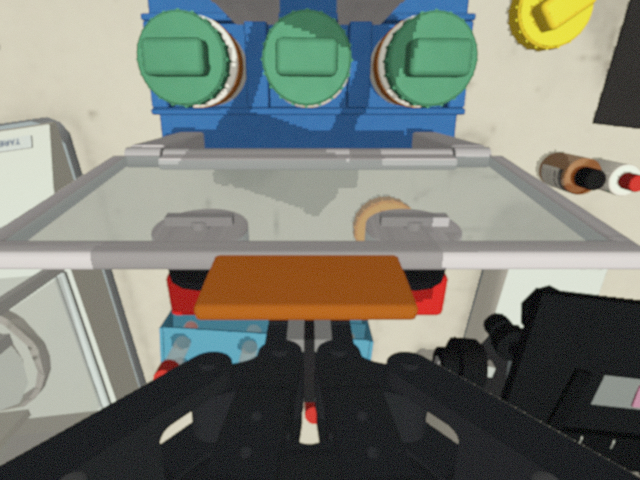

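Emit:
drive_tool(
  series=[
    {"x": 0,"y": 0,"z": -0.5,"ax": 0,"ay": 0,"az": 0},
    {"x": 0,"y": 0,"z": -1,"ax": 0,"ay": 0,"az": 0},
    {"x": 0,"y": 0,"z": -1.5,"ax": 0,"ay": 0,"az": 0},
    {"x": 0,"y": 0,"z": -2,"ax": 0,"ay": 0,"az": 0},
    {"x": 0,"y": 0,"z": -2.4,"ax": 0,"ay": 0,"az": 0},
  ],
)

```text
time: 28.2
tool_pos: [0.5695, -0.1371, 0.2342]
tool_rot: [0.707, -0.001, 0.707, 0.002]
contact_force: [1.5, -0.1, -0.6]
gripper_width: -0.002
```

Emit:
drive_tool(
  series=[
    {"x": 0.1,"y": 0,"z": -0.5,"ax": 0,"ay": 0,"az": 0},
    {"x": 0.25,"y": 0,"z": -1,"ax": 0,"ay": 0,"az": 0},
    {"x": 0.4,"y": 0,"z": -1.4,"ax": 0,"ay": 0,"az": 0},
    {"x": 0.4,"y": 0,"z": -1.4,"ax": 0,"ay": 0,"az": 0},
  ],
)

```text
time: 28.53
tool_pos: [0.5333, -0.1371, 0.2238]
tool_rot: [0.707, -0.001, 0.708, 0.002]
contact_force: [0.0, -0.2, -0.8]
gripper_width: -0.0
```

```bash
python3 -c "
from h import *
f=grab('wrist','w28');g=grab('side','s28');st()
cv2.imwrite('pics/z.png',cv2.resize(g['img'][40:280,240:450],None,fx=2.4,fy=2.4,interpolation=cv2.INTER_CUBIC))"
```

```text
t 28.63 tcp [ 0.5348 -0.1373  0.2247] xax [ 0.     0.001 -1.   ] yaw 90.21 F [ 0.1 -0.6 -0.3] g 0.001 q [-0.39 -0.14  1.75  0.    1.53 -1.96]
```

View pics/z.png

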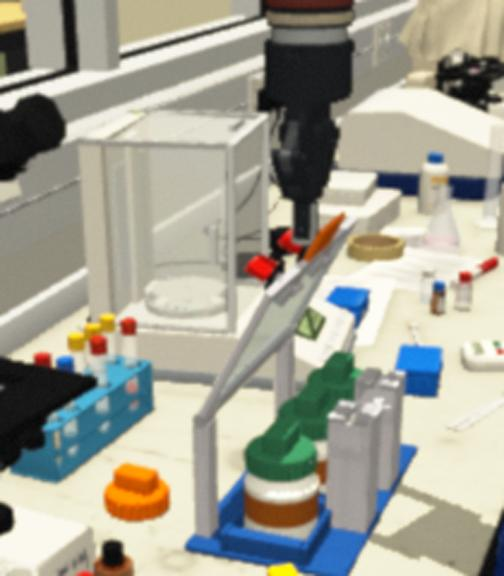

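View pics/w28.png

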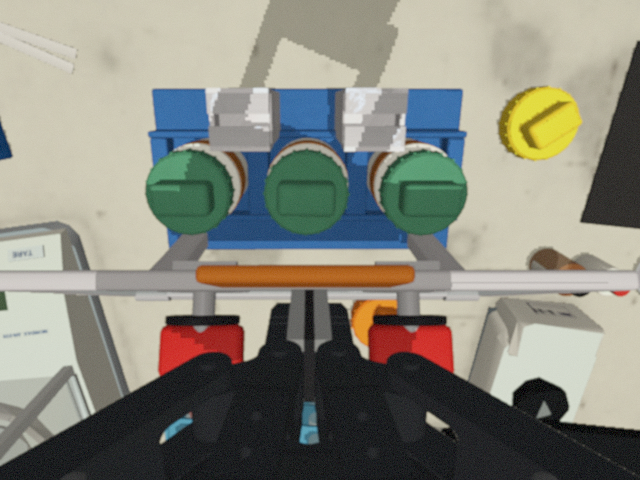

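Emit:
drive_tool(
  series=[
    {"x": 0,"y": 0,"z": -0.5,"ax": 0,"ay": 0,"az": 0},
    {"x": 0,"y": 0,"z": -1,"ax": 0,"ay": 0,"az": 0},
    {"x": 0.1,"y": 0,"z": -1.5,"ax": 0,"ay": 0,"az": 0},
    {"x": 0.2,"y": 0,"z": -2,"ax": 0,"ay": 0,"az": 0},
    {"x": 0.2,"y": 0,"z": -2,"ax": 0,"ay": 0,"az": 0},
  ],
)

```text
time: 29.05
tool_pos: [0.4842, -0.1375, 0.2198]
tool_rot: [0.707, -0.001, 0.707, 0.001]
contact_force: [0.2, -0.8, -0.9]
gripper_width: -0.001
```

```bash
python3 -c "
from h import *
g=grab('side','s29');st()
rel((.454,-.137,.18))
cv2.imwrite('pics/z.png',cv2.resize(g['img'][40:280,240:450],None,fx=2.4,fy=2.4,interpolation=cv2.INTER_CUBIC))"
```

```text
t 29.1 tcp [ 0.4851 -0.1376  0.22  ] xax [ 0.001  0.001 -1.   ] yaw 90.21 F [0.5 0.1 0. ] g 0.002 q [-0.42 -0.26  1.86  0.    1.54 -2.  ]
shift [ 1.598  0.028 -1.244] turn [0. 0. 0.]
```

View pics/z.png

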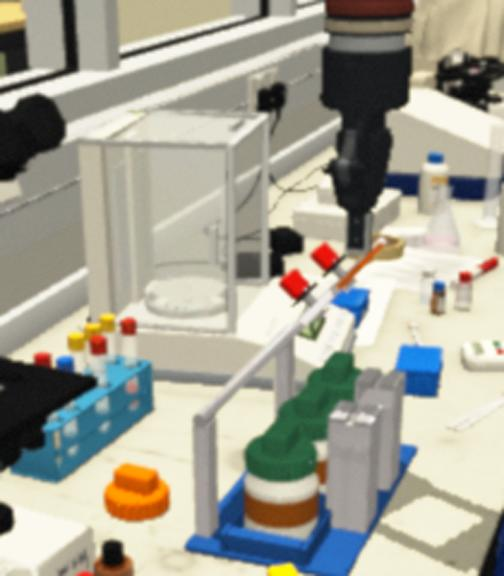

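Following the arc down.

Emit:
drive_tool(
  series=[
    {"x": 0.4,"y": 0,"z": -0.4,"ax": 0,"ay": 0,"az": 0},
    {"x": 0.8,"y": 0,"z": -0.8,"ax": 0,"ay": 0,"az": 0},
    {"x": 1.2,"y": 0,"z": -1.05,"ax": 0,"ay": 0,"az": 0},
    {"x": 1.6,"y": 0,"z": -1.25,"ax": 0,"ay": 0,"az": 0},
    {"x": 1.6,"y": 0,"z": -1.25,"ax": 0,"ay": 0,"az": 0},
  ],
)

```text
time: 29.52
tool_pos: [0.4525, -0.1371, 0.1772]
tool_rot: [0.706, -0.001, 0.708, 0.002]
contact_force: [-0.3, 0.0, 0.6]
gripper_width: 0.002
```

```bash
python3 -c "
from h import *
g=grab('side','s30');st()
rel((.438,-.137,.141))
cv2.imwrite('pics/z.png',cv2.resize(g['img'][40:280,240:450],None,fx=2.4,fy=2.4,interpolation=cv2.INTER_CUBIC))"
```

```text
t 29.57 tcp [ 0.4532 -0.1373  0.1783] xax [-0.001  0.002 -1.   ] yaw 90.21 F [0.2 0.8 0.4] g 0.001 q [-0.45 -0.31  1.97  0.    1.48 -2.03]
shift [ 1.492  0.012 -0.604] turn [0. 0. 0.]
```

View pics/z.png

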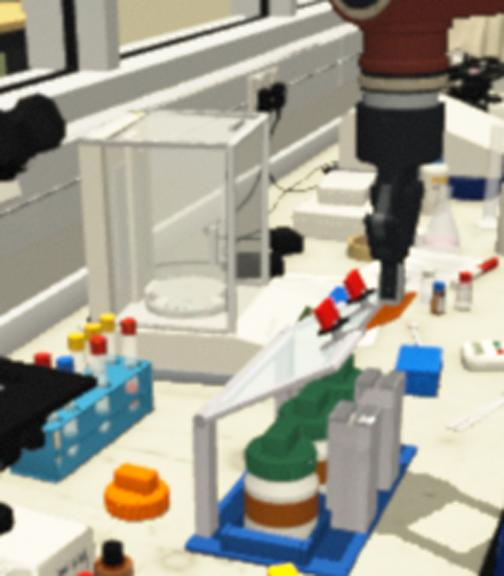

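Emit:
drive_tool(
  series=[
    {"x": 0.5,"y": 0,"z": -0.25,"ax": 0,"ay": 0,"az": 0},
    {"x": 1,"y": 0,"z": -0.45,"ax": 0,"ay": 0,"az": 0},
    {"x": 1.5,"y": 0,"z": -0.6,"ax": 0,"ay": 0,"az": 0},
    {"x": 1.5,"y": 0,"z": -0.6,"ax": 0,"ay": 0,"az": 0},
  ],
)

```text
time: 29.9
tool_pos: [0.4367, -0.1368, 0.1388]
tool_rot: [0.706, -0.0, 0.708, 0.002]
contact_force: [-0.1, 0.3, 0.6]
gripper_width: 0.0
```

Emit:
drive_tool(
  series=[
    {"x": 0.4,"y": 0,"z": -0.1,"ax": 0,"ay": 0,"az": 0},
    {"x": 0.8,"y": 0,"z": -0.2,"ax": 0,"ay": 0,"az": 0},
    {"x": 1.1,"y": 0,"z": -0.2,"ax": 0,"ay": 0,"az": 0},
    {"x": 1.1,"y": 0,"z": -0.2,"ax": 0,"ay": 0,"az": 0},
  ],
)

```text
time: 30.23
tool_pos: [0.4326, -0.1371, 0.1124]
tool_rot: [0.706, -0.001, 0.708, 0.002]
contact_force: [-0.1, 1.0, -0.0]
gripper_width: 0.002
```

```bash
python3 -c "
from h import *
g=grab('side','s31');st()
rel((.432,-.137,.099))
cv2.imwrite('pics/z.png',cv2.resize(g['img'][40:280,240:450],None,fx=2.4,fy=2.4,interpolation=cv2.INTER_CUBIC))"
```

```text
t 30.28 tcp [ 0.4332 -0.1373  0.1135] xax [-0.001  0.002 -1.   ] yaw 90.22 F [ 0.6 -0.9 -0.1] g 0.001 q [-0.47 -0.31  2.08  0.    1.37 -2.05]
shift [ 0.578  0.012 -0.046] turn [0. 0. 0.]
```

View pics/z.png

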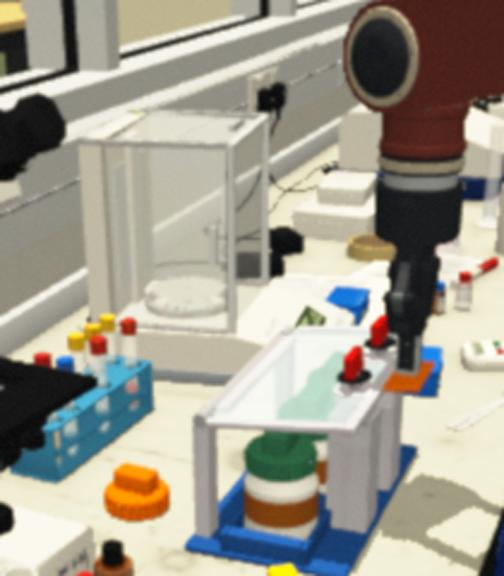

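Nearly shut; push on until force rises.

Emit:
drive_tool(
  series=[
    {"x": 0.25,"y": 0,"z": 0,"ax": 0,"ay": 0,"az": 0},
    {"x": 0.5,"y": 0,"z": 0,"ax": 0,"ay": 0,"az": 0},
    {"x": 0.65,"y": 0,"z": 0,"ax": 0,"ay": 0,"az": 0},
    {"x": 0.65,"y": 0,"z": 0,"ax": 0,"ay": 0,"az": 0},
  ],
)

```text
time: 30.62
tool_pos: [0.4334, -0.1374, 0.0974]
tool_rot: [0.707, -0.001, 0.707, 0.002]
contact_force: [-1.0, 0.7, 0.4]
gripper_width: 0.002
```

```bash
python3 -c "
from h import *
g=grab('side','s32');st()
cv2.imwrite('pics/z.png',cv2.resize(g['img'][130:280,300:450],None,fx=4,fy=4,interpolation=cv2.INTER_CUBIC))"
```

```text
t 30.67 tcp [ 0.4336 -0.1375  0.0979] xax [-0.     0.001 -1.   ] yaw 90.23 F [-0.9 -0.5 -0.5] g 0.004 q [-0.47 -0.29  2.09  0.    1.34 -2.05]
```

View pics/z.png

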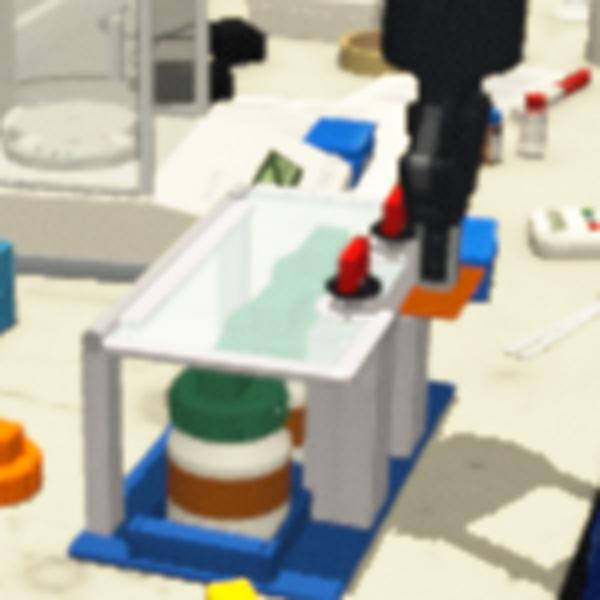

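Emit:
drive_tool(
  series=[
    {"x": 0.1,"y": 0,"z": 0,"ax": 0,"ay": 0,"az": 0},
    {"x": 0.2,"y": 0,"z": 0,"ax": 0,"ay": 0,"az": 0},
    {"x": 0.2,"y": 0,"z": 0,"ax": 0,"ay": 0,"az": 0},
  ],
)

```text
time: 30.92
tool_pos: [0.4342, -0.1378, 0.0938]
tool_rot: [0.708, -0.001, 0.707, 0.002]
contact_force: [0.3, -0.5, -0.1]
gripper_width: 0.001
```

Emit:
drive_tool(
  series=[
    {"x": 0.1,"y": 0,"z": 0,"ax": 0,"ay": 0,"az": 0},
    {"x": 0.1,"y": 0,"z": 0,"ax": 0,"ay": 0,"az": 0},
    {"x": 0.1,"y": 0,"z": 0,"ax": 0,"ay": 0,"az": 0},
  ],
)

```text
time: 31.17
tool_pos: [0.4343, -0.1379, 0.0935]
tool_rot: [0.707, -0.001, 0.707, 0.002]
contact_force: [-6.1, 3.1, 12.9]
gripper_width: -0.0
```

Emit:
drive_tool(
  series=[
    {"x": 0.05,"y": 0,"z": 0,"ax": 0,"ay": 0,"az": 0},
    {"x": 0.05,"y": 0,"z": 0,"ax": 0,"ay": 0,"az": 0},
    {"x": 0.05,"y": 0,"z": 0,"ax": 0,"ay": 0,"az": 0},
    {"x": 0.05,"y": 0,"z": 0,"ax": 0,"ay": 0,"az": 0},
  ],
)

```text
time: 31.5
tool_pos: [0.4343, -0.1379, 0.0934]
tool_rot: [0.707, -0.001, 0.707, 0.002]
contact_force: [-8.6, 4.2, 17.5]
gripper_width: 0.002
```

Emit:
drive_tool(
  series=[
    {"x": -1.5,"y": 0,"z": 0,"ax": 0,"ay": 0,"az": 0},
    {"x": -3,"y": 0,"z": 0,"ax": -1.4,"ay": 0,"az": 0},
    {"x": -4.5,"y": 0,"z": 0,"ax": 0,"ay": 0,"az": 0},
    {"x": -5.5,"y": 0,"z": -0.5,"ax": 1.4,"ay": 0,"az": 0},
    {"x": -5.5,"y": 0,"z": -0.5,"ax": 2.8,"ay": 0,"az": 0},
  ],
)

```text
time: 31.92
tool_pos: [0.4234, -0.1393, 0.2349]
tool_rot: [0.706, 0.086, 0.698, -0.088]
contact_force: [0.4, -0.4, 0.3]
gripper_width: -0.002
```

```bash
python3 -c "
from h import *
f=grab('wrist','w33');g=grab('side','s33');t=grab('top','t33');st()
cv2.imwrite('pics/z.png',np.hstack([cv2.resize(g['img'][130:280,300:450],(400,400),interpolation=cv2.INTER_CUBIC),cv2.resize(t['img'][170:320,325:475],(400,400),interpolation=cv2.INTER_CUBIC)]))"
```

```text
t 32.07 tcp [ 0.4213 -0.1378  0.2273] xax [ 0.001  0.    -1.   ] yaw 76.39 F [ 0.8 -1.1  0.3] g 0.001 q [-0.49 -0.42  1.97  0.    1.59 -1.82]
```

View pics/z.png

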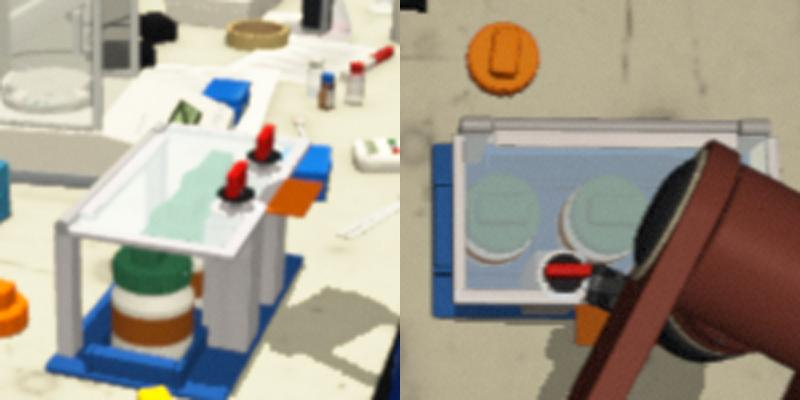

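View pics/w33.png

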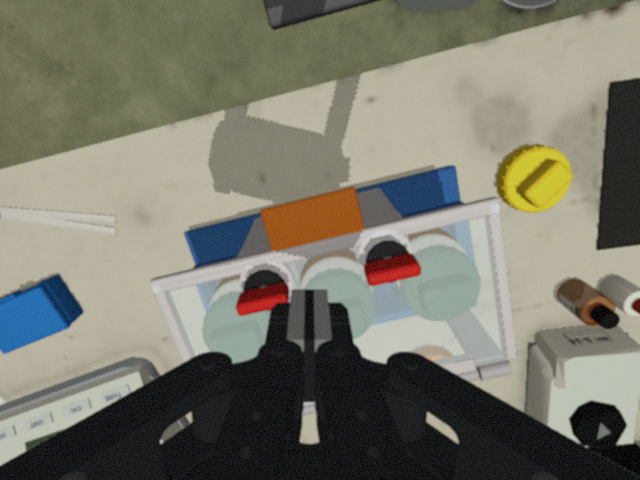

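```bash
python3 -c "
from h import *
f=grab('wrist');
for c,s in blobs(mask(f['img'],(0,150,100),(4,255,255))|mask(f['img'],(175,150,100),(180,255,255)),100): print(c,s,ray(f,c,.163))
rel((.46,-.09,.2),down(0))"
```

```text
[393.  283.1] [366 271  55  25 777] [ 0.47064438 -0.09240328  0.163     ]
[252.4 314. ] [232 301  44  24 551] [ 0.47080477 -0.18656126  0.163     ]
shift [1.052 2.216 1.073] turn [ 1.528e+01 -1.400e-02 -7.000e-03]
```

Emit:
drive_tool(
  series=[
    {"x": 0,"y": 0.5,"z": 0,"ax": 1.4,"ay": 0,"az": 0},
    {"x": 0,"y": 1,"z": 0.5,"ax": 2.8,"ay": 0,"az": 0},
    {"x": 0,"y": 1.5,"z": 1,"ax": 4.2,"ay": 0,"az": 0},
    {"x": 0,"y": 2.2,"z": 1,"ax": 5.6,"ay": 0,"az": 0},
    {"x": 0,"y": 2.2,"z": 1,"ax": 7,"ay": 0,"az": 0},
  ],
  hand=0.35,
)

```text
time: 32.53
tool_pos: [0.4586, -0.0881, 0.225]
tool_rot: [0.643, 0.293, 0.645, -0.292]
contact_force: [-0.8, 0.3, 0.1]
gripper_width: 0.343
```

Emit:
drive_tool(
  series=[
    {"x": 0,"y": 0,"z": 0,"ax": 1.4,"ay": 0,"az": 0},
    {"x": 0,"y": 0,"z": 0,"ax": 2.8,"ay": 0,"az": 0},
    {"x": 0,"y": 0,"z": 0,"ax": 4.2,"ay": 0,"az": 0},
    {"x": 0,"y": 0,"z": 0,"ax": 5.6,"ay": 0,"az": 0},
    {"x": 0,"y": 0,"z": 0,"ax": 7,"ay": 0,"az": 0},
  ],
)

```text
time: 32.95
tool_pos: [0.4579, -0.0899, 0.2251]
tool_rot: [0.525, 0.473, 0.527, -0.473]
contact_force: [0.3, -0.5, 0.4]
gripper_width: 0.348
```

Emit:
drive_tool(
  series=[
    {"x": 0,"y": 0,"z": 0,"ax": 1.3,"ay": 0,"az": 0},
    {"x": 0,"y": 0,"z": 0,"ax": 1.3,"ay": 0,"az": 0},
    {"x": 0,"y": 0,"z": 0,"ax": 1.3,"ay": 0,"az": 0},
  ],
)

```text
time: 33.2
tool_pos: [0.4581, -0.0901, 0.2257]
tool_rot: [0.499, 0.5, 0.501, -0.5]
contact_force: [0.6, -0.8, -0.1]
gripper_width: 0.349
```

```bash
python3 -c "
from h import *
f=grab('wrist','w34');st()
for c,s in blobs(mask(f['img'],(0,150,100),(4,255,255))|mask(f['img'],(175,150,100),(180,255,255)),100): print(c,s,ray(f,c,.165))
rel((.47,-.092,.17),down(0))"
```

```text
t 33.25 tcp [ 0.4582 -0.0901  0.226 ] xax [-0.001  0.001 -1.   ] yaw -0.05 F [0.9 0.2 0.8] g 0.348 q [-0.35 -0.36  1.93  0.    1.57 -0.35]
[325.8 236.1] [318 207  16  58 807] [ 0.47042516 -0.09117892  0.165     ]
[324.8 361.5] [318 338  15  49 615] [ 0.47086006 -0.18043159  0.165     ]
shift [2.241 0.474 0.078] turn [-0.009 -0.015  0.013]
```

View pics/w34.png

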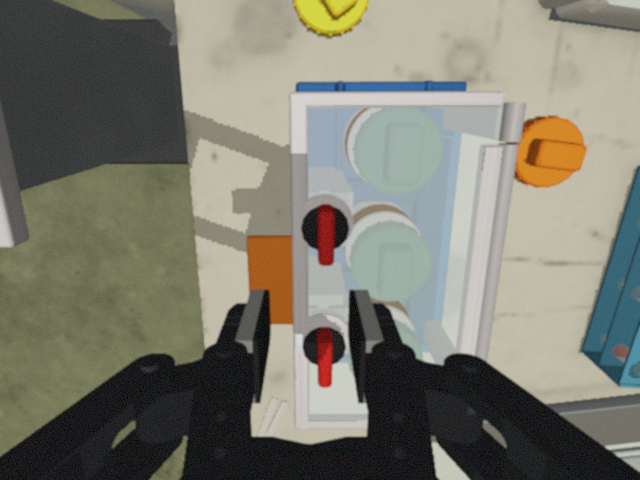

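Emit:
drive_tool(
  series=[
    {"x": 1,"y": 0.42,"z": 0.07,"ax": 0,"ay": 0,"az": 0},
    {"x": 2,"y": 0.42,"z": 0.07,"ax": 0,"ay": 0,"az": 0},
    {"x": 3,"y": 0.42,"z": 0.07,"ax": 0,"ay": 0,"az": 0},
    {"x": 3,"y": 0.42,"z": 0.07,"ax": 0,"ay": 0,"az": 0},
    {"x": 3,"y": 0.42,"z": 0.07,"ax": 0,"ay": 0,"az": 0},
  ],
)

```text
time: 33.67
tool_pos: [0.468, -0.0917, 0.1507]
tool_rot: [-0.498, -0.501, -0.5, 0.501]
contact_force: [0.7, 0.6, 0.3]
gripper_width: 0.348
```

```bash
python3 -c "
from h import *
f=grab('wrist','w35');st()
for c,s in blobs(mask(f['img'],(0,150,100),(4,255,255))|mask(f['img'],(175,150,100),(180,255,255)),100): print(c,s,ray(f,c,.165))
"
```

```text
t 33.72 tcp [ 0.4693 -0.0921  0.1527] xax [ 0.001  0.001 -1.   ] yaw -0.19 F [-0.8 -0.3  0.1] g 0.354 q [-0.35 -0.28  1.99  0.    1.43 -0.35]
[309.8 287. ] [ 299  252   22   74 1462] [ 0.47048581 -0.0914412   0.165     ]
[310.5 433.6] [302 424  19  21 340] [ 0.47068474 -0.17095869  0.165     ]
```

View pics/w35.png

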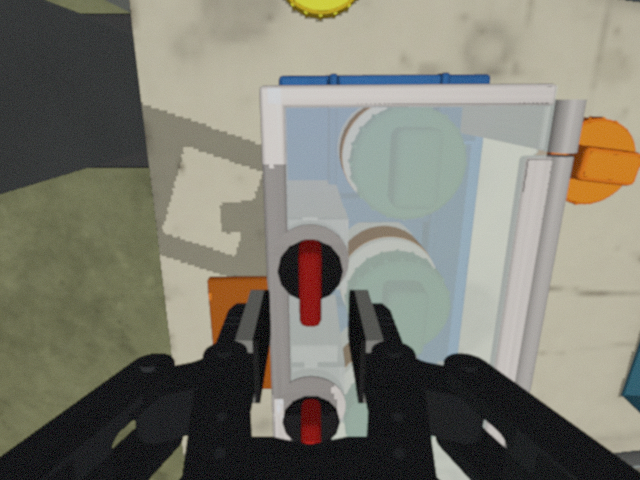

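Emit:
drive_tool(
  series=[
    {"x": 0.7,"y": 0,"z": 0,"ax": 0,"ay": 0,"az": 0},
    {"x": 1.1,"y": 0,"z": 0,"ax": 0,"ay": 0,"az": 0},
    {"x": 1.45,"y": 0,"z": 0,"ax": 0,"ay": 0,"az": 0},
    {"x": 1.45,"y": 0,"z": 0,"ax": 0,"ay": 0,"az": 0},
  ],
)

```text
time: 34.05
tool_pos: [0.4685, -0.0918, 0.1149]
tool_rot: [0.498, 0.501, 0.5, -0.501]
contact_force: [-0.8, 0.7, -0.5]
gripper_width: 0.348
```

```bash
python3 -c "
from h import *
f=grab('wrist','w36');g=grab('side','s36');st()
cv2.imwrite('pics/z.png',cv2.resize(g['img'][130:280,300:450],None,fx=4,fy=4,interpolation=cv2.INTER_CUBIC))"
```

```text
t 34.15 tcp [ 0.4694 -0.0921  0.1165] xax [ 0.001  0.    -1.   ] yaw -0.26 F [-0.8  1.   0.3] g 0.349 q [-0.35 -0.25  2.03  0.    1.36 -0.35]
```

View pics/w36.png

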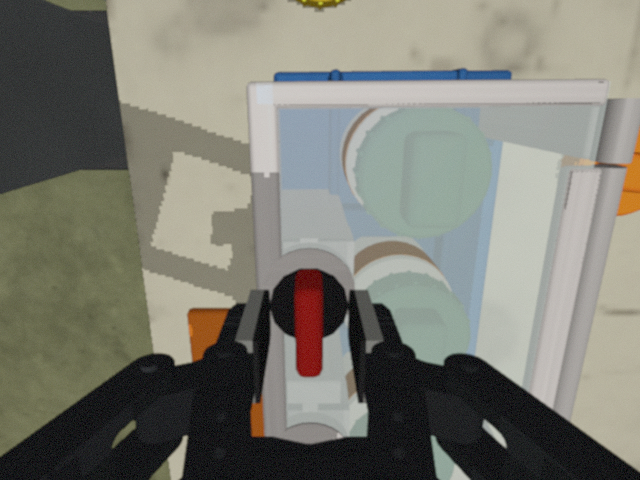

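View pics/z.png

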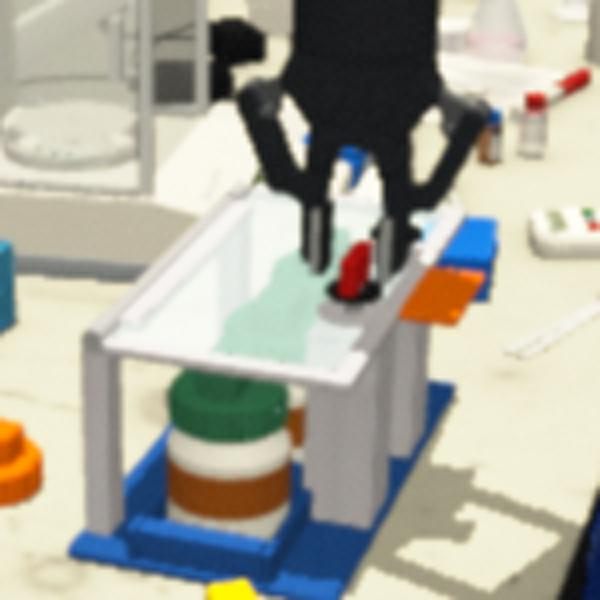

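Emit:
drive_tool(
  series=[
    {"x": 0,"y": 0,"z": 0,"ax": 0,"ay": 0,"az": 0},
    {"x": 0,"y": 0,"z": 0,"ax": 0,"ay": 0,"az": 0},
    {"x": 0,"y": 0,"z": 0,"ax": 0,"ay": 0,"az": 0},
  ],
  hand=0,
)

```text
time: 34.4
tool_pos: [0.4688, -0.0922, 0.1169]
tool_rot: [-0.499, -0.501, -0.499, 0.501]
contact_force: [-5.3, -0.2, 1.9]
gripper_width: 0.094
```

Emit:
drive_tool(
  series=[
    {"x": 0.15,"y": 0,"z": 0,"ax": 0,"ay": 0,"az": 0},
    {"x": 0.3,"y": 0,"z": 0,"ax": 0,"ay": 0,"az": 0},
    {"x": 0.4,"y": 0,"z": 0,"ax": 0,"ay": 0,"az": 0},
    {"x": 0.4,"y": 0,"z": 0,"ax": 0,"ay": 0,"az": 0},
  ],
)

```text
time: 34.73
tool_pos: [0.4689, -0.0923, 0.1076]
tool_rot: [-0.499, -0.501, -0.499, 0.501]
contact_force: [-7.2, 0.4, 8.0]
gripper_width: 0.098
```

```bash
python3 -c "
from h import *
f=grab('wrist','w37');g=grab('side','s36');st()
cv2.imwrite('pics/z.png',cv2.resize(g['img'][130:280,300:450],None,fx=4,fy=4,interpolation=cv2.INTER_CUBIC))"
```

```text
t 34.83 tcp [ 0.4689 -0.0923  0.1077] xax [-0.001  0.    -1.   ] yaw -0.26 F [-7.8  1.4  8.7] g 0.097 q [-0.35 -0.24  2.03 -0.    1.35 -0.35]
```

View pics/z.png

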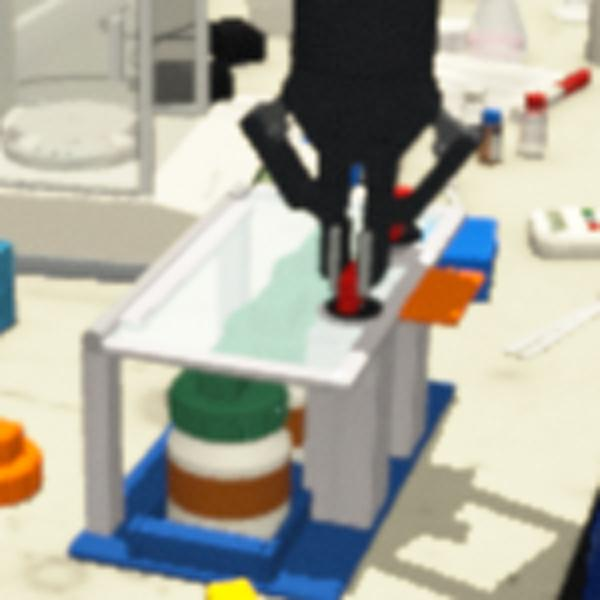

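Emit:
drive_tool(
  series=[
    {"x": 0.08,"y": -0.04,"z": 0,"ax": 0,"ay": 0,"az": 0},
    {"x": 0.08,"y": -0.04,"z": 0,"ax": 0,"ay": 0,"az": 0},
    {"x": 0.08,"y": -0.04,"z": 0,"ax": 1.2,"ay": 0,"az": 0},
    {"x": 0.08,"y": -0.04,"z": 0,"ax": 2.4,"ay": 0,"az": 0},
  ],
)

```text
time: 35.17
tool_pos: [0.4692, -0.0924, 0.1072]
tool_rot: [0.443, 0.552, 0.442, -0.551]
contact_force: [-6.0, 2.0, 11.8]
gripper_width: 0.096
```

```bash
python3 -c "
from h import *
st();print(sensors.state()['ft_torque'])"
```

```text
t 35.17 tcp [ 0.4692 -0.0924  0.1072] xax [ 0.003 -0.    -1.   ] yaw -12.54 F [-6.   2.  11.8] g 0.096 q [-0.35 -0.24  2.04  0.    1.34 -0.13]
[0.20970765 1.02459253 0.03471679]
```

Turning freely; continue.

Emit:
drive_tool(
  series=[
    {"x": 0,"y": 0,"z": 0,"ax": 1.2,"ay": 0,"az": 0},
    {"x": 0,"y": 0,"z": 0,"ax": 2.4,"ay": 0,"az": 0},
    {"x": 0,"y": 0,"z": 0,"ax": 3.6,"ay": 0,"az": 0},
    {"x": 0,"y": 0,"z": 0,"ax": 4.8,"ay": 0,"az": 0},
    {"x": 0,"y": 0,"z": 0,"ax": 6,"ay": 0,"az": 0},
  ],
)

```text
time: 35.58
tool_pos: [0.4698, -0.0928, 0.1072]
tool_rot: [0.286, 0.649, 0.283, -0.646]
contact_force: [-4.1, -0.6, 9.5]
gripper_width: 0.098
```

```bash
python3 -c "
from h import *
st();print(sensors.state()['ft_torque'])"
```

```text
t 35.58 tcp [ 0.4698 -0.0928  0.1072] xax [ 0.004 -0.001 -1.   ] yaw -42.55 F [-4.1 -0.6  9.5] g 0.098 q [-0.35 -0.24  2.04  0.    1.34  0.39]
[-0.03859394  0.64854783  0.00575942]
```

Emit:
drive_tool(
  series=[
    {"x": 0,"y": 0,"z": 0,"ax": 1.2,"ay": 0,"az": 0},
    {"x": 0,"y": 0,"z": 0,"ax": 2.4,"ay": 0,"az": 0},
    {"x": 0,"y": 0,"z": 0,"ax": 3.6,"ay": 0,"az": 0},
    {"x": 0,"y": 0,"z": 0,"ax": 4.8,"ay": 0,"az": 0},
    {"x": 0,"y": 0,"z": 0,"ax": 6,"ay": 0,"az": 0},
  ],
)

```text
time: 36.0
tool_pos: [0.4701, -0.0935, 0.1073]
tool_rot: [0.109, 0.701, 0.106, -0.697]
contact_force: [-3.0, -1.7, 8.5]
gripper_width: 0.099
```

```bash
python3 -c "
from h import *
st();print(sensors.state()['ft_torque'])"
```

```text
t 36.0 tcp [ 0.4701 -0.0935  0.1073] xax [ 0.005 -0.003 -1.   ] yaw -72.55 F [-3.  -1.7  8.5] g 0.099 q [-0.35 -0.24  2.04 -0.    1.34  0.92]
[-0.50863927  0.56048054  0.06630273]
```

Emit:
drive_tool(
  series=[
    {"x": 0,"y": 0,"z": 0,"ax": 0.8,"ay": 0,"az": 0},
    {"x": 0,"y": 0,"z": 0,"ax": 1.6,"ay": 0,"az": 0},
    {"x": 0,"y": 0,"z": 0,"ax": 2.2,"ay": 0,"az": 0},
    {"x": 0,"y": 0,"z": 0,"ax": 2.2,"ay": 0,"az": 0},
  ],
)

```text
time: 36.33
tool_pos: [0.4701, -0.0937, 0.1073]
tool_rot: [0.043, 0.708, 0.04, -0.704]
contact_force: [-2.1, -2.5, 8.6]
gripper_width: 0.1
```

```bash
python3 -c "
from h import *
st();print(sensors.state()['ft_torque']);f=grab('wrist','w38')"
```

```text
t 36.33 tcp [ 0.4701 -0.0937  0.1073] xax [ 0.005 -0.004 -1.   ] yaw -83.24 F [-2.1 -2.5  8.6] g 0.1 q [-0.35 -0.24  2.04 -0.    1.34  1.1 ]
[-0.47296027  0.48577748  0.65155544]
```

View pics/w38.png

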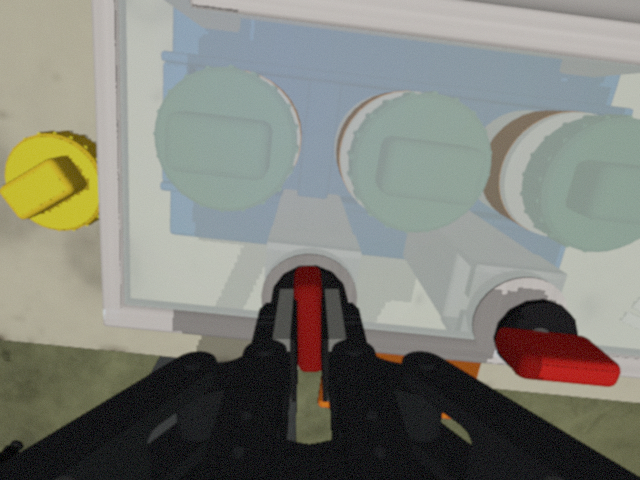

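Emit:
drive_tool(
  series=[
    {"x": 0,"y": 0,"z": 0,"ax": 0,"ay": 0,"az": 0},
    {"x": 0,"y": 0,"z": 0,"ax": 0,"ay": 0,"az": 0},
    {"x": 0,"y": 0,"z": 0,"ax": 0,"ay": 0,"az": 0},
    {"x": -1,"y": 0,"z": 0,"ax": 0,"ay": 0,"az": 0},
    {"x": -2.5,"y": 0,"z": 0,"ax": 0,"ay": 0,"az": 0},
  ],
  hand=0.35,
)

```text
time: 36.8
tool_pos: [0.4649, -0.0908, 0.1621]
tool_rot: [-0.04, -0.703, -0.043, 0.709]
contact_force: [0.8, -0.2, 0.5]
gripper_width: 0.347
```

Emit:
drive_tool(
  series=[
    {"x": -1.5,"y": 0,"z": 0,"ax": -1.4,"ay": 0,"az": 0},
    {"x": -2,"y": 0,"z": 0,"ax": -2.8,"ay": 0,"az": 0},
    {"x": -2,"y": 0,"z": 0,"ax": -4.2,"ay": 0,"az": 0},
    {"x": -2,"y": 0,"z": 0,"ax": -5.6,"ay": 0,"az": 0},
    {"x": -2,"y": 0,"z": 0,"ax": -7,"ay": 0,"az": 0},
  ],
)

```text
time: 37.22
tool_pos: [0.4684, -0.0921, 0.2168]
tool_rot: [0.254, 0.661, 0.254, -0.659]
contact_force: [-0.9, 0.5, 0.7]
gripper_width: 0.355
```

```bash
python3 -c "
from h import *
f=grab('wrist','w39');g=grab('side','s39');st()
rel((.461,-.18,.226),down(0))
cv2.imwrite('pics/z.png',cv2.resize(g['img'][130:280,300:450],None,fx=4,fy=4,interpolation=cv2.INTER_CUBIC))"
```

```text
t 37.32 tcp [ 0.4681 -0.092   0.2162] xax [ 0.001  0.001 -1.   ] yaw -48.28 F [ 0.1  0.3 -0.2] g 0.35 q [-0.35 -0.33  1.92  0.    1.55  0.49]
shift [-0.394  2.439  2.554] turn [-9.657e+00 -1.300e-02 -5.000e-03]
```

View pics/z.png

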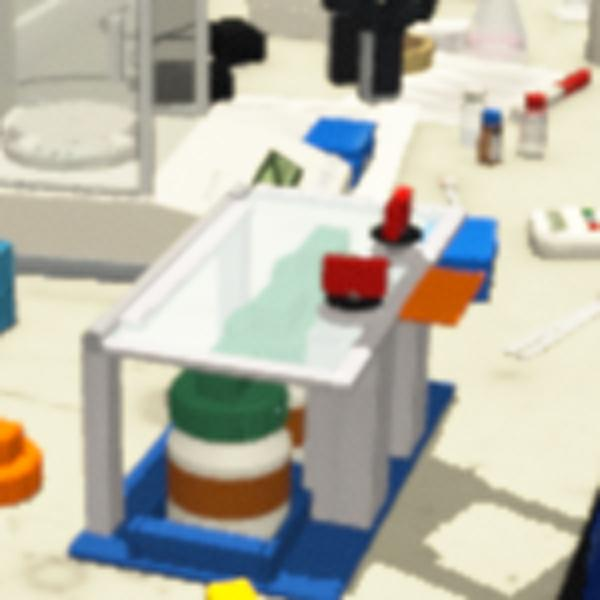

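View pics/w39.png

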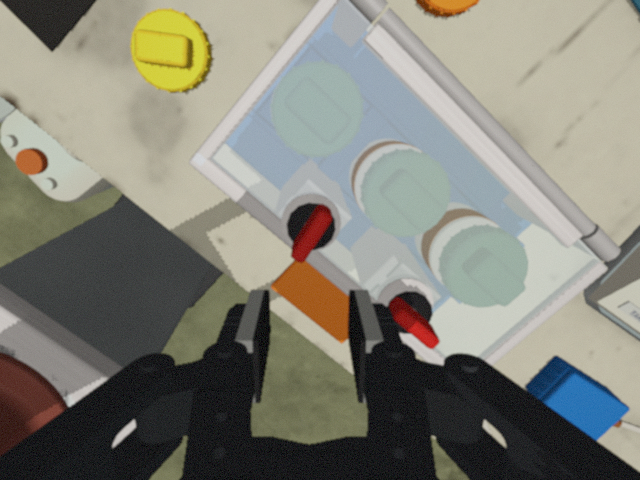

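Emit:
drive_tool(
  series=[
    {"x": -0.3,"y": 2.5,"z": 2.7,"ax": -1.4,"ay": 0,"az": 0},
    {"x": -0.3,"y": 2.5,"z": 2.7,"ax": -2.8,"ay": 0,"az": 0},
    {"x": -0.3,"y": 2.5,"z": 2.7,"ax": -4.2,"ay": 0,"az": 0},
    {"x": -0.3,"y": 2.5,"z": 2.7,"ax": -5.6,"ay": 0,"az": 0},
    {"x": -0.3,"y": 2.5,"z": 2.7,"ax": -7,"ay": 0,"az": 0},
  ],
)

```text
time: 37.73
tool_pos: [0.4591, -0.1849, 0.2237]
tool_rot: [0.434, 0.558, 0.435, -0.557]
contact_force: [0.2, 0.7, 0.1]
gripper_width: 0.351
```

Emit:
drive_tool(
  series=[
    {"x": 0,"y": 0,"z": 0,"ax": -1.4,"ay": 0,"az": 0},
    {"x": 0,"y": 0,"z": 0,"ax": -2.66,"ay": 0,"az": 0},
    {"x": 0,"y": 0,"z": 0,"ax": -2.66,"ay": 0,"az": 0},
    {"x": 0,"y": 0,"z": 0,"ax": -2.66,"ay": 0,"az": 0},
  ],
)

```text
time: 38.07
tool_pos: [0.4593, -0.1836, 0.2237]
tool_rot: [0.495, 0.505, 0.495, -0.505]
contact_force: [0.0, 0.6, -0.1]
gripper_width: 0.349
```

```bash
python3 -c "
from h import *
f=grab('wrist','w40');st()
for c,s in blobs(mask(f['img'],(0,150,100),(4,255,255))|mask(f['img'],(175,150,100),(180,255,255)),100): print(c,s,ray(f,c,.165))
rel((.469,-.182,.151),down(0))"
```

```text
t 38.12 tcp [ 0.4593 -0.1836  0.2238] xax [ 0.001  0.001 -1.   ] yaw -1.11 F [-0.4  0.1  1. ] g 0.351 q [-0.53 -0.28  1.87  0.    1.55 -0.51]
[322.   75.3] [ 291   62   63   29 1165] [ 0.47030814 -0.09294561  0.165     ]
[324.2 231.4] [316 203  17  57 809] [ 0.47073432 -0.18132432  0.165     ]
shift [ 2.911  0.383 -0.069] turn [-0.222 -0.009 -0.008]
```

Emit:
drive_tool(
  series=[
    {"x": 1,"y": 0.38,"z": -0.06,"ax": -0.2,"ay": 0,"az": 0},
    {"x": 2,"y": 0.38,"z": -0.06,"ax": -0.2,"ay": 0,"az": 0},
    {"x": 2.9,"y": 0.38,"z": -0.06,"ax": -0.2,"ay": 0,"az": 0},
    {"x": 2.9,"y": 0.38,"z": -0.06,"ax": -0.2,"ay": 0,"az": 0},
    {"x": 2.9,"y": 0.38,"z": -0.06,"ax": -0.2,"ay": 0,"az": 0},
  ],
)

```text
time: 38.53
tool_pos: [0.4681, -0.1817, 0.1503]
tool_rot: [0.499, 0.5, 0.501, -0.5]
contact_force: [0.1, 0.4, 0.6]
gripper_width: 0.347
```

```bash
python3 -c "
from h import *
f=grab('wrist','w41');st()
for c,s in blobs(mask(f['img'],(0,150,100),(4,255,255))|mask(f['img'],(175,150,100),(180,255,255)),100): print(c,s,ray(f,c,.165))
rel((.469,-.1823,.1155),down(0))"
```

```text
t 38.58 tcp [ 0.4692 -0.1824  0.1522] xax [ 0.001  0.    -1.   ] yaw 0.04 F [ 0.2 -0.6  0.2] g 0.348 q [-0.52 -0.21  1.94  0.    1.42 -0.52]
[310.   70.2] [ 265   51   91   40 2400] [ 0.4705461 -0.0929601  0.165    ]
[310.  287.4] [ 300  251   21   75 1466] [ 0.47068324 -0.18153715  0.165     ]
shift [ 1.468 -0.01  -0.003] turn [ 0.009 -0.005 -0.015]
```

View pics/w41.png

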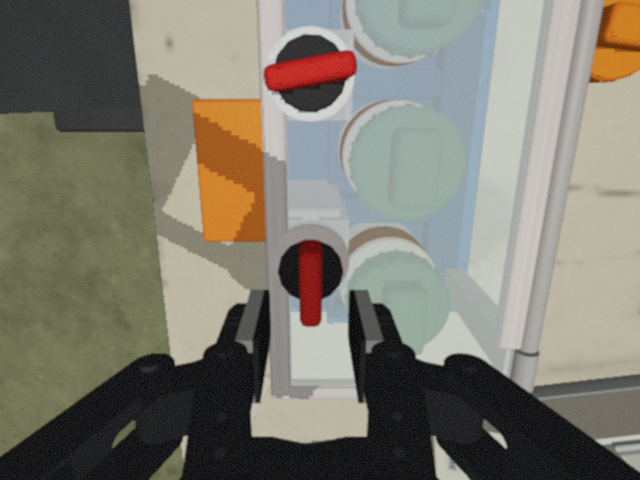

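Left stud wing is turned ~80°. Same procedure for the right.

Emit:
drive_tool(
  series=[
    {"x": 0.7,"y": 0,"z": 0,"ax": 0,"ay": 0,"az": 0},
    {"x": 1.1,"y": 0,"z": 0,"ax": 0,"ay": 0,"az": 0},
    {"x": 1.43,"y": 0,"z": 0,"ax": 0,"ay": 0,"az": 0},
    {"x": 1.43,"y": 0,"z": 0,"ax": 0,"ay": 0,"az": 0},
    {"x": 1.43,"y": 0,"z": 0,"ax": 0,"ay": 0,"az": 0},
  ],
)

```text
time: 39.0
tool_pos: [0.469, -0.1823, 0.116]
tool_rot: [0.501, 0.5, 0.5, -0.499]
contact_force: [-0.2, 0.1, 0.7]
gripper_width: 0.35
```

Emit:
drive_tool(
  series=[
    {"x": 0,"y": 0,"z": 0,"ax": 0,"ay": 0,"az": 0},
    {"x": 0,"y": 0,"z": 0,"ax": 0,"ay": 0,"az": 0},
    {"x": 0,"y": 0,"z": 0,"ax": 0,"ay": 0,"az": 0},
    {"x": 0,"y": 0,"z": 0,"ax": 0,"ay": 0,"az": 0},
  ],
  hand=0,
)

```text
time: 39.33
tool_pos: [0.469, -0.1826, 0.1167]
tool_rot: [0.501, 0.5, 0.5, -0.499]
contact_force: [-2.8, -0.8, 3.8]
gripper_width: 0.096
```

Emit:
drive_tool(
  series=[
    {"x": 0.15,"y": 0,"z": 0,"ax": 0,"ay": 0,"az": 0},
    {"x": 0.3,"y": 0,"z": 0,"ax": 0,"ay": 0,"az": 0},
    {"x": 0.42,"y": 0,"z": 0,"ax": 0,"ay": 0,"az": 0},
    {"x": 0.46,"y": -0.03,"z": 0,"ax": 0,"ay": 0,"az": 0},
    {"x": 0.46,"y": -0.03,"z": 0,"ax": 0,"ay": 0,"az": 0},
  ],
)

```text
time: 39.75
tool_pos: [0.4691, -0.1827, 0.1068]
tool_rot: [0.501, 0.5, 0.5, -0.499]
contact_force: [-5.8, 1.5, 12.4]
gripper_width: 0.095
```

```bash
python3 -c "
from h import *
f=grab('wrist','w42');st()"
```

```text
t 39.8 tcp [ 0.4691 -0.1827  0.1069] xax [ 0.003 -0.    -1.   ] yaw 0.13 F [-5.3  2.4 12.2] g 0.097 q [-0.52 -0.17  1.98  0.    1.33 -0.52]
```

View pics/w42.png

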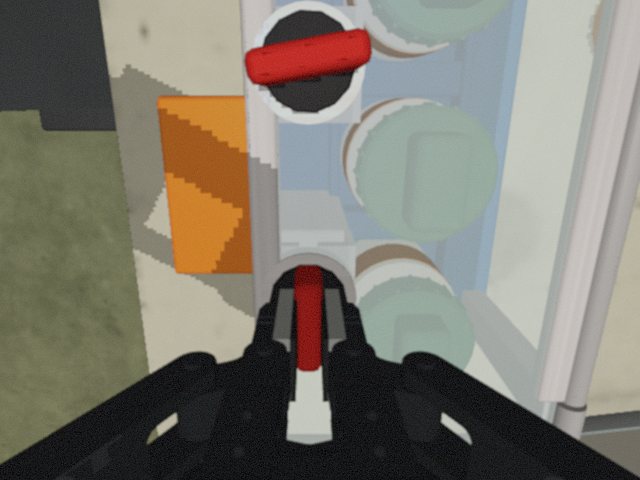

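Emit:
drive_tool(
  series=[
    {"x": 0.02,"y": 0,"z": 0,"ax": 1.2,"ay": 0,"az": 0},
    {"x": 0.02,"y": 0,"z": 0,"ax": 2.4,"ay": 0,"az": 0},
    {"x": 0.02,"y": 0,"z": 0,"ax": 3.6,"ay": 0,"az": 0},
    {"x": 0.02,"y": 0,"z": 0,"ax": 4.8,"ay": 0,"az": 0},
    {"x": 0.02,"y": 0,"z": 0,"ax": 6,"ay": 0,"az": 0},
  ],
)

```text
time: 40.22
tool_pos: [0.4697, -0.1829, 0.1068]
tool_rot: [0.354, 0.614, 0.352, -0.612]
contact_force: [-5.7, 1.9, 13.0]
gripper_width: 0.097
```

Emit:
drive_tool(
  series=[
    {"x": 0,"y": 0,"z": 0,"ax": 1.2,"ay": 0,"az": 0},
    {"x": 0,"y": 0,"z": 0,"ax": 2.4,"ay": 0,"az": 0},
    {"x": 0,"y": 0,"z": 0,"ax": 3.6,"ay": 0,"az": 0},
    {"x": 0,"y": 0,"z": 0,"ax": 4.8,"ay": 0,"az": 0},
    {"x": 0,"y": 0,"z": 0,"ax": 6,"ay": 0,"az": 0},
  ],
)

```text
time: 40.63
tool_pos: [0.47, -0.1834, 0.1069]
tool_rot: [0.183, 0.685, 0.181, -0.682]
contact_force: [-3.7, 0.3, 11.8]
gripper_width: 0.093
```

Emit:
drive_tool(
  series=[
    {"x": 0,"y": 0,"z": 0,"ax": 1.2,"ay": 0,"az": 0},
    {"x": 0,"y": 0,"z": 0,"ax": 2.4,"ay": 0,"az": 0},
    {"x": 0,"y": 0,"z": 0,"ax": 3.6,"ay": 0,"az": 0},
    {"x": 0,"y": 0,"z": 0,"ax": 4.4,"ay": 0,"az": 0},
    {"x": 0,"y": 0,"z": 0,"ax": 4.6,"ay": 0,"az": 0},
  ],
)

```text
time: 41.05
tool_pos: [0.4701, -0.1838, 0.1069]
tool_rot: [0.045, 0.707, 0.042, -0.704]
contact_force: [-4.0, -1.2, 11.4]
gripper_width: 0.091
```

```bash
python3 -c "
from h import *
st();print(sensors.state()['ft_torque'])"
```

```text
t 41.05 tcp [ 0.4701 -0.1838  0.1069] xax [ 0.005 -0.003 -1.   ] yaw -82.92 F [-4.  -1.2 11.4] g 0.091 q [-0.52 -0.17  1.98 -0.    1.33  0.93]
[-0.13265084  0.66526727  0.64374367]
```

At the stop (torque 0.64 as before). Release and retreat.

Emit:
drive_tool(
  series=[
    {"x": 0,"y": 0,"z": 0,"ax": 0,"ay": 0,"az": 0},
    {"x": 0,"y": 0,"z": 0,"ax": 0,"ay": 0,"az": 0},
    {"x": 0,"y": 0,"z": 0,"ax": 0,"ay": 0,"az": 0},
    {"x": -1,"y": 0,"z": 0,"ax": 0,"ay": 0,"az": 0},
    {"x": -2.5,"y": 0,"z": 0,"ax": 0,"ay": 0,"az": 0},
  ],
  hand=0.35,
)

```text
time: 41.47
tool_pos: [0.4651, -0.1804, 0.1614]
tool_rot: [-0.042, -0.703, -0.046, 0.708]
contact_force: [1.1, -1.2, -0.7]
gripper_width: 0.353
```

Emit:
drive_tool(
  series=[
    {"x": -1.6,"y": 0,"z": 0,"ax": 0,"ay": 0,"az": 0},
    {"x": -3.2,"y": 1,"z": 0,"ax": 0,"ay": 0,"az": 0},
    {"x": -4,"y": 2.4,"z": 0,"ax": 0,"ay": 0,"az": 0},
    {"x": -4,"y": 4,"z": 1,"ax": 0,"ay": 0,"az": 0},
    {"x": -4,"y": 5.5,"z": 2,"ax": 0,"ay": 0,"az": 0},
  ],
)

```text
time: 41.88
tool_pos: [0.4418, -0.3165, 0.2685]
tool_rot: [0.046, 0.707, 0.044, -0.704]
contact_force: [0.9, -0.9, -0.8]
gripper_width: 0.355
```

```bash
python3 -c "
from h import *
f=grab('wrist','w43');g=grab('side','s43');t=grab('top','t43');st()
cv2.imwrite('pics/z.png',np.hstack([cv2.resize(g['img'][130:280,300:450],(400,400),interpolation=cv2.INTER_CUBIC),cv2.resize(t['img'][170:320,325:475],(400,400),interpolation=cv2.INTER_CUBIC)]))"
```

```text
t 42.03 tcp [ 0.4395 -0.3166  0.2652] xax [ 0.     0.002 -1.   ] yaw -83.13 F [-0.3  0.5  0.1] g 0.353 q [-0.76 -0.18  1.72  0.    1.6   0.69]
```

View pics/z.png

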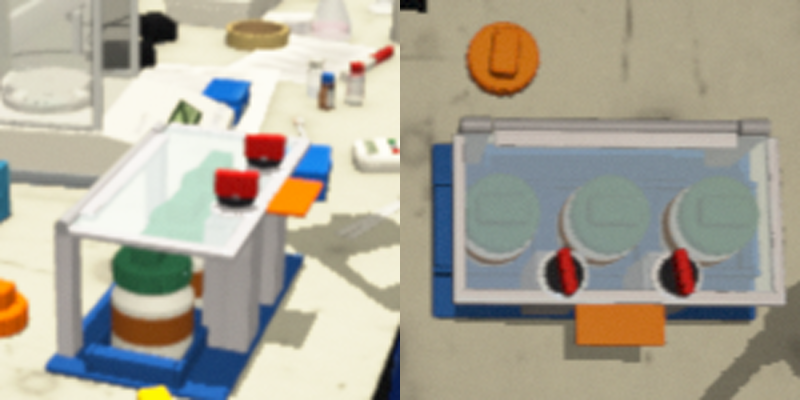

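View pics/w43.png

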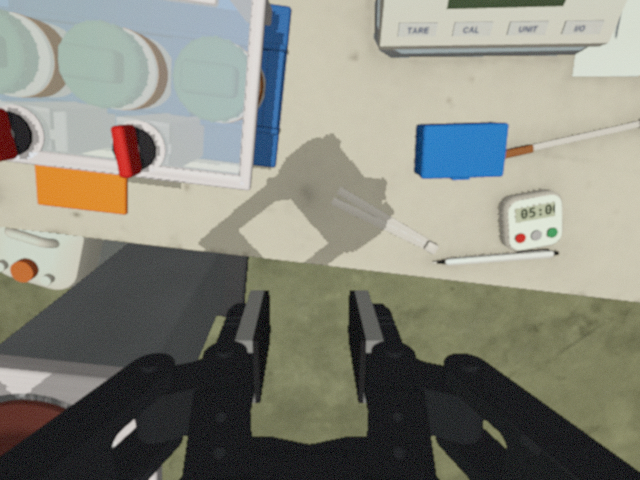

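View pics/t43.png

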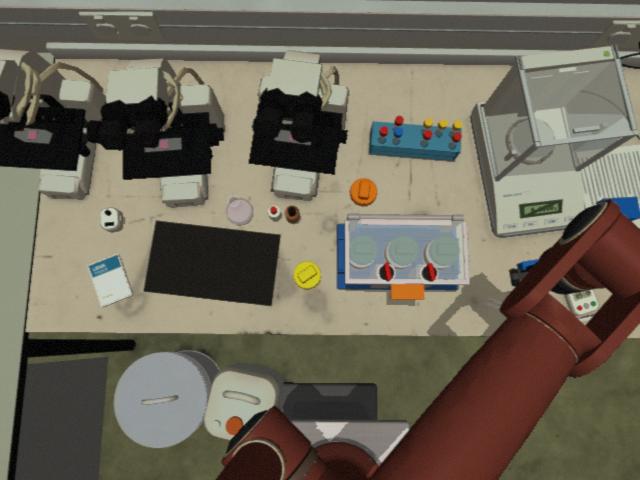

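```bash
python3 -c "
from h import *
t=grab('top')
im=cv2.resize(t['img'],None,fx=4,fy=4,interpolation=cv2.INTER_CUBIC)
m=mask(im,(0,130,90),(5,255,255))|mask(im,(174,130,90),(180,255,255));m[:1020]=0;m[1130:]=0;m[:,:1500]=0;m[:,1780:]=0
for c in cv2.findContours(m,cv2.RETR_EXTERNAL,cv2.CHAIN_APPROX_NONE)[0]:
  if cv2.contourArea(c)>200:
    vx,vy,_,_=cv2.fitLine(c,cv2.DIST_L2,0,.01,.01).ravel(); M=c.reshape(-1,2).mean(0)/4
    a=ray(t,M-2*np.array([vx,vy]),.16);b=ray(t,M+2*np.array([vx,vy]),.16);print(M,np.degrees(np.arctan2((b-a)[1],(b-a)[0])))
st();workorder.job_done();st()"
```

```text
[431.60967742 271.6983871 ] -168.9513481685384
[387.79746835 271.41613924] -171.75589511766367
t 42.08 tcp [ 0.4401 -0.3151  0.2651] xax [ 0.     0.002 -1.   ] yaw -83.01 F [-0.  -0.7 -0.1] g 0.35 q [-0.76 -0.18  1.72  0.    1.6   0.69]
the job is handed in; nothing more can be done
the job is handed in; nothing more can be done
```

The carrier is closed, locked and handed in after about 42 s of robot time. The interface gives no verdict.

**What I did**
- **Caps:** each of the three caps went fully home on the first jar I tried, so no cap was spare. Every cap stopped at the seated height with 9–13 N of pressing force.
- **Lid:** I swung it down by the orange tab until it stopped hard at about 17 N.
- **Studs:** I pushed each red stud in and turned it clockwise to its stop. The torque at the stop was about 0.65 N m on both.

**Last checks**
- The top and side pictures show the lid lying shut over three caps and the arm well clear of everything. The dropper and oil bottles and the flask look unmoved.
- The wings read about 79° and 82° (1.4 rad) from their starting direction, and both studs stay down after release. I did not measure the lid angle or how far the studs are pushed in; I judged both from the pictures.

**What went wrong or disagreed**
- **Grasp height:** the finger tips sat about 30–36 mm behind where the reported tool point put them. My first two tries at the first cap closed on air and then on top of its grip bar, with a peak of about 36 N. That pushed the cap about 2–3 mm on the mat, and I then corrected the height.
- **Wrist camera:** its positions were about 2 mm off along the jaw direction, which I allowed for.

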